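# Set the gap behind a shelf with gauge blades and load it

### The job

Set the air gap behind the loose shelf board: slide the two gauge blades down into the gap between the board and the back panel, one near each end of the shelf, until their handles rest flat on top, then push the front edge of the board back with light pressure until it is snug on both blades. Draw the blades out and put them back in the slots of their rack without shifting the board, and only then stand whatever bottle, cans and jar are on the worktop upright and wholly on the shelf. Hold the thin empty bottle lightly, and leave the tray, brush and mug alone.

Things in the scene. Friction and masses are not known exactly. Their poses are not given: they have to be found in the camera images.
- gap_edge (a point): Middle of the top edge of the front face of the fixed back panel, 90 mm above the worktop. x points level from the front of the unit to its back (square to the gap), y along the gap, z up. The gap lies in front of this face, from x = -(value of shelf_board) to x = 0, and is open from above. The panel is 18 mm thick (x 0 to 18), 360 mm long (y -180 to 180), its top level with the shelf board.
- riser: The low white shelf unit, fixed to the worktop, 360 mm wide, 205 mm deep, 90 mm high: base board 12 mm thick, two bearers carrying the loose shelf board, and the back panel. Origin: on the worktop under the unit, 75 mm in front of gap_edge; same axes. The gap goes 78 mm down to the base board and nothing else is in it.
- shelf_board (a joint): How far the loose laminate shelf board stands off the back panel: the width of the gap in m (0.011 to 0.014 at the start, 0 closed, 0.020 at most). The board slides only square to the gap, held by about 6 N of friction, and stays where it is left.
- shelf_top (a point): Centre of the top face of the shelf board, 90 mm above the worktop; axes as for gap_edge. The board is 160 mm (x) by 360 mm (y), 18 mm thick; its front edge is at x = -80 mm and can be pushed at 72 to 90 mm above the worktop. Below the board, between y = -146 and 146 mm, the space is open.
- gauge_a: Gauge: steel blade 6 mm thick (x), 44 mm wide (y), 50 mm long, below a grey plastic handle 26 (x) by 44 (y) by 36 mm high. Origin: centre of the underside of the handle (the shoulder); z up through the handle, blade down to z = -50 mm. 90 g. At the start it hangs in a rack slot by its shoulder. More than 30 N between blade and shelf board bends it.
- gauge_b: Second gauge blade, the same as gauge_a.
- rack_slot0 (a point): Centre of one of the two slots in the top (70 mm above the worktop) of the fixed aluminium rack, 140 (x) by 90 (y) mm. The slot goes through to 66 mm depth, 13 mm wide (x of this point), 53 mm long (y); a blade goes in with its own x along this x, either way round, and hangs by its handle. The slots are 70 mm apart along x.
- rack_slot1 (a point): Centre of the second slot of the rack, as rack_slot0.
- pet_bottle: Empty clear PET bottle with white cap, straight body 63 mm in diameter up to 118 mm, then tapering to the neck, 158 mm high in all, 40 g. Origin: centre of its underside, z up. Fingers pressing on it with more than 45 N each (90 N together) crush it. Stands on the worktop if present; may be absent (None).
- tall_can: Steel can, 66 mm diameter, 100 mm high. Origin: centre of its underside, z up. Stands on the worktop if present; may be absent (None).
- low_can: Low steel can, 68 mm diameter, 55 mm high. Origin: centre of its underside, z up. Stands on the worktop if present; may be absent (None).
- glass_jar: Squat green glass jar with steel lid, 66 mm diameter, 70 mm high. Origin: centre of its underside, z up. Stands on the worktop if present; may be absent (None).
- foam_tray: Bystander: white foam tray 130 by 180 by 22 mm on the worktop right of the shelf. Origin: centre of its underside.
- brush: Bystander: small brush, 172 mm long, lying on the worktop left of the shelf. Origin: on the worktop about 7 mm from the middle of its length.
- mug: Bystander: white mug, 80 mm across, 90 mm high, beyond the shelf. Origin: centre of its underside.

How it is judged (in metres and radians):
On the way, in this order (a step that is already met when the one before it is completed fails the run):
1. both blades stand in the gap, one near each end, handles flat on top (z of gauge_a in the frame of gap_edge between -0.004 and 0.003 m and x of gauge_a in the frame of gap_edge between -0.012 and 0 m and angle between each of gauge_a, gauge_b's own z axis and vertical below 0.08 rad and angle between the x axis of each of gauge_a, gauge_b and the x axis of gap_edge, either way round below 0.1 rad and z of gauge_b in the frame of gap_edge between -0.004 and 0.003 m and x of gauge_b in the frame of gap_edge between -0.012 and 0 m and ((y of gauge_a in the frame of gap_edge between 0.06 and 0.165 m and y of gauge_b in the frame of gap_edge between -0.165 and -0.06 m) or (y of gauge_a in the frame of gap_edge between -0.165 and -0.06 m and y of gauge_b in the frame of gap_edge between 0.06 and 0.165 m))), for 0.2 s.
2. the board is pushed back snug on both seated blades, nothing standing on it (all of step 1 and value of joint shelf_board below 0.0075 m and height (world z) of each of pet_bottle, tall_can, low_can, glass_jar below 0.07 m), for 0.2 s.
3. both blades hang in the rack again, the gap still set, nothing on the shelf yet ((((horizontal distance between gauge_a and rack_slot0 below 0.01 m and z of gauge_a in the frame of rack_slot0 between -0.004 and 0.004 m and angle between gauge_a's own z axis and vertical below 0.1 rad) and (horizontal distance between gauge_b and rack_slot1 below 0.01 m and z of gauge_b in the frame of rack_slot1 between -0.004 and 0.004 m and angle between gauge_b's own z axis and vertical below 0.1 rad)) or ((horizontal distance between gauge_a and rack_slot1 below 0.01 m and z of gauge_a in the frame of rack_slot1 between -0.004 and 0.004 m and angle between gauge_a's own z axis and vertical below 0.1 rad) and (horizontal distance between gauge_b and rack_slot0 below 0.01 m and z of gauge_b in the frame of rack_slot0 between -0.004 and 0.004 m and angle between gauge_b's own z axis and vertical below 0.1 rad))) and value of joint shelf_board between 0.0045 and 0.008 m and height (world z) of each of pet_bottle, tall_can, low_can, glass_jar below 0.07 m), for 0.2 s.
At the end, for the whole second after the job is handed in: The gap behind the board is 4.5 to 8 mm wide, both blades hang upright in the two rack slots (within 10 mm, handle down within 4 mm), and every bottle, can and jar present stands upright (within 0.08 rad) and still on the shelf board, its centre at least 28 mm in from every edge (value of joint shelf_board between 0.0045 and 0.008 m and (((horizontal distance between gauge_a and rack_slot0 below 0.01 m and z of gauge_a in the frame of rack_slot0 between -0.004 and 0.004 m and angle between gauge_a's own z axis and vertical below 0.1 rad) and (horizontal distance between gauge_b and rack_slot1 below 0.01 m and z of gauge_b in the frame of rack_slot1 between -0.004 and 0.004 m and angle between gauge_b's own z axis and vertical below 0.1 rad)) or ((horizontal distance between gauge_a and rack_slot1 below 0.01 m and z of gauge_a in the frame of rack_slot1 between -0.004 and 0.004 m and angle between gauge_a's own z axis and vertical below 0.1 rad) and (horizontal distance between gauge_b and rack_slot0 below 0.01 m and z of gauge_b in the frame of rack_slot0 between -0.004 and 0.004 m and angle between gauge_b's own z axis and vertical below 0.1 rad))) and x of pet_bottle in the frame of shelf_top between -0.052 and 0.052 m and y of pet_bottle in the frame of shelf_top between -0.152 and 0.152 m and z of pet_bottle in the frame of shelf_top between -0.004 and 0.005 m and angle between each of pet_bottle, tall_can, low_can, glass_jar's own z axis and vertical below 0.08 rad and linear speed of each of pet_bottle, tall_can, low_can, glass_jar below 0.02 m/s and x of tall_can in the frame of shelf_top between -0.052 and 0.052 m and y of tall_can in the frame of shelf_top between -0.152 and 0.152 m and z of tall_can in the frame of shelf_top between -0.004 and 0.005 m and x of low_can in the frame of shelf_top between -0.052 and 0.052 m and y of low_can in the frame of shelf_top between -0.152 and 0.152 m and z of low_can in the frame of shelf_top between -0.004 and 0.005 m and x of glass_jar in the frame of shelf_top between -0.052 and 0.052 m and y of glass_jar in the frame of shelf_top between -0.152 and 0.152 m and z of glass_jar in the frame of shelf_top between -0.004 and 0.005 m); the robot touches nothing.
It fails at once if a gauge blade is pressed against the shelf board with more than 30 N (contact force between any of gauge_a, gauge_b and shelf_board above 30 N).
It fails at once if the empty bottle is gripped with more than 45 N a finger (90 N in all) (contact force between the fingers and pet_bottle above 90 N).
It fails at once if the tray, brush or mug is disturbed by more than 20 mm (distance of any of foam_tray, brush, mug from where it was at the start of the episode above 0.02 m).
Of pet_bottle, tall_can, low_can, glass_jar only 2 to 3 are there at a start; the rules pass over those that are not, and their reading is None.
At some moment in a run one of low_can, glass_jar may be knocked a few centimetres aside while the robot is not near it.
Once in a run the grip may slacken for a moment while it holds something.
It also fails if it takes over 210 s, if anything falls off the work surface, if the arm or the gripper's body presses on something with over 40 N, if the wrist force passes 120 N, or if a joint passes its speed limit or range.

### The arm

A 6-joint arm with a two-finger parallel gripper is mounted at the origin on the work surface. World frame = base frame: x ahead of the robot, y to its left, z up, the work surface at z = 0. Lengths are in m, angles in degrees, forces in N, time in s.
With the tool pointing down it reaches from about 0.3 to 0.775 m from the base axis. Payload 14.6 kg.
Tool frame: the origin (TCP) lies at the centre of the arm's flange, where the gripper is bolted on; the fingertips stand 199 mm ahead of it and the grasp point (between the pads) lies 180 mm ahead of it; z points along the fingers, y is the line along which they close (so a half turn about z gives the same grasp; the last joint's range is limited). The gripper opens to 94 mm and grips with 3 to 60 N. Pads are 16 mm wide; open, the fingers measure 119 mm over their backs; the gripper's body (75 mm by 177 mm) begins 78 mm behind the grasp point.
Start: joints at [-73.201, 17.183, 87.147, -0, 75.671, -3.816], TCP at [0.194, -0.515, 0.405] pointing down, gripper open.
Joint ranges: [-173.82, 173.82], [-45.26, 126.66], [13.44, 144.39], [-59.66, 239.66], [0, 175.72], [-146.38, 146.38]. Speed limits (degrees/s): [127.2, 127.2, 147.25, 180, 180, 180].

### API

Orientations are given as [roll, pitch, yaw] about the fixed x, y, z axes, in that order (R = Rz(yaw) Ry(pitch) Rx(roll)).
In Python, from station import bot gives the robot as it stands. The module is installed in compiled form; this text tells all that it offers.
- The arm moves only by the tool play_rows, never from a script. Its argument "rows" is a list of rows, each an object of numbers: "tx", "ty", "tz": the shift along the tool's x, y, z in cm; "wx", "wy", "wz": the turn, a rotation vector about the tool's x, y, z in degrees. In form: [{"tx": .., "ty": .., "tz": .., "wx": .., "wy": .., "wz": ..}, ...]. A call has exactly 10 rows; each row shifts and turns the commanded pose from where the row before left it, along the tool's axes as they then stand; what a row does not reach is not made up. A row lasts 1/12 s, in which the tool goes at most 41.7 mm and 7.16 degrees, less where a joint would pass 70% of its speed; a pose out of reach is approached as far as the arm can. A call is refused whole if a number of a shift passes 4.17 or a number of a turn 7.16, either way. A call with a gripper value outside its range is refused whole. "gripper" is the finger opening in cm, from 0 to 9.4, set as the call begins (left out, the last holds). The fingers move at their own pace and stop on an object; "force" is the grip in N (left out, the last holds). Time passes only in rows, so rows that do not move let the fingers close, or fill a call up. It gives the time, the measured TCP pose, the force, the opening and the grip force at its end, in the units of the state.
- bot.state(): the state, without advancing time (a new reading comes with each control period).
- bot.read_camera(name): name is "scene" or "top"; returns (picture, depth): 480x640x3 uint8, blue, green, red; 480x640 float32, m along the optical axis (not along the pixel's ray), 0 where there is no reading.
- bot.calibration(name): a dict with "camera_matrix" (3x3 intrinsics, pixels), "cam_to_world" (4x4, takes a point from camera to world coordinates). Camera axes: x right, y up, looking along -z (the intrinsics and any distortion apply to the point x, -y, -z); pixel columns grow to the right and rows downward; lengths in m; the calibration is good to about 2 mm. A picture is of the moment at which its call begins. calibration takes no time and is no camera call.
- bot.finish_job(): hands the job in; it is judged then, once.
The state is a dict: "clock": time; "joint_pos": joint angles; "dq": joint speeds; "effort": joint torques, N m; "position": TCP position; "eef_rot": TCP orientation; "contact_force": force on the tool from outside, world axes, zero at the start; "moment": the same for the moment, N m; "gripper_width": opening from 0.0 (shut) to 1.0 (fully open); "grip_force": force on a finger pad.
Only numpy, scipy, OpenCV 4.12 (cv2) and the standard library are available. Lean on these libraries where they do the work, as an engineer would, in place of code of your own. Each camera call takes 0.05 s, during which the arm holds its last target. There are 200 camera calls.

## Working session

There is one attempt and no reset: what is moved stays moved. The work goes in short steps, Python scripts to look and compute and a tool call to move; the robot and the scene stay as the last step left them, time stands still between calls to the robot, and variables do not carry over. Pictures are saved under pics/ and viewed, at most 14 in all, crops included, and the job is handed in when it is done.

Besides the shell and the picture viewer there is one more tool, called after "Call:" as name(argument=value, ...), one argument or row to a line, values as JSON. play_rows: Moves the arm, as the interface text tells. Its arguments: {"type":"object","properties":{"rows":{"type":"array","items":{"type":"object","properties":{"tx":{"type":"number"},"ty":{"type":"number"},"tz":{"type":"number"},"wx":{"type":"number"},"wy":{"type":"number"},"wz":{"type":"number"}}}},"gripper":{"type":"number"},"force":{"type":"number"}},"required":["rows"]}

```bash
mkdir -p pics; cat > look.py <<'E'
import sys,cv2,numpy as np
from station import bot
def save(n):
    for c in ("scene","top"):
        p,d=bot.read_camera(c); cv2.imwrite(f"pics/{n}_{c}.png",p); np.save(f"pics/{n}_{c}.npy",d)
E
python3 - <<'E'
import sys;sys.path.insert(0,'.')
from look import *
save("a")
for c in ("scene","top"):
    k=bot.calibration(c); print(c,{a:np.round(b,4).tolist() if not isinstance(b,str) else b for a,b in k.items()})
print(bot.state())
E
```

```text
scene {'camera_matrix': [[485.1644, 0.0, 317.9485], [0.0, 485.1644, 243.1759], [0.0, 0.0, 1.0]], 'cam_to_world': [[-0.3143, -0.7093, 0.6309, 1.2099], [0.9492, -0.2455, 0.197, 0.1724], [0.0152, 0.6608, 0.7504, 0.8427], [0.0, 0.0, 0.0, 1.0]]}
top {'camera_matrix': [[548.2633, 0.0, 322.1818], [0.0, 548.2633, 244.6102], [0.0, 0.0, 1.0]], 'cam_to_world': [[-0.0273, 0.9944, -0.1016, 0.477], [-0.9996, -0.0272, 0.0017, -0.0508], [-0.001, 0.1017, 0.9948, 1.2318], [0.0, 0.0, 0.0, 1.0]]}
{'clock': 0.1, 'joint_pos': array([-7.32017052e+01,  1.72140976e+01,  8.71762118e+01,  5.66955947e-04,
        7.56717551e+01, -3.81463853e+00]), 'dq': array([-0.04278787, -0.16805535, -0.08948498,  0.09142436,  0.01052774,
        0.10160097]), 'effort': array([-1.21598998e-03, -5.32650268e+01, -3.53293276e+01,  7.09125982e-02,
        2.34450441e-02, -4.58412785e-05]), 'position': array([ 0.19363138, -0.51476253,  0.40413106]), 'eef_rot': array([-1.79938110e+02, -4.67702820e-03,  2.06127902e+01]), 'contact_force': array([-0.64158619,  0.42477314, -0.73740986]), 'moment': array([-0.03179139, -0.05464482, -0.03500014]), 'grip_force': 0.0, 'gripper_width': 0.9959647479393867}
```

View pics/a_scene.png

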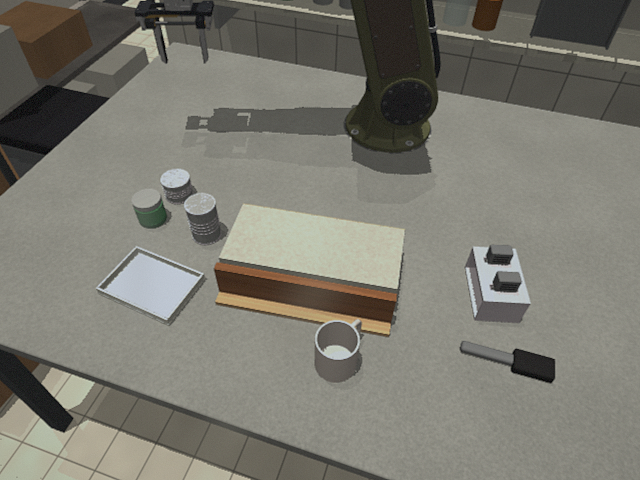

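View pics/a_top.png

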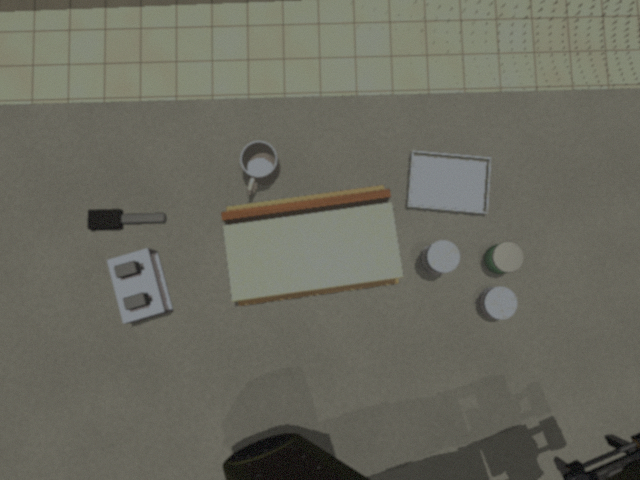

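The scene view shows the tall can (203,217), low can (176,185), jar (149,208), rack with gauges (500,254) and (507,281), and the shelf centred near (310,255). In the top view the gauges are at (127,269) and (137,301), the board runs from (225,215) to (402,280), and the brown panel is behind it.

```bash
cat >> look.py <<'E'
def cast(c,uv,z):
    k=bot.calibration(c);K=np.array(k["camera_matrix"]);T=np.array(k["cam_to_world"])
    uv=np.atleast_2d(uv).astype(float)
    r=np.c_[(uv[:,0]-K[0,2])/K[0,0],-(uv[:,1]-K[1,2])/K[1,1],-np.ones(len(uv))]@T[:3,:3].T
    return T[:3,3]+r*((z-T[2,3])/r[:,2])[:,None]
def cloud(c,d):
    k=bot.calibration(c);K=np.array(k["camera_matrix"]);T=np.array(k["cam_to_world"])
    v,u=np.mgrid[:480,:640]
    return np.stack([(u-K[0,2])/K[0,0]*d,-(v-K[1,2])/K[1,1]*d,-d],-1)@T[:3,:3].T+T[:3,3]
E
python3 - <<'E'
import sys;sys.path.insert(0,'.')
from look import *
t=cv2.imread("pics/a_top.png");s=cv2.imread("pics/a_scene.png")
A=cv2.resize(t[170:320,90:420],(792,360),interpolation=cv2.INTER_CUBIC)
A=cv2.convertScaleAbs(A,alpha=1.4)
cv2.imwrite("pics/b.png",A)
B=cv2.resize(s[195:345,205:545],None,fx=2.3,fy=2.3,interpolation=cv2.INTER_CUBIC);cv2.imwrite("pics/c.png",B)
P=cloud("top",np.load("pics/a_top.npy"));Z=P[...,2]
for n,(u,v) in dict(board=(310,250),panel=(310,205),g0=(127,269),g1=(137,301),rack=(132,285),tall=(443,256),low=(500,303),jar=(507,257),tray=(450,185),table=(300,340),mug=(258,150)).items():
    print(n,np.round(P[v-1:v+2,u-1:u+2].reshape(-1,3).mean(0),4), t[v,u])
m=((Z>0.08)&(Z<0.10)).astype(np.uint8);m[:,:200]=0;m[:,415:]=0;m[350:]=0;m[:180]=0
pts=P[m>0][:,:2].astype(np.float32); print("whole",cv2.minAreaRect(pts))
E
```

```text
board [ 0.5831 -0.027   0.0895] [124 134 133]
panel [ 0.6783 -0.0294  0.0903] [ 51  75 110]
g0 [0.5526 0.3496 0.1063] [85 90 90]
g1 [0.4866 0.3289 0.1054] [85 90 91]
rack [0.5209 0.3518 0.0696] [142 139 133]
tall [ 0.5621 -0.3021  0.1001] [136 136 133]
low [ 0.4617 -0.4284  0.0557] [138 135 133]
jar [ 0.5586 -0.4448  0.0693] [116 126 127]
tray [ 0.7306 -0.3472  0.005 ] [140 137 132]
table [ 0.3914  0.0021 -0.0009] [ 94 103 104]
mug [0.8175 0.0854 0.0283] [53 60 62]
whole ((0.6257381439208984, -0.027218952775001526), (0.24999451637268066, 0.3607581555843353), 6.4511213302612305)
```

View pics/b.png

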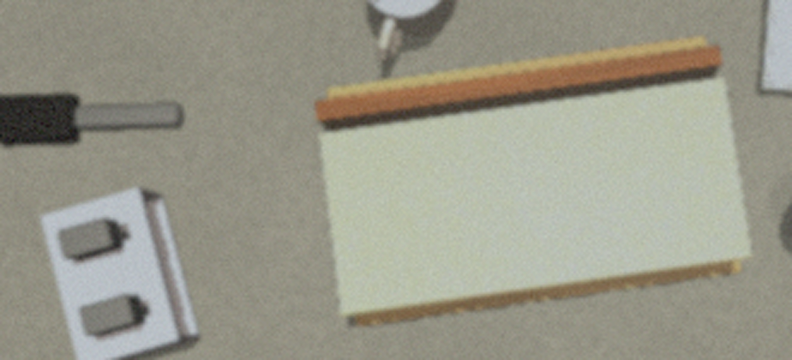

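View pics/c.png

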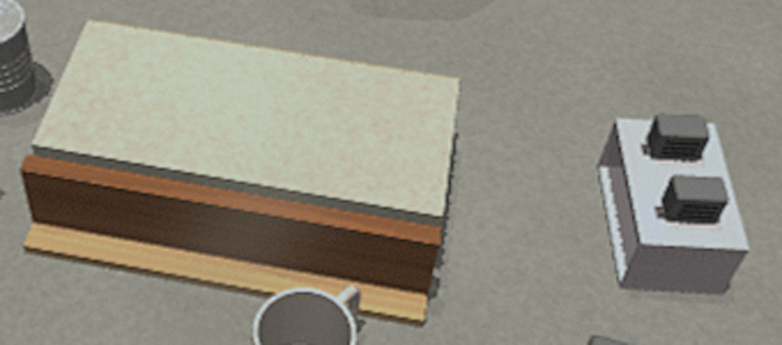

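The gap shows as a dark strip between the cream board and the bright panel top, and its x axis is turned slightly positive. The gauge handles lie with their long side across the rack's x direction.

```bash
cat > m.py <<'E'
from look import *
def edges(pts,ang):
    # extent of pts in axes turned by ang
    a=np.radians(ang);ex=np.array([np.cos(a),np.sin(a)]);ey=np.array([-np.sin(a),np.cos(a)])
    return pts[:,:2]@ex,pts[:,:2]@ey
E
python3 - <<'E'
import sys;sys.path.insert(0,'.')
from m import *
def big(m):
    n,l,st,ce=cv2.connectedComponentsWithStats(m.astype(np.uint8));i=1+st[1:,4].argmax();return (l==i)
for c in("top","scene"):
    t=cv2.GaussianBlur(cv2.imread(f"pics/a_{c}.png"),(3,3),0).astype(int);P=cloud(c,np.load(f"pics/a_{c}.npy"));Z=P[...,2]
    roi=(P[...,0]>.42)&(P[...,0]<.76)&(abs(P[...,1]+.03)<.22)&(Z>.07)
    sat=(t[...,2]-t[...,0])
    for n,m in dict(board=(t[...,1]>100)&(sat<45)&roi&(Z>.083),panel=(sat>38)&(Z>.083)&roi).items():
        m=big(m);
        m=m.astype(np.uint8);cs,_=cv2.findContours(m,cv2.RETR_EXTERNAL,cv2.CHAIN_APPROX_NONE)
        q=max(cs,key=cv2.contourArea)[:,0].astype(float); w=cast(c,q,.09)[:,:2].astype(np.float32)
        r=cv2.minAreaRect(w);print(c,n,m.sum(),np.round(r[0],4),np.round(r[1],4),round(r[2],2))
        for a in (6.,):
            x,y=edges(w,a)
            # front/back edge line fits
            for nm,sel in (("front",x<(x.min()+x.max())/2),("back",x>(x.min()+x.max())/2)):
                s=sel&(abs(y-np.median(y))<.15)
                p=np.polyfit(y[s],x[s],1);
                print("  ",nm,"ang",round(a-np.degrees(np.arctan(p[0])),2),"x at mid",round(float(np.polyval(p,np.median(y))),4),"ends y",round(float(y.min()),4),round(float(y.max()),4),"sd",round(float(np.std(x[s]-np.polyval(p,y[s]))),4))
    # gauges and rack
    roi=(P[...,1]>.24)&(P[...,1]<.46)&(P[...,0]>.4)&(P[...,0]<.65)
    g=(roi&(Z>.098)).astype(np.uint8);n,l,st,ce=cv2.connectedComponentsWithStats(g)
    for i in range(1,n):
        if st[i,4]>80:
            w=P[l==i]; r=cv2.minAreaRect(w[:,:2].astype(np.float32)); print(c,"gauge",st[i,4],np.round(w.mean(0),4),np.round(r[0],4),np.round(r[1],4),r[2])
    w=P[roi&(Z>.065)&(Z<.075)];r=cv2.minAreaRect(w[:,:2].astype(np.float32)); print(c,"rack",np.round(r[0],4),np.round(r[1],4),r[2])
    for n,(x,y,h) in dict(tall=(.562,-.302,.1),low=(.4617,-.4284,.055),jar=(.5586,-.4448,.07)).items():
        w=P[(np.hypot(P[...,0]-x,P[...,1]-y)<.055)&(Z>h-.006)&(Z<h+.01)];(cc,rr)=cv2.minEnclosingCircle(w[:,:2].astype(np.float32));print(c,n,np.round(cc,4),round(rr,4),np.round(w.mean(0),4))
E
```

```text
top board 13109 [ 0.5812 -0.0322] [0.1604 0.3596] 6.45
   front ang 6.46 x at mid 0.4954 ends y -0.273 0.0876 sd 0.0006
   back ang 6.47 x at mid 0.6534 ends y -0.273 0.0876 sd 0.0006
top panel 1381 [ 0.6822 -0.02  ] [0.0197 0.3567] 6.43
   front ang 6.43 x at mid 0.6676 ends y -0.2696 0.0871 sd 0.0006
   back ang 6.42 x at mid 0.683 ends y -0.2696 0.0871 sd 0.0007
top gauge 283 [0.553  0.3521 0.1056] [0.5535 0.3534] [0.027  0.0447] 13.530180931091309
top gauge 285 [0.4869 0.3333 0.1058] [0.4868 0.3346] [0.0264 0.0452] 15.617324829101562
top rack [0.5206 0.3443] [0.1405 0.092 ] 14.826251029968262
top tall [ 0.5627 -0.3028] 0.0343 [ 0.5624 -0.3028  0.0997]
top low [ 0.4628 -0.4304] 0.0351 [ 0.4627 -0.4302  0.0545]
top jar [ 0.559 -0.447] 0.0338 [ 0.5593 -0.4462  0.0697]
scene board 10276 [ 0.5817 -0.0333] [0.1663 0.3597] 6.54
   front ang 6.51 x at mid 0.4933 ends y -0.2743 0.0866 sd 0.0009
   back ang 6.43 x at mid 0.6529 ends y -0.2743 0.0866 sd 0.001
scene panel 1421 [ 0.68   -0.0219] [0.0192 0.3593] 6.52
   front ang 6.52 x at mid 0.6655 ends y -0.2726 0.0867 sd 0.0008
   back ang 6.5 x at mid 0.6816 ends y -0.2726 0.0867 sd 0.0009
scene gauge 268 [0.4887 0.3324 0.1052] [0.4864 0.3327] [0.0289 0.0444] 19.221691131591797
scene gauge 300 [0.5545 0.3515 0.1052] [0.552  0.3521] [0.0278 0.0443] 16.78173828125
scene rack [0.518  0.3424] [0.1455 0.0924] 15.695697784423828
scene tall [ 0.5624 -0.3066] 0.0368 [ 0.5634 -0.3033  0.1001]
scene low [ 0.4621 -0.4316] 0.037 [ 0.4638 -0.4307  0.055 ]
scene jar [ 0.5591 -0.4476] 0.0348 [ 0.5613 -0.4465  0.0699]
```

```bash
cat > go.py <<'E'
import sys,numpy as np
from station import bot
from scipy.spatial.transform import Rotation as R
def go(x,y,z,yaw=None,N=None,frm=None,tilt=True):
    s=bot.state();p=s["position"] if frm is None else np.array(frm[:3]);e=R.from_euler("xyz",s["eef_rot"],degrees=True)
    if frm is not None: e=R.from_euler("xyz",[180,0,frm[3]],degrees=True)
    if yaw is None: yaw=e.as_euler("xyz",degrees=True)[2]
    w=(e.inv()*R.from_euler("xyz",[180,0,yaw],degrees=True)).as_rotvec(degrees=True)
    d=e.inv().apply(np.array([x,y,z])-p)*100
    if N is None: N=int(np.ceil(max(np.linalg.norm(d)/4.0,abs(w).max()/7.0,1)/10)*10)
    M=sum((R.from_rotvec(w*i/N,degrees=True).as_matrix() for i in range(N)))
    print("rows",N,"t/row",np.round(np.linalg.solve(M,d),3),"w/row",np.round(w/N,3),"total",np.round(d,2))
def st():
    s=bot.state();print("t",round(s["clock"],2),"pos",np.round(s["position"],4),"rot",np.round(s["eef_rot"],2),"F",np.round(s["contact_force"],1),"w",round(s["gripper_width"]*9.4,2),"grip",round(s["grip_force"],1))
if __name__=="__main__":
    st(); a=list(map(float,sys.argv[1:])); a and go(*a)
E
python3 go.py 0.553 .352 .34 105.7 30
```

```text
t 0.1 pos [ 0.1936 -0.5148  0.4041] rot [-179.94   -0.     20.61] F [-0.6  0.4 -0.7] w 9.36 grip 0.0Traceback (most recent call last):
  File "go.py", line 16, in <module>
    st(); a=list(map(float,sys.argv[1:])); a and go(*a)
                                                 ~~^^^^
  File "go.py", line 11, in go
    M=sum((R.from_rotvec(w*i/N,degrees=True).as_matrix() for i in range(N)))
                                                                  ~~~~~^^^
TypeError: 'float' object cannot be interpreted as an integer
```

```bash
sed -i 's/    if N is None/    N=N and int(N)\n    if N is None/' go.py; python3 go.py 0.553 .352 .34 105.7 30
```

```text
t 0.1 pos [ 0.1936 -0.5148  0.4041] rot [-179.94   -0.     20.61] F [-0.6  0.4 -0.7] w 9.36 grip 0.0
rows 30 t/row [ 3.417 -0.344  0.215] w/row [-2.000e-03 -2.000e-03 -2.836e+00] total [ 64.15 -68.47   6.49]
```

Call:
play_rows(
  rows=[
    {"tx": 3.42,"ty": -0.34,"tz": 0.2,"wz": -2.84},
    {"tx": 3.42,"ty": -0.34,"tz": 0.2,"wz": -2.84},
    {"tx": 3.42,"ty": -0.34,"tz": 0.2,"wz": -2.84},
    {"tx": 3.42,"ty": -0.34,"tz": 0.2,"wz": -2.84},
    {"tx": 3.42,"ty": -0.34,"tz": 0.2,"wz": -2.84},
    {"tx": 3.42,"ty": -0.34,"tz": 0.2,"wz": -2.84},
    {"tx": 3.42,"ty": -0.34,"tz": 0.2,"wz": -2.84},
    {"tx": 3.42,"ty": -0.34,"tz": 0.2,"wz": -2.84},
    {"tx": 3.42,"ty": -0.34,"tz": 0.2,"wz": -2.84},
    {"tx": 3.42,"ty": -0.34,"tz": 0.2,"wz": -2.84},
  ],
  gripper=5.0,
  force=20,
)

```text
invalid input at $.rows[0]: expected keys tx, ty, tz, wx, wy, wz
```

Call:
play_rows(
  rows=[
    {"tx": 3.42,"ty": -0.34,"tz": 0.2,"wz": -2.84},
    {"tx": 3.42,"ty": -0.34,"tz": 0.2,"wz": -2.84},
    {"tx": 3.42,"ty": -0.34,"tz": 0.2,"wz": -2.84},
    {"tx": 3.42,"ty": -0.34,"tz": 0.2,"wz": -2.84},
    {"tx": 3.42,"ty": -0.34,"tz": 0.2,"wz": -2.84},
    {"tx": 3.42,"ty": -0.34,"tz": 0.2,"wz": -2.84},
    {"tx": 3.42,"ty": -0.34,"tz": 0.2,"wz": -2.84},
    {"tx": 3.42,"ty": -0.34,"tz": 0.2,"wz": -2.84},
    {"tx": 3.42,"ty": -0.34,"tz": 0.2,"wz": -2.84},
    {"tx": 3.42,"ty": -0.34,"tz": 0.2,"wz": -2.84},
  ],
)

```text
invalid input at $.rows[0]: expected keys tx, ty, tz, wx, wy, wz
```

Call:
play_rows(
  rows=[
    {"tx": 3.42,"ty": -0.34,"tz": 0.2,"wz": -2.84},
    {"tx": 3.42,"ty": -0.34,"tz": 0.2,"wz": -2.84},
    {"tx": 3.42,"ty": -0.34,"tz": 0.2,"wz": -2.84},
    {"tx": 3.42,"ty": -0.34,"tz": 0.2,"wz": -2.84},
    {"tx": 3.42,"ty": -0.34,"tz": 0.2,"wz": -2.84},
    {"tx": 3.42,"ty": -0.34,"tz": 0.2,"wz": -2.84},
    {"tx": 3.42,"ty": -0.34,"tz": 0.2,"wz": -2.84},
    {"tx": 3.42,"ty": -0.34,"tz": 0.2,"wz": -2.84},
    {"tx": 3.42,"ty": -0.34,"tz": 0.2,"wz": -2.84},
    {"tx": 3.42,"ty": -0.34,"tz": 0.2,"wz": -2.84},
  ],
)

```text
invalid input at $.rows[0]: expected keys tx, ty, tz, wx, wy, wz
```

```bash
python3 go.py 0.553 .352 .34 105.7 10;python3 go.py 0.553 .352 .275 105.7 10
```

```text
t 0.1 pos [ 0.1936 -0.5148  0.4041] rot [-179.94   -0.     20.61] F [-0.6  0.4 -0.7] w 9.36 grip 0.0
rows 10 t/row [10.179 -1.535  0.644] w/row [-5.000e-03 -5.000e-03 -8.509e+00] total [ 64.15 -68.47   6.49]
t 0.1 pos [ 0.1936 -0.5148  0.4041] rot [-179.94   -0.     20.61] F [-0.6  0.4 -0.7] w 9.36 grip 0.0
rows 10 t/row [10.179 -1.535  1.294] w/row [-5.000e-03 -5.000e-03 -8.509e+00] total [ 64.15 -68.46  12.99]
```

All keys are required.

Call:
play_rows(
  rows=[
    {"tx": 3.42,"ty": -0.34,"tz": 0.2,"wx": 0,"wy": 0,"wz": -2.84},
    {"tx": 3.42,"ty": -0.34,"tz": 0.2,"wx": 0,"wy": 0,"wz": -2.84},
    {"tx": 3.42,"ty": -0.34,"tz": 0.2,"wx": 0,"wy": 0,"wz": -2.84},
    {"tx": 3.42,"ty": -0.34,"tz": 0.2,"wx": 0,"wy": 0,"wz": -2.84},
    {"tx": 3.42,"ty": -0.34,"tz": 0.2,"wx": 0,"wy": 0,"wz": -2.84},
    {"tx": 3.42,"ty": -0.34,"tz": 0.2,"wx": 0,"wy": 0,"wz": -2.84},
    {"tx": 3.42,"ty": -0.34,"tz": 0.2,"wx": 0,"wy": 0,"wz": -2.84},
    {"tx": 3.42,"ty": -0.34,"tz": 0.2,"wx": 0,"wy": 0,"wz": -2.84},
    {"tx": 3.42,"ty": -0.34,"tz": 0.2,"wx": 0,"wy": 0,"wz": -2.84},
    {"tx": 3.42,"ty": -0.34,"tz": 0.2,"wx": 0,"wy": 0,"wz": -2.84},
  ],
  gripper=5.0,
  force=20,
)

```text
clock: 0.93
position: [0.4588, -0.299, 0.3842]
eef_rot: [-180.0, 0.0, 49.2]
contact_force: [0.3, -0.3, -0.3]
gripper_width: 0.527
grip_force: 0.0
```

Call:
play_rows(
  rows=[
    {"tx": 3.42,"ty": -0.34,"tz": 0.2,"wx": 0,"wy": 0,"wz": -2.84},
    {"tx": 3.42,"ty": -0.34,"tz": 0.2,"wx": 0,"wy": 0,"wz": -2.84},
    {"tx": 3.42,"ty": -0.34,"tz": 0.2,"wx": 0,"wy": 0,"wz": -2.84},
    {"tx": 3.42,"ty": -0.34,"tz": 0.2,"wx": 0,"wy": 0,"wz": -2.84},
    {"tx": 3.42,"ty": -0.34,"tz": 0.2,"wx": 0,"wy": 0,"wz": -2.84},
    {"tx": 3.42,"ty": -0.34,"tz": 0.2,"wx": 0,"wy": 0,"wz": -2.84},
    {"tx": 3.42,"ty": -0.34,"tz": 0.2,"wx": 0,"wy": 0,"wz": -2.84},
    {"tx": 3.42,"ty": -0.34,"tz": 0.2,"wx": 0,"wy": 0,"wz": -2.84},
    {"tx": 3.42,"ty": -0.34,"tz": 0.2,"wx": 0,"wy": 0,"wz": -2.84},
    {"tx": 3.42,"ty": -0.34,"tz": 0.2,"wx": 0,"wy": 0,"wz": -2.84},
  ],
)

```text
clock: 1.77
position: [0.5884, 0.0156, 0.3642]
eef_rot: [-180.0, 0.0, 77.6]
contact_force: [1.6, -0.6, 0.4]
gripper_width: 0.535
grip_force: 0.0
```

Call:
play_rows(
  rows=[
    {"tx": 3.42,"ty": -0.34,"tz": 0.2,"wx": 0,"wy": 0,"wz": -2.84},
    {"tx": 3.42,"ty": -0.34,"tz": 0.2,"wx": 0,"wy": 0,"wz": -2.84},
    {"tx": 3.42,"ty": -0.34,"tz": 0.2,"wx": 0,"wy": 0,"wz": -2.84},
    {"tx": 3.42,"ty": -0.34,"tz": 0.2,"wx": 0,"wy": 0,"wz": -2.84},
    {"tx": 3.42,"ty": -0.34,"tz": 0.2,"wx": 0,"wy": 0,"wz": -2.84},
    {"tx": 3.42,"ty": -0.34,"tz": 0.2,"wx": 0,"wy": 0,"wz": -2.84},
    {"tx": 3.42,"ty": -0.34,"tz": 0.2,"wx": 0,"wy": 0,"wz": -2.84},
    {"tx": 3.42,"ty": -0.34,"tz": 0.2,"wx": 0,"wy": 0,"wz": -2.84},
    {"tx": 3.42,"ty": -0.34,"tz": 0.2,"wx": 0,"wy": 0,"wz": -2.84},
    {"tx": 3.42,"ty": -0.34,"tz": 0.2,"wx": 0,"wy": 0,"wz": -2.84},
  ],
)

```text
clock: 2.6
position: [0.5527, 0.3539, 0.344]
eef_rot: [-180.0, 0.0, 105.9]
contact_force: [0.4, -0.2, 1.1]
gripper_width: 0.532
grip_force: 0.0
```

```bash
python3 go.py 0.553 .352 .34 105.7 10;python3 go.py 0.553 .352 .275 105.7 10
```

```text
t 2.6 pos [0.5527 0.3539 0.344 ] rot [-1.7996e+02  1.0000e-02  1.0595e+02] F [ 0.4 -0.2  1.1] w 5.0 grip 0.0
rows 10 t/row [-0.019 -0.003  0.04 ] w/row [-0.004  0.001  0.025] total [-0.19 -0.03  0.4 ]
t 2.6 pos [0.5527 0.3539 0.344 ] rot [-1.7996e+02  1.0000e-02  1.0595e+02] F [ 0.4 -0.2  1.1] w 5.0 grip 0.0
rows 10 t/row [-0.019 -0.003  0.69 ] w/row [-0.004  0.001  0.025] total [-0.19 -0.02  6.9 ]
```

Call:
play_rows(
  rows=[
    {"tx": -0.1,"ty": 0,"tz": 0.86,"wx": 0,"wy": 0,"wz": 0.2},
    {"tx": -0.1,"ty": 0,"tz": 0.86,"wx": 0,"wy": 0,"wz": 0},
    {"tx": 0,"ty": 0,"tz": 0.86,"wx": 0,"wy": 0,"wz": 0},
    {"tx": 0,"ty": 0,"tz": 0.86,"wx": 0,"wy": 0,"wz": 0},
    {"tx": 0,"ty": 0,"tz": 0.86,"wx": 0,"wy": 0,"wz": 0},
    {"tx": 0,"ty": 0,"tz": 0.86,"wx": 0,"wy": 0,"wz": 0},
    {"tx": 0,"ty": 0,"tz": 0.86,"wx": 0,"wy": 0,"wz": 0},
    {"tx": 0,"ty": 0,"tz": 0.86,"wx": 0,"wy": 0,"wz": 0},
    {"tx": 0,"ty": 0,"tz": 0,"wx": 0,"wy": 0,"wz": 0},
    {"tx": 0,"ty": 0,"tz": 0,"wx": 0,"wy": 0,"wz": 0},
  ],
)

```text
clock: 3.43
position: [0.5539, 0.3503, 0.2754]
eef_rot: [-180.0, 0.0, 105.6]
contact_force: [0.1, 0.5, 0.2]
gripper_width: 0.535
grip_force: 0.0
```

Call:
play_rows(
  rows=[
    {"tx": 0,"ty": 0,"tz": 0,"wx": 0,"wy": 0,"wz": 0},
    {"tx": 0,"ty": 0,"tz": 0,"wx": 0,"wy": 0,"wz": 0},
    {"tx": 0,"ty": 0,"tz": 0,"wx": 0,"wy": 0,"wz": 0},
    {"tx": 0,"ty": 0,"tz": 0,"wx": 0,"wy": 0,"wz": 0},
    {"tx": 0,"ty": 0,"tz": 0,"wx": 0,"wy": 0,"wz": 0},
    {"tx": 0,"ty": 0,"tz": 0,"wx": 0,"wy": 0,"wz": 0},
    {"tx": 0,"ty": 0,"tz": 0,"wx": 0,"wy": 0,"wz": 0},
    {"tx": 0,"ty": 0,"tz": 0,"wx": 0,"wy": 0,"wz": 0},
    {"tx": 0,"ty": 0,"tz": 0,"wx": 0,"wy": 0,"wz": 0},
    {"tx": 0,"ty": 0,"tz": 0,"wx": 0,"wy": 0,"wz": 0},
  ],
  gripper=1.5,
  force=30,
)

```text
clock: 4.27
position: [0.5539, 0.3505, 0.2762]
eef_rot: [180.0, -0.0, 105.6]
contact_force: [-1.9, -0.0, 5.9]
gripper_width: 0.274
grip_force: 30.0
```

Call:
play_rows(
  rows=[
    {"tx": 0,"ty": 0,"tz": -1,"wx": 0,"wy": 0,"wz": 0},
    {"tx": 0,"ty": 0,"tz": -1,"wx": 0,"wy": 0,"wz": 0},
    {"tx": 0,"ty": 0,"tz": -1,"wx": 0,"wy": 0,"wz": 0},
    {"tx": 0,"ty": 0,"tz": -1,"wx": 0,"wy": 0,"wz": 0},
    {"tx": 0,"ty": 0,"tz": -1,"wx": 0,"wy": 0,"wz": 0},
    {"tx": 0,"ty": 0,"tz": -1,"wx": 0,"wy": 0,"wz": 0},
    {"tx": 0,"ty": 0,"tz": -1,"wx": 0,"wy": 0,"wz": 0},
    {"tx": 0,"ty": 0,"tz": -1,"wx": 0,"wy": 0,"wz": 0},
    {"tx": 0,"ty": 0,"tz": -1,"wx": 0,"wy": 0,"wz": 0},
    {"tx": 0,"ty": 0,"tz": -1,"wx": 0,"wy": 0,"wz": 0},
  ],
)

```text
clock: 5.1
position: [0.5538, 0.3504, 0.3769]
eef_rot: [180.0, -0.0, 105.6]
contact_force: [0.4, 0.4, -0.8]
gripper_width: 0.272
grip_force: 30.0
```

```bash
python3 go.py 0.6536 .0918 .375 96.46 10; python3 -c "
from look import *
save('d')"
```

```text
t 5.1 pos [0.5538 0.3504 0.3769] rot [180.    -0.   105.61] F [ 0.4  0.4 -0.8] w 2.56 grip 30.0
rows 10 t/row [-2.736  0.463  0.019] w/row [ 0.    -0.     0.915] total [-27.59   2.65   0.19]
```

Call:
play_rows(
  rows=[
    {"tx": -2.74,"ty": 0.46,"tz": 0,"wx": 0,"wy": 0,"wz": 0.91},
    {"tx": -2.74,"ty": 0.46,"tz": 0,"wx": 0,"wy": 0,"wz": 0.91},
    {"tx": -2.74,"ty": 0.46,"tz": 0,"wx": 0,"wy": 0,"wz": 0.91},
    {"tx": -2.74,"ty": 0.46,"tz": 0,"wx": 0,"wy": 0,"wz": 0.91},
    {"tx": -2.74,"ty": 0.46,"tz": 0,"wx": 0,"wy": 0,"wz": 0.91},
    {"tx": -2.74,"ty": 0.46,"tz": 0,"wx": 0,"wy": 0,"wz": 0.91},
    {"tx": -2.74,"ty": 0.46,"tz": 0,"wx": 0,"wy": 0,"wz": 0.91},
    {"tx": -2.74,"ty": 0.46,"tz": 0,"wx": 0,"wy": 0,"wz": 0.91},
    {"tx": -2.74,"ty": 0.46,"tz": 0,"wx": 0,"wy": 0,"wz": 0.91},
    {"tx": -2.74,"ty": 0.46,"tz": 0,"wx": 0,"wy": 0,"wz": 0.91},
  ],
)

```text
clock: 6.03
position: [0.6538, 0.09, 0.3753]
eef_rot: [-180.0, -0.0, 96.5]
contact_force: [0.9, 1.1, -0.7]
gripper_width: 0.274
grip_force: 30.0
```

```bash
python3 - <<'E'
import sys;sys.path.insert(0,'.')
from look import *
import go
go.st(); go.go(0.6536,.0918,.36,96.46,10)
save("e")
s=cv2.imread("pics/e_scene.png");B=cv2.resize(s[120:340,220:560],None,fx=2.3,fy=2.3,interpolation=cv2.INTER_CUBIC);cv2.imwrite("pics/e1.png",B)
E
```

```text
t 6.03 pos [0.6538 0.09   0.3753] rot [-179.95   -0.     96.47] F [ 0.9  1.1 -0.7] w 2.58 grip 30.0
rows 10 t/row [ 0.018 -0.     0.153] w/row [-0.005 -0.     0.001] total [ 0.18 -0.    1.53]
```

View pics/e1.png

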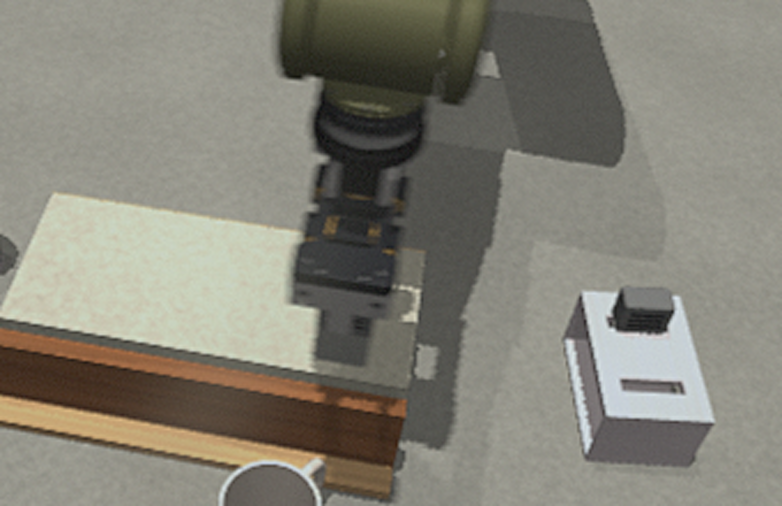

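The gripped blade hangs vertical above the gap with its lower edge at crop (343,366), and the empty slot shows at crop (652,386). Next I'll measure the blade position against the gap, and the slot.

```bash
python3 - <<'E'
import sys;sys.path.insert(0,'.')
from m import *
P=cloud("scene",np.load("pics/e_scene.npy"))
a=np.radians(6.46);ex=np.array([np.cos(a),np.sin(a)]);ey=np.array([-np.sin(a),np.cos(a)])
tcp=np.array([.6538,.09])
X=P[...,:2]@ex-tcp@ex;Y=P[...,:2]@ey-tcp@ey;Z=P[...,2]
for lo,hi in((.118,.13),(.13,.145),(.145,.16),(.17,.2)):
    m=(abs(X)<.03)&(abs(Y)<.03)&(Z>lo)&(Z<hi);print(lo,m.sum(),"x rel tcp",np.round(np.percentile(X[m],[10,50,90]),4),"y",np.round([Y[m].min(),Y[m].max()],4),"zmin",Z[m].min())
# panel front edge at z .09 relative to tcp in scene colour, other y
s=cv2.GaussianBlur(cv2.imread("pics/a_scene.png"),(3,3),0).astype(int)
P0=cloud("scene",np.load("pics/a_scene.npy"))
for c in("scene","top"):
    s=cv2.imread(f"pics/a_{c}.png").astype(float)
    v,u=np.mgrid[:480,:640]
    W=cast(c,np.c_[u.ravel(),v.ravel()],.09).reshape(480,640,3)
    x=W[...,:2]@ex;y=W[...,:2]@ey-tcp@ey
    m=(abs(y+.1)<.09)&(abs(x-.66)<.045)
    b=np.round((x[m]-tcp@ex)*1000).astype(int);g=s[m]
    print(c,[(k,*np.round(g[b==k].mean(0)).astype(int)) for k in range(-14,26,1)])
# slot
for n in "e":
  for c in("scene","top"):
    t=cv2.imread(f"pics/{n}_{c}.png").astype(int).sum(2);v,u=np.mgrid[:480,:640]
    W=cast(c,np.c_[u.ravel(),v.ravel()],.07).reshape(480,640,3)
    m=(np.hypot(W[...,0]-.5535,W[...,1]-.352)<.032)&(t<330)
    r=cv2.minAreaRect(W[m][:,:2].astype(np.float32));print(c,"slot",m.sum(),np.round(r[0],4),np.round(r[1],4),r[2],t[m].min())
E
```

```text
0.118 73 x rel tcp [0.0007 0.002  0.0029] y [-0.0189  0.0246] zmin 0.11979493376149619
0.13 127 x rel tcp [0.0006 0.0017 0.003 ] y [-0.0191  0.0248] zmin 0.13012868237768793
0.145 113 x rel tcp [0.0008 0.002  0.0031] y [-0.0192  0.0247] zmin 0.14517590640578826
0.17 181 x rel tcp [0.0104 0.0127 0.0243] y [-0.019   0.0248] zmin 0.17063650904758876
scene [(-14, np.int64(172), np.int64(192), np.int64(190)), (-13, np.int64(174), np.int64(195), np.int64(192)), (-12, np.int64(178), np.int64(199), np.int64(196)), (-11, np.int64(175), np.int64(195), np.int64(192)), (-10, np.int64(163), np.int64(181), np.int64(177)), (-9, np.int64(160), np.int64(174), np.int64(172)), (-8, np.int64(110), np.int64(122), np.int64(125)), (-7, np.int64(70), np.int64(78), np.int64(80)), (-6, np.int64(75), np.int64(83), np.int64(85)), (-5, np.int64(80), np.int64(88), np.int64(90)), (-4, np.int64(82), np.int64(90), np.int64(92)), (-3, np.int64(82), np.int64(91), np.int64(92)), (-2, np.int64(84), np.int64(92), np.int64(93)), (-1, np.int64(83), np.int64(91), np.int64(90)), (0, np.int64(82), np.int64(90), np.int64(88)),
[... 2623 characters left out ...]
64(77), np.int64(110)), (15, np.int64(53), np.int64(77), np.int64(111)), (16, np.int64(54), np.int64(78), np.int64(112)), (17, np.int64(53), np.int64(78), np.int64(112)), (18, np.int64(54), np.int64(79), np.int64(114)), (19, np.int64(54), np.int64(79), np.int64(114)), (20, np.int64(55), np.int64(80), np.int64(114)), (21, np.int64(58), np.int64(84), np.int64(115)), (22, np.int64(59), np.int64(87), np.int64(114)), (23, np.int64(66), np.int64(97), np.int64(120)), (24, np.int64(70), np.int64(100), np.int64(118)), (25, np.int64(76), np.int64(110), np.int64(127))]
scene slot 81 [0.5511 0.3528] [0.0103 0.0504] 14.988619804382324 198
top slot 90 [0.5553 0.3556] [0.0115 0.0491] 18.567020416259766 245
```

Call:
play_rows(
  rows=[
    {"tx": 0.1,"ty": -0.13,"tz": 0,"wx": 0,"wy": 0,"wz": 0},
    {"tx": 0,"ty": 0,"tz": 0.6,"wx": 0,"wy": 0,"wz": 0},
    {"tx": 0,"ty": 0,"tz": 0.6,"wx": 0,"wy": 0,"wz": 0},
    {"tx": 0,"ty": 0,"tz": 0.6,"wx": 0,"wy": 0,"wz": 0},
    {"tx": 0,"ty": 0,"tz": 0.4,"wx": 0,"wy": 0,"wz": 0},
    {"tx": 0,"ty": 0,"tz": 0.3,"wx": 0,"wy": 0,"wz": 0},
    {"tx": 0,"ty": 0,"tz": 0.3,"wx": 0,"wy": 0,"wz": 0},
    {"tx": 0,"ty": 0,"tz": 0.3,"wx": 0,"wy": 0,"wz": 0},
    {"tx": 0,"ty": 0,"tz": 0.2,"wx": 0,"wy": 0,"wz": 0},
    {"tx": 0,"ty": 0,"tz": 0,"wx": 0,"wy": 0,"wz": 0},
  ],
)

```text
clock: 6.97
position: [0.6521, 0.0922, 0.3424]
eef_rot: [-180.0, -0.0, 96.5]
contact_force: [-0.2, -0.7, -1.1]
gripper_width: 0.277
grip_force: 30.0
```

```bash
python3 - <<'E'
import sys;sys.path.insert(0,'.')
from look import *
import go
go.st()
s=bot.read_camera("scene")[0];B=cv2.resize(s[190:300,320:450],None,fx=5,fy=5,interpolation=cv2.INTER_CUBIC);cv2.imwrite("pics/f1.png",B)
E
```

```text
t 6.97 pos [0.6521 0.0922 0.3424] rot [-179.97   -0.     96.51] F [-0.2 -0.7 -1.1] w 2.61 grip 30.0
```

View pics/f1.png

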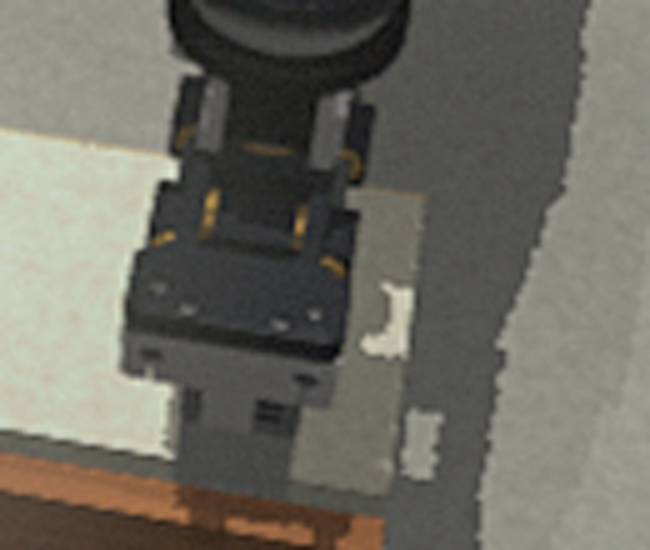

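The blade tip has entered the gap around crop (235,480), with no contact force. I'll go on down.

Call:
play_rows(
  rows=[
    {"tx": 0,"ty": 0,"tz": 0.3,"wx": 0,"wy": 0,"wz": 0},
    {"tx": 0,"ty": 0,"tz": 0.3,"wx": 0,"wy": 0,"wz": 0},
    {"tx": 0,"ty": 0,"tz": 0.3,"wx": 0,"wy": 0,"wz": 0},
    {"tx": 0,"ty": 0,"tz": 0.3,"wx": 0,"wy": 0,"wz": 0},
    {"tx": 0,"ty": 0,"tz": 0.3,"wx": 0,"wy": 0,"wz": 0},
    {"tx": 0,"ty": 0,"tz": 0.3,"wx": 0,"wy": 0,"wz": 0},
    {"tx": 0,"ty": 0,"tz": 0.3,"wx": 0,"wy": 0,"wz": 0},
    {"tx": 0,"ty": 0,"tz": 0.3,"wx": 0,"wy": 0,"wz": 0},
    {"tx": 0,"ty": 0,"tz": 0,"wx": 0,"wy": 0,"wz": 0},
    {"tx": 0,"ty": 0,"tz": 0,"wx": 0,"wy": 0,"wz": 0},
  ],
)

```text
clock: 7.85
position: [0.6521, 0.0922, 0.3187]
eef_rot: [-180.0, 0.0, 96.5]
contact_force: [0.9, -0.8, -1.4]
gripper_width: 0.274
grip_force: 30.0
```

Call:
play_rows(
  rows=[
    {"tx": 0,"ty": 0,"tz": 0.3,"wx": 0,"wy": 0,"wz": 0},
    {"tx": 0,"ty": 0,"tz": 0.3,"wx": 0,"wy": 0,"wz": 0},
    {"tx": 0,"ty": 0,"tz": 0.3,"wx": 0,"wy": 0,"wz": 0},
    {"tx": 0,"ty": 0,"tz": 0.3,"wx": 0,"wy": 0,"wz": 0},
    {"tx": 0,"ty": 0,"tz": 0.3,"wx": 0,"wy": 0,"wz": 0},
    {"tx": 0,"ty": 0,"tz": 0.2,"wx": 0,"wy": 0,"wz": 0},
    {"tx": 0,"ty": 0,"tz": 0.2,"wx": 0,"wy": 0,"wz": 0},
    {"tx": 0,"ty": 0,"tz": 0,"wx": 0,"wy": 0,"wz": 0},
    {"tx": 0,"ty": 0,"tz": 0,"wx": 0,"wy": 0,"wz": 0},
    {"tx": 0,"ty": 0,"tz": 0,"wx": 0,"wy": 0,"wz": 0},
  ],
)

```text
clock: 8.68
position: [0.6522, 0.0922, 0.3]
eef_rot: [180.0, -0.0, 96.5]
contact_force: [-0.3, -0.2, -0.7]
gripper_width: 0.271
grip_force: 30.0
```

Call:
play_rows(
  rows=[
    {"tx": 0,"ty": 0,"tz": 0.1,"wx": 0,"wy": 0,"wz": 0},
    {"tx": 0,"ty": 0,"tz": 0.1,"wx": 0,"wy": 0,"wz": 0},
    {"tx": 0,"ty": 0,"tz": 0.1,"wx": 0,"wy": 0,"wz": 0},
    {"tx": 0,"ty": 0,"tz": 0.05,"wx": 0,"wy": 0,"wz": 0},
    {"tx": 0,"ty": 0,"tz": 0,"wx": 0,"wy": 0,"wz": 0},
    {"tx": 0,"ty": 0,"tz": 0,"wx": 0,"wy": 0,"wz": 0},
    {"tx": 0,"ty": 0,"tz": 0,"wx": 0,"wy": 0,"wz": 0},
    {"tx": 0,"ty": 0,"tz": 0,"wx": 0,"wy": 0,"wz": 0},
    {"tx": 0,"ty": 0,"tz": 0,"wx": 0,"wy": 0,"wz": 0},
    {"tx": 0,"ty": 0,"tz": 0,"wx": 0,"wy": 0,"wz": 0},
  ],
)

```text
clock: 9.52
position: [0.6521, 0.0922, 0.2963]
eef_rot: [-180.0, -0.0, 96.5]
contact_force: [-0.2, -0.8, -1.1]
gripper_width: 0.271
grip_force: 30.0
```

Call:
play_rows(
  rows=[
    {"tx": 0,"ty": 0,"tz": 0,"wx": 0,"wy": 0,"wz": 0},
    {"tx": 0,"ty": 0,"tz": 0,"wx": 0,"wy": 0,"wz": 0},
    {"tx": 0,"ty": 0,"tz": 0,"wx": 0,"wy": 0,"wz": 0},
    {"tx": 0,"ty": 0,"tz": 0,"wx": 0,"wy": 0,"wz": 0},
    {"tx": 0,"ty": 0,"tz": 0,"wx": 0,"wy": 0,"wz": 0},
    {"tx": 0,"ty": 0,"tz": 0,"wx": 0,"wy": 0,"wz": 0},
    {"tx": 0,"ty": 0,"tz": 0,"wx": 0,"wy": 0,"wz": 0},
    {"tx": 0,"ty": 0,"tz": 0,"wx": 0,"wy": 0,"wz": 0},
    {"tx": 0,"ty": 0,"tz": 0,"wx": 0,"wy": 0,"wz": 0},
    {"tx": 0,"ty": 0,"tz": 0,"wx": 0,"wy": 0,"wz": 0},
  ],
  gripper=5.0,
)

```text
clock: 10.35
position: [0.6521, 0.0922, 0.2964]
eef_rot: [-180.0, 0.0, 96.5]
contact_force: [0.1, 0.8, 0.1]
gripper_width: 0.531
grip_force: 0.0
```

Call:
play_rows(
  rows=[
    {"tx": 0,"ty": 0,"tz": -0.4,"wx": 0,"wy": 0,"wz": 0},
    {"tx": 0,"ty": 0,"tz": -0.6,"wx": 0,"wy": 0,"wz": 0},
    {"tx": 0,"ty": 0,"tz": -0.8,"wx": 0,"wy": 0,"wz": 0},
    {"tx": 0,"ty": 0,"tz": -0.8,"wx": 0,"wy": 0,"wz": 0},
    {"tx": 0,"ty": 0,"tz": -0.8,"wx": 0,"wy": 0,"wz": 0},
    {"tx": 0,"ty": 0,"tz": -0.8,"wx": 0,"wy": 0,"wz": 0},
    {"tx": 0,"ty": 0,"tz": -0.8,"wx": 0,"wy": 0,"wz": 0},
    {"tx": 0,"ty": 0,"tz": -0.8,"wx": 0,"wy": 0,"wz": 0},
    {"tx": 0,"ty": 0,"tz": -0.4,"wx": 0,"wy": 0,"wz": 0},
    {"tx": 0,"ty": 0,"tz": 0,"wx": 0,"wy": 0,"wz": 0},
  ],
)

```text
clock: 11.18
position: [0.6522, 0.0922, 0.3596]
eef_rot: [179.9, 0.0, 96.5]
contact_force: [-1.0, 0.3, -0.1]
gripper_width: 0.529
grip_force: 0.0
```

```bash
python3 go.py 0.488 .3335 .34 105.7 10
```

```text
t 11.18 pos [0.6522 0.0922 0.3596] rot [179.9    0.    96.51] F [-1.   0.3 -0.1] w 4.97 grip 0.0
rows 10 t/row [ 2.677 -1.169  0.195] w/row [ 0.01   0.001 -0.919] total [ 25.83 -13.58   1.94]
```

Call:
play_rows(
  rows=[
    {"tx": 2.68,"ty": -1.17,"tz": 0.2,"wx": 0,"wy": 0,"wz": -0.92},
    {"tx": 2.68,"ty": -1.17,"tz": 0.2,"wx": 0,"wy": 0,"wz": -0.92},
    {"tx": 2.68,"ty": -1.17,"tz": 0.2,"wx": 0,"wy": 0,"wz": -0.92},
    {"tx": 2.68,"ty": -1.17,"tz": 0.2,"wx": 0,"wy": 0,"wz": -0.92},
    {"tx": 2.68,"ty": -1.17,"tz": 0.2,"wx": 0,"wy": 0,"wz": -0.92},
    {"tx": 2.68,"ty": -1.17,"tz": 0.2,"wx": 0,"wy": 0,"wz": -0.92},
    {"tx": 2.68,"ty": -1.17,"tz": 0.2,"wx": 0,"wy": 0,"wz": -0.92},
    {"tx": 2.68,"ty": -1.17,"tz": 0.2,"wx": 0,"wy": 0,"wz": -0.92},
    {"tx": 2.68,"ty": -1.17,"tz": 0.2,"wx": 0,"wy": 0,"wz": -0.92},
    {"tx": 2.68,"ty": -1.17,"tz": 0.2,"wx": 0,"wy": 0,"wz": -0.92},
  ],
)

```text
clock: 12.02
position: [0.4867, 0.3347, 0.3379]
eef_rot: [-180.0, 0.0, 105.8]
contact_force: [1.2, 1.1, -0.4]
gripper_width: 0.533
grip_force: 0.0
```

Call:
play_rows(
  rows=[
    {"tx": 0,"ty": 0,"tz": 0,"wx": 0,"wy": 0,"wz": 0},
    {"tx": 0,"ty": 0,"tz": 0.8,"wx": 0,"wy": 0,"wz": 0},
    {"tx": 0,"ty": 0,"tz": 0.8,"wx": 0,"wy": 0,"wz": 0},
    {"tx": 0,"ty": 0,"tz": 0.8,"wx": 0,"wy": 0,"wz": 0},
    {"tx": 0,"ty": 0,"tz": 0.8,"wx": 0,"wy": 0,"wz": 0},
    {"tx": 0,"ty": 0,"tz": 0.8,"wx": 0,"wy": 0,"wz": 0},
    {"tx": 0,"ty": 0,"tz": 0.8,"wx": 0,"wy": 0,"wz": 0},
    {"tx": 0,"ty": 0,"tz": 0.8,"wx": 0,"wy": 0,"wz": 0},
    {"tx": 0,"ty": 0,"tz": 0.8,"wx": 0,"wy": 0,"wz": 0},
    {"tx": 0,"ty": 0,"tz": 0,"wx": 0,"wy": 0,"wz": 0},
  ],
)

```text
clock: 12.85
position: [0.4876, 0.3335, 0.2724]
eef_rot: [-179.9, 0.0, 105.7]
contact_force: [0.3, 0.1, 0.3]
gripper_width: 0.529
grip_force: 0.0
```

Call:
play_rows(
  rows=[
    {"tx": 0,"ty": 0,"tz": 0,"wx": 0,"wy": 0,"wz": 0},
    {"tx": 0,"ty": 0,"tz": 0,"wx": 0,"wy": 0,"wz": 0},
    {"tx": 0,"ty": 0,"tz": 0,"wx": 0,"wy": 0,"wz": 0},
    {"tx": 0,"ty": 0,"tz": 0,"wx": 0,"wy": 0,"wz": 0},
    {"tx": 0,"ty": 0,"tz": 0,"wx": 0,"wy": 0,"wz": 0},
    {"tx": 0,"ty": 0,"tz": 0,"wx": 0,"wy": 0,"wz": 0},
    {"tx": 0,"ty": 0,"tz": 0,"wx": 0,"wy": 0,"wz": 0},
    {"tx": 0,"ty": 0,"tz": 0,"wx": 0,"wy": 0,"wz": 0},
    {"tx": 0,"ty": 0,"tz": 0,"wx": 0,"wy": 0,"wz": 0},
    {"tx": 0,"ty": 0,"tz": 0,"wx": 0,"wy": 0,"wz": 0},
  ],
  gripper=1.5,
)

```text
clock: 13.68
position: [0.4878, 0.3338, 0.2748]
eef_rot: [180.0, -0.0, 105.7]
contact_force: [-1.2, -0.7, 6.1]
gripper_width: 0.274
grip_force: 30.0
```

Call:
play_rows(
  rows=[
    {"tx": 0,"ty": 0,"tz": -1,"wx": 0,"wy": 0,"wz": 0},
    {"tx": 0,"ty": 0,"tz": -1,"wx": 0,"wy": 0,"wz": 0},
    {"tx": 0,"ty": 0,"tz": -1,"wx": 0,"wy": 0,"wz": 0},
    {"tx": 0,"ty": 0,"tz": -1,"wx": 0,"wy": 0,"wz": 0},
    {"tx": 0,"ty": 0,"tz": -1,"wx": 0,"wy": 0,"wz": 0},
    {"tx": 0,"ty": 0,"tz": -1,"wx": 0,"wy": 0,"wz": 0},
    {"tx": 0,"ty": 0,"tz": -1,"wx": 0,"wy": 0,"wz": 0},
    {"tx": 0,"ty": 0,"tz": -1,"wx": 0,"wy": 0,"wz": 0},
    {"tx": 0,"ty": 0,"tz": -1,"wx": 0,"wy": 0,"wz": 0},
    {"tx": 0,"ty": 0,"tz": -1,"wx": 0,"wy": 0,"wz": 0},
  ],
)

```text
clock: 14.52
position: [0.4877, 0.3337, 0.3754]
eef_rot: [180.0, -0.0, 105.7]
contact_force: [0.6, -0.1, -1.1]
gripper_width: 0.275
grip_force: 30.0
```

```bash
python3 -c "
import go
go.st(); go.go(.678,-.1368,.378,96.46,10);go.go(.678,-.1368,.378,96.46,20)
from look import *
save('g')"
```

```text
t 14.52 pos [0.4877 0.3337 0.3754] rot [180.    -0.   105.72] F [ 0.6 -0.1 -1.1] w 2.59 grip 30.0
rows 10 t/row [-4.996  0.923 -0.026] w/row [ 0.    -0.     0.926] total [-50.45   5.57  -0.26]
rows 20 t/row [-2.496  0.472 -0.013] w/row [ 0.    -0.     0.463] total [-50.45   5.57  -0.26]
```

Call:
play_rows(
  rows=[
    {"tx": -2.5,"ty": 0.47,"tz": -0.8,"wx": 0,"wy": 0,"wz": 0.46},
    {"tx": -2.5,"ty": 0.47,"tz": -0.8,"wx": 0,"wy": 0,"wz": 0.46},
    {"tx": -2.5,"ty": 0.47,"tz": -0.8,"wx": 0,"wy": 0,"wz": 0.46},
    {"tx": -2.5,"ty": 0.47,"tz": -0.8,"wx": 0,"wy": 0,"wz": 0.46},
    {"tx": -2.5,"ty": 0.47,"tz": 0,"wx": 0,"wy": 0,"wz": 0.46},
    {"tx": -2.5,"ty": 0.47,"tz": 0,"wx": 0,"wy": 0,"wz": 0.46},
    {"tx": -2.5,"ty": 0.47,"tz": 0,"wx": 0,"wy": 0,"wz": 0.46},
    {"tx": -2.5,"ty": 0.47,"tz": 0,"wx": 0,"wy": 0,"wz": 0.46},
    {"tx": -2.5,"ty": 0.47,"tz": 0,"wx": 0,"wy": 0,"wz": 0.46},
    {"tx": -2.5,"ty": 0.47,"tz": 0,"wx": 0,"wy": 0,"wz": 0.46},
  ],
)

```text
clock: 15.45
position: [0.5928, 0.1007, 0.4058]
eef_rot: [-180.0, -0.0, 101.1]
contact_force: [-0.1, 1.6, -0.8]
gripper_width: 0.27
grip_force: 30.0
```

Call:
play_rows(
  rows=[
    {"tx": -2.5,"ty": 0.47,"tz": 0,"wx": 0,"wy": 0,"wz": 0.46},
    {"tx": -2.5,"ty": 0.47,"tz": 0,"wx": 0,"wy": 0,"wz": 0.46},
    {"tx": -2.5,"ty": 0.47,"tz": 0,"wx": 0,"wy": 0,"wz": 0.46},
    {"tx": -2.5,"ty": 0.47,"tz": 0,"wx": 0,"wy": 0,"wz": 0.46},
    {"tx": -2.5,"ty": 0.47,"tz": 0,"wx": 0,"wy": 0,"wz": 0.46},
    {"tx": -2.5,"ty": 0.47,"tz": 0,"wx": 0,"wy": 0,"wz": 0.46},
    {"tx": -2.5,"ty": 0.47,"tz": 0.7,"wx": 0,"wy": 0,"wz": 0.46},
    {"tx": -2.5,"ty": 0.47,"tz": 0.8,"wx": 0,"wy": 0,"wz": 0.46},
    {"tx": -2.5,"ty": 0.47,"tz": 0.8,"wx": 0,"wy": 0,"wz": 0.46},
    {"tx": -2.5,"ty": 0.47,"tz": 0.8,"wx": 0,"wy": 0,"wz": 0.46},
  ],
)

```text
clock: 16.28
position: [0.6784, -0.1388, 0.3743]
eef_rot: [-180.0, -0.0, 96.5]
contact_force: [-1.0, 0.3, -1.0]
gripper_width: 0.271
grip_force: 30.0
```

Call:
play_rows(
  rows=[
    {"tx": 0,"ty": 0,"tz": 0,"wx": 0,"wy": 0,"wz": 0},
    {"tx": 0,"ty": 0,"tz": 0,"wx": 0,"wy": 0,"wz": 0},
    {"tx": 0,"ty": 0,"tz": 0,"wx": 0,"wy": 0,"wz": 0},
    {"tx": 0,"ty": 0,"tz": 0,"wx": 0,"wy": 0,"wz": 0},
    {"tx": 0,"ty": 0,"tz": 0,"wx": 0,"wy": 0,"wz": 0},
    {"tx": 0,"ty": 0,"tz": 0,"wx": 0,"wy": 0,"wz": 0},
    {"tx": 0,"ty": 0,"tz": 0,"wx": 0,"wy": 0,"wz": 0},
    {"tx": 0,"ty": 0,"tz": 0,"wx": 0,"wy": 0,"wz": 0},
    {"tx": 0,"ty": 0,"tz": 0,"wx": 0,"wy": 0,"wz": 0},
    {"tx": 0,"ty": 0,"tz": 0,"wx": 0,"wy": 0,"wz": 0},
  ],
)

```text
clock: 17.12
position: [0.6781, -0.1375, 0.3754]
eef_rot: [180.0, 0.0, 96.5]
contact_force: [0.9, 0.3, -1.1]
gripper_width: 0.275
grip_force: 30.0
```

```bash
python3 - <<'E'
import sys;sys.path.insert(0,'.')
from m import *
import go
go.st(); go.go(.678,-.1363,.36,96.46,10)
save('h')
tcp=bot.state()["position"]
P=cloud("scene",np.load("pics/h_scene.npy"))
a=np.radians(6.46);ex=np.array([np.cos(a),np.sin(a)]);ey=np.array([-np.sin(a),np.cos(a)])
X=P[...,:2]@ex-tcp[:2]@ex;Y=P[...,:2]@ey-tcp[:2]@ey;Z=P[...,2]
for lo,hi in((.10,.14),(.14,.16)):
    m=(abs(X)<.02)&(abs(Y)<.03)&(Z>lo)&(Z<hi);print(lo,m.sum(),"x rel tcp",np.round(np.percentile(X[m],[10,50,90]),4),"y",np.round([Y[m].min(),Y[m].max()],4),"zmin",Z[m].min())
# seated left gauge handle, relative to the gap edge
c=np.array([.6521,.0922]);X=P[...,:2]@ex-c@ex;Y=P[...,:2]@ey-c@ey
m=(abs(X)<.025)&(abs(Y)<.035)&(Z>.118)&(Z<.132);print("left handle top",m.sum(),np.round([X[m].min(),X[m].max(),Y[m].min(),Y[m].max(),np.median(Z[m])],4))
s=cv2.imread("pics/h_scene.png");B=cv2.resize(s[170:320,200:420],None,fx=3.6,fy=3.6,interpolation=cv2.INTER_CUBIC);cv2.imwrite("pics/h1.png",B)
E
```

```text
t 17.12 pos [ 0.6781 -0.1375  0.3754] rot [180.     0.    96.52] F [ 0.9  0.3 -1.1] w 2.59 grip 30.0
rows 10 t/row [0.012 0.001 0.154] w/row [0.    0.    0.006] total [0.12 0.01 1.54]
0.1 137 x rel tcp [0.0008 0.0021 0.0034] y [-0.0208  0.0226] zmin 0.12109473655210312
0.14 151 x rel tcp [0.0007 0.0019 0.0032] y [-0.0216  0.0232] zmin 0.1400796432458904
left handle top 305 [-0.0142  0.014  -0.0191  0.0247  0.1259]
```

View pics/h1.png

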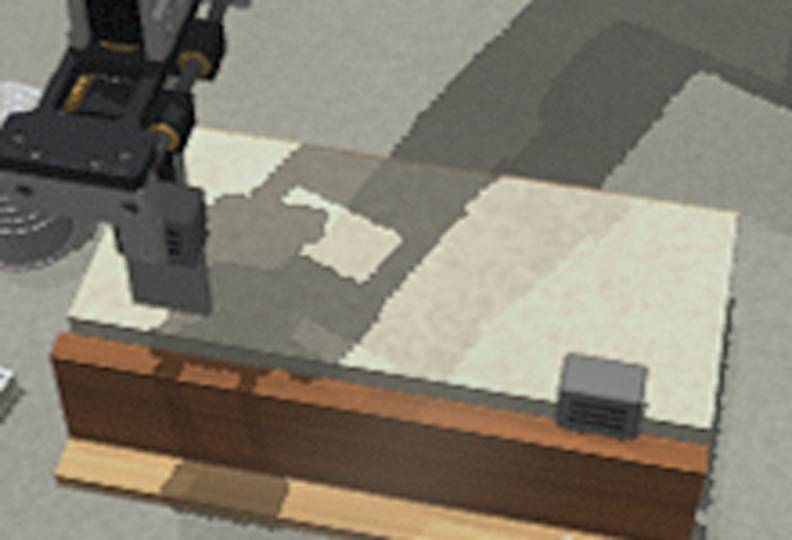

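The left gauge sits flat with its handle at crop (602,395), and the second blade hangs plumb over the gap at crop (175,290). Lowering it now.

Call:
play_rows(
  rows=[
    {"tx": 0.1,"ty": 0,"tz": 0.6,"wx": 0,"wy": 0,"wz": 0},
    {"tx": 0,"ty": 0,"tz": 0.6,"wx": 0,"wy": 0,"wz": 0},
    {"tx": 0,"ty": 0,"tz": 0.6,"wx": 0,"wy": 0,"wz": 0},
    {"tx": 0,"ty": 0,"tz": 0.4,"wx": 0,"wy": 0,"wz": 0},
    {"tx": 0,"ty": 0,"tz": 0.3,"wx": 0,"wy": 0,"wz": 0},
    {"tx": 0,"ty": 0,"tz": 0.3,"wx": 0,"wy": 0,"wz": 0},
    {"tx": 0,"ty": 0,"tz": 0.3,"wx": 0,"wy": 0,"wz": 0},
    {"tx": 0,"ty": 0,"tz": 0.3,"wx": 0,"wy": 0,"wz": 0},
    {"tx": 0,"ty": 0,"tz": 0.3,"wx": 0,"wy": 0,"wz": 0},
    {"tx": 0,"ty": 0,"tz": 0.3,"wx": 0,"wy": 0,"wz": 0},
  ],
)

```text
clock: 18.05
position: [0.678, -0.1365, 0.3351]
eef_rot: [180.0, 0.0, 96.5]
contact_force: [-0.2, 0.1, -0.5]
gripper_width: 0.278
grip_force: 30.0
```

Call:
play_rows(
  rows=[
    {"tx": 0,"ty": 0,"tz": 0.3,"wx": 0,"wy": 0,"wz": 0},
    {"tx": 0,"ty": 0,"tz": 0.4,"wx": 0,"wy": 0,"wz": 0},
    {"tx": 0,"ty": 0,"tz": 0.4,"wx": 0,"wy": 0,"wz": 0},
    {"tx": 0,"ty": 0,"tz": 0.4,"wx": 0,"wy": 0,"wz": 0},
    {"tx": 0,"ty": 0,"tz": 0.4,"wx": 0,"wy": 0,"wz": 0},
    {"tx": 0,"ty": 0,"tz": 0.4,"wx": 0,"wy": 0,"wz": 0},
    {"tx": 0,"ty": 0,"tz": 0.4,"wx": 0,"wy": 0,"wz": 0},
    {"tx": 0,"ty": 0,"tz": 0.4,"wx": 0,"wy": 0,"wz": 0},
    {"tx": 0,"ty": 0,"tz": 0.2,"wx": 0,"wy": 0,"wz": 0},
    {"tx": 0,"ty": 0,"tz": 0,"wx": 0,"wy": 0,"wz": 0},
  ],
)

```text
clock: 18.88
position: [0.6779, -0.1365, 0.3017]
eef_rot: [-180.0, -0.0, 96.5]
contact_force: [-1.0, -0.1, -1.0]
gripper_width: 0.272
grip_force: 30.0
```

Call:
play_rows(
  rows=[
    {"tx": 0,"ty": 0,"tz": 0,"wx": 0,"wy": 0,"wz": 0},
    {"tx": 0,"ty": 0,"tz": 0.1,"wx": 0,"wy": 0,"wz": 0},
    {"tx": 0,"ty": 0,"tz": 0.1,"wx": 0,"wy": 0,"wz": 0},
    {"tx": 0,"ty": 0,"tz": 0,"wx": 0,"wy": 0,"wz": 0},
    {"tx": 0,"ty": 0,"tz": 0,"wx": 0,"wy": 0,"wz": 0},
    {"tx": 0,"ty": 0,"tz": 0,"wx": 0,"wy": 0,"wz": 0},
    {"tx": 0,"ty": 0,"tz": 0,"wx": 0,"wy": 0,"wz": 0},
    {"tx": 0,"ty": 0,"tz": 0,"wx": 0,"wy": 0,"wz": 0},
    {"tx": 0,"ty": 0,"tz": 0,"wx": 0,"wy": 0,"wz": 0},
    {"tx": 0,"ty": 0,"tz": 0,"wx": 0,"wy": 0,"wz": 0},
  ],
)

```text
clock: 19.72
position: [0.678, -0.1365, 0.3004]
eef_rot: [-180.0, -0.0, 96.5]
contact_force: [-0.3, -0.5, -0.6]
gripper_width: 0.276
grip_force: 30.0
```

Call:
play_rows(
  rows=[
    {"tx": 0,"ty": 0,"tz": 0.15,"wx": 0,"wy": 0,"wz": 0},
    {"tx": 0,"ty": 0,"tz": 0.15,"wx": 0,"wy": 0,"wz": 0},
    {"tx": 0,"ty": 0,"tz": 0.1,"wx": 0,"wy": 0,"wz": 0},
    {"tx": 0,"ty": 0,"tz": 0.05,"wx": 0,"wy": 0,"wz": 0},
    {"tx": 0,"ty": 0,"tz": 0,"wx": 0,"wy": 0,"wz": 0},
    {"tx": 0,"ty": 0,"tz": 0,"wx": 0,"wy": 0,"wz": 0},
    {"tx": 0,"ty": 0,"tz": 0,"wx": 0,"wy": 0,"wz": 0},
    {"tx": 0,"ty": 0,"tz": 0,"wx": 0,"wy": 0,"wz": 0},
    {"tx": 0,"ty": 0,"tz": 0,"wx": 0,"wy": 0,"wz": 0},
    {"tx": 0,"ty": 0,"tz": 0,"wx": 0,"wy": 0,"wz": 0},
  ],
)

```text
clock: 20.55
position: [0.678, -0.1365, 0.2959]
eef_rot: [180.0, 0.0, 96.5]
contact_force: [-0.3, 0.3, -1.6]
gripper_width: 0.275
grip_force: 30.0
```

Call:
play_rows(
  rows=[
    {"tx": 0,"ty": 0,"tz": 0,"wx": 0,"wy": 0,"wz": 0},
    {"tx": 0,"ty": 0,"tz": 0,"wx": 0,"wy": 0,"wz": 0},
    {"tx": 0,"ty": 0,"tz": 0,"wx": 0,"wy": 0,"wz": 0},
    {"tx": 0,"ty": 0,"tz": 0,"wx": 0,"wy": 0,"wz": 0},
    {"tx": 0,"ty": 0,"tz": 0,"wx": 0,"wy": 0,"wz": 0},
    {"tx": 0,"ty": 0,"tz": 0,"wx": 0,"wy": 0,"wz": 0},
    {"tx": 0,"ty": 0,"tz": 0,"wx": 0,"wy": 0,"wz": 0},
    {"tx": 0,"ty": 0,"tz": 0,"wx": 0,"wy": 0,"wz": 0},
    {"tx": 0,"ty": 0,"tz": 0,"wx": 0,"wy": 0,"wz": 0},
    {"tx": 0,"ty": 0,"tz": 0,"wx": 0,"wy": 0,"wz": 0},
  ],
  gripper=5.0,
)

```text
clock: 21.38
position: [0.678, -0.1365, 0.2959]
eef_rot: [180.0, 0.0, 96.5]
contact_force: [0.5, 0.9, 0.7]
gripper_width: 0.531
grip_force: 0.0
```

Call:
play_rows(
  rows=[
    {"tx": 0,"ty": 0,"tz": -0.4,"wx": 0,"wy": 0,"wz": 0},
    {"tx": 0,"ty": 0,"tz": -0.6,"wx": 0,"wy": 0,"wz": 0},
    {"tx": 0,"ty": 0,"tz": -0.8,"wx": 0,"wy": 0,"wz": 0},
    {"tx": 0,"ty": 0,"tz": -0.8,"wx": 0,"wy": 0,"wz": 0},
    {"tx": 0,"ty": 0,"tz": -0.8,"wx": 0,"wy": 0,"wz": 0},
    {"tx": 0,"ty": 0,"tz": -0.8,"wx": 0,"wy": 0,"wz": 0},
    {"tx": 0,"ty": 0,"tz": -0.8,"wx": 0,"wy": 0,"wz": 0},
    {"tx": 0,"ty": 0,"tz": -0.8,"wx": 0,"wy": 0,"wz": 0},
    {"tx": 0,"ty": 0,"tz": -0.4,"wx": 0,"wy": 0,"wz": 0},
    {"tx": 0,"ty": 0,"tz": 0,"wx": 0,"wy": 0,"wz": 0},
  ],
)

```text
clock: 22.22
position: [0.678, -0.1365, 0.3592]
eef_rot: [179.9, 0.0, 96.5]
contact_force: [1.0, -0.1, 1.2]
gripper_width: 0.531
grip_force: 0.0
```

```bash
python3 go.py .462 -.0455 .359 96.46 10; python3 - <<'E'
import sys;sys.path.insert(0,'.')
from m import *
save('i')
P=cloud("scene",np.load("pics/i_scene.npy"));Z=P[...,2]
a=np.radians(6.46);ex=np.array([np.cos(a),np.sin(a)]);ey=np.array([-np.sin(a),np.cos(a)])
for c in ([.6521,.0922],[.678,-.1365]):
    c=np.array(c);X=P[...,:2]@ex-c@ex;Y=P[...,:2]@ey-c@ey
    m=(abs(X)<.025)&(abs(Y)<.035)&(Z>.118)&(Z<.135);print(m.sum(),np.round([X[m].min(),X[m].max(),Y[m].min(),Y[m].max(),np.median(Z[m])],4))
E
```

```text
t 22.22 pos [ 0.678  -0.1365  0.3592] rot [1.7991e+02 3.0000e-02 9.6520e+01] F [ 1.  -0.1  1.2] w 4.99 grip 0.0
rows 10 t/row [ 1.148 -2.043 -0.   ] w/row [0.009 0.003 0.006] total [ 1.149e+01 -2.043e+01 -2.000e-02]
301 [-0.0146  0.0143 -0.019   0.0247  0.1259]
246 [-0.0137  0.0144 -0.0201  0.0233  0.1257]
```

Both are seated. Now I'll move in front of the board with the fingers closed.

Call:
play_rows(
  rows=[
    {"tx": 1.15,"ty": -2.04,"tz": 0,"wx": 0,"wy": 0,"wz": 0},
    {"tx": 1.15,"ty": -2.04,"tz": 0,"wx": 0,"wy": 0,"wz": 0},
    {"tx": 1.15,"ty": -2.04,"tz": 0,"wx": 0,"wy": 0,"wz": 0},
    {"tx": 1.15,"ty": -2.04,"tz": 0,"wx": 0,"wy": 0,"wz": 0},
    {"tx": 1.15,"ty": -2.04,"tz": 0,"wx": 0,"wy": 0,"wz": 0},
    {"tx": 1.15,"ty": -2.04,"tz": 0,"wx": 0,"wy": 0,"wz": 0},
    {"tx": 1.15,"ty": -2.04,"tz": 0,"wx": 0,"wy": 0,"wz": 0},
    {"tx": 1.15,"ty": -2.04,"tz": 0,"wx": 0,"wy": 0,"wz": 0},
    {"tx": 1.15,"ty": -2.04,"tz": 0,"wx": 0,"wy": 0,"wz": 0},
    {"tx": 1.15,"ty": -2.04,"tz": 0,"wx": 0,"wy": 0,"wz": 0},
  ],
  gripper=0,
)

```text
clock: 23.15
position: [0.461, -0.045, 0.3573]
eef_rot: [-180.0, -0.0, 96.5]
contact_force: [0.8, -0.4, 0.4]
gripper_width: 0.004
grip_force: 0.0
```

Call:
play_rows(
  rows=[
    {"tx": 0,"ty": 0,"tz": 0,"wx": 0,"wy": 0,"wz": 0},
    {"tx": 0,"ty": 0,"tz": 1.2,"wx": 0,"wy": 0,"wz": 0},
    {"tx": 0,"ty": 0,"tz": 1.2,"wx": 0,"wy": 0,"wz": 0},
    {"tx": 0,"ty": 0,"tz": 1.2,"wx": 0,"wy": 0,"wz": 0},
    {"tx": 0,"ty": 0,"tz": 1.2,"wx": 0,"wy": 0,"wz": 0},
    {"tx": 0,"ty": 0,"tz": 1.2,"wx": 0,"wy": 0,"wz": 0},
    {"tx": 0,"ty": 0,"tz": 1.2,"wx": 0,"wy": 0,"wz": 0},
    {"tx": 0,"ty": 0,"tz": 1.2,"wx": 0,"wy": 0,"wz": 0},
    {"tx": 0,"ty": 0,"tz": 0,"wx": 0,"wy": 0,"wz": 0},
    {"tx": 0,"ty": 0,"tz": 0,"wx": 0,"wy": 0,"wz": 0},
  ],
)

```text
clock: 23.98
position: [0.4625, -0.0455, 0.2735]
eef_rot: [-179.9, -0.0, 96.5]
contact_force: [0.2, 0.6, 0.3]
gripper_width: 0.002
grip_force: 0.0
```

Call:
play_rows(
  rows=[
    {"tx": 0,"ty": 0.3,"tz": 0,"wx": 0,"wy": 0,"wz": 0},
    {"tx": 0,"ty": 0.3,"tz": 0,"wx": 0,"wy": 0,"wz": 0},
    {"tx": 0,"ty": 0.3,"tz": 0,"wx": 0,"wy": 0,"wz": 0},
    {"tx": 0,"ty": 0.3,"tz": 0,"wx": 0,"wy": 0,"wz": 0},
    {"tx": 0,"ty": 0.3,"tz": 0,"wx": 0,"wy": 0,"wz": 0},
    {"tx": 0,"ty": 0.3,"tz": 0,"wx": 0,"wy": 0,"wz": 0},
    {"tx": 0,"ty": 0.3,"tz": 0,"wx": 0,"wy": 0,"wz": 0},
    {"tx": 0,"ty": 0.2,"tz": 0,"wx": 0,"wy": 0,"wz": 0},
    {"tx": 0,"ty": 0,"tz": 0,"wx": 0,"wy": 0,"wz": 0},
    {"tx": 0,"ty": 0,"tz": 0,"wx": 0,"wy": 0,"wz": 0},
  ],
)

```text
clock: 24.82
position: [0.4851, -0.0428, 0.2738]
eef_rot: [-180.0, -0.0, 96.5]
contact_force: [-0.9, 0.0, 0.2]
gripper_width: 0.006
grip_force: 0.0
```

Call:
play_rows(
  rows=[
    {"tx": 0,"ty": 0.05,"tz": 0,"wx": 0,"wy": 0,"wz": 0},
    {"tx": 0,"ty": 0.05,"tz": 0,"wx": 0,"wy": 0,"wz": 0},
    {"tx": 0,"ty": 0.05,"tz": 0,"wx": 0,"wy": 0,"wz": 0},
    {"tx": 0,"ty": 0.05,"tz": 0,"wx": 0,"wy": 0,"wz": 0},
    {"tx": 0,"ty": 0.05,"tz": 0,"wx": 0,"wy": 0,"wz": 0},
    {"tx": 0,"ty": 0.05,"tz": 0,"wx": 0,"wy": 0,"wz": 0},
    {"tx": 0,"ty": 0.05,"tz": 0,"wx": 0,"wy": 0,"wz": 0},
    {"tx": 0,"ty": 0.05,"tz": 0,"wx": 0,"wy": 0,"wz": 0},
    {"tx": 0,"ty": 0,"tz": 0,"wx": 0,"wy": 0,"wz": 0},
    {"tx": 0,"ty": 0,"tz": 0,"wx": 0,"wy": 0,"wz": 0},
  ],
)

```text
clock: 25.65
position: [0.4888, -0.0424, 0.2738]
eef_rot: [-179.9, -0.0, 96.5]
contact_force: [-5.2, -1.2, 3.8]
gripper_width: 0.004
grip_force: 2.6
```

Call:
play_rows(
  rows=[
    {"tx": 0,"ty": 0.03,"tz": 0,"wx": 0,"wy": 0,"wz": 0},
    {"tx": 0,"ty": 0.03,"tz": 0,"wx": 0,"wy": 0,"wz": 0},
    {"tx": 0,"ty": 0.03,"tz": 0,"wx": 0,"wy": 0,"wz": 0},
    {"tx": 0,"ty": 0.03,"tz": 0,"wx": 0,"wy": 0,"wz": 0},
    {"tx": 0,"ty": 0.03,"tz": 0,"wx": 0,"wy": 0,"wz": 0},
    {"tx": 0,"ty": 0.03,"tz": 0,"wx": 0,"wy": 0,"wz": 0},
    {"tx": 0,"ty": 0.02,"tz": 0,"wx": 0,"wy": 0,"wz": 0},
    {"tx": 0,"ty": 0,"tz": 0,"wx": 0,"wy": 0,"wz": 0},
    {"tx": 0,"ty": 0,"tz": 0,"wx": 0,"wy": 0,"wz": 0},
    {"tx": 0,"ty": 0,"tz": 0,"wx": 0,"wy": 0,"wz": 0},
  ],
)

```text
clock: 26.48
position: [0.4908, -0.0422, 0.2738]
eef_rot: [-179.9, -0.0, 96.5]
contact_force: [-6.4, -0.9, 3.5]
gripper_width: 0.01
grip_force: 3.0
```

Call:
play_rows(
  rows=[
    {"tx": 0,"ty": 0.02,"tz": 0,"wx": 0,"wy": 0,"wz": 0},
    {"tx": 0,"ty": 0.02,"tz": 0,"wx": 0,"wy": 0,"wz": 0},
    {"tx": 0,"ty": 0.02,"tz": 0,"wx": 0,"wy": 0,"wz": 0},
    {"tx": 0,"ty": 0.02,"tz": 0,"wx": 0,"wy": 0,"wz": 0},
    {"tx": 0,"ty": 0.02,"tz": 0,"wx": 0,"wy": 0,"wz": 0},
    {"tx": 0,"ty": 0,"tz": 0,"wx": 0,"wy": 0,"wz": 0},
    {"tx": 0,"ty": 0,"tz": 0,"wx": 0,"wy": 0,"wz": 0},
    {"tx": 0,"ty": 0,"tz": 0,"wx": 0,"wy": 0,"wz": 0},
    {"tx": 0,"ty": 0,"tz": 0,"wx": 0,"wy": 0,"wz": 0},
    {"tx": 0,"ty": 0,"tz": 0,"wx": 0,"wy": 0,"wz": 0},
  ],
)

```text
clock: 27.32
position: [0.4917, -0.0421, 0.2738]
eef_rot: [-179.9, -0.0, 96.5]
contact_force: [-6.8, -0.6, 4.8]
gripper_width: 0.002
grip_force: 3.2
```

```bash
cat > gap.py <<'E'
from m import *
import go
def prof(n,c="scene"):
    s=cv2.imread(f"pics/{n}_{c}.png").astype(float);a=np.radians(6.46);ex=np.array([np.cos(a),np.sin(a)]);ey=np.array([-np.sin(a),np.cos(a)])
    v,u=np.mgrid[:480,:640];W=cast(c,np.c_[u.ravel(),v.ravel()],.09).reshape(480,640,3)
    o=np.array([.6538,.09]);x=(W[...,:2]-o)@ex*1000;y=(W[...,:2]-o)@ey
    m=(abs(y+.1)<.07)&(abs(x)<30)
    bins=np.arange(-14,14,.5);b=np.digitize(x[m],bins);g=s[m][:,1];r=(s[m][:,2]-s[m][:,0])
    G=np.array([g[b==i].mean() if (b==i).any() else np.nan for i in range(1,len(bins))]);Rr=np.array([r[b==i].mean() if (b==i).any() else np.nan for i in range(1,len(bins))])
    xc=bins[:-1]+.25
    h=(np.nanmax(G)+85)/2; i=np.where(G>h)[0].max(); j=np.where(Rr>40)[0].min()
    print(n,c,"board edge",xc[i],"panel edge",xc[j],"gap",xc[j]-xc[i])
E
python3 -c "
from gap import *
go.st();save('j');prof('a');prof('j');prof('a','top');prof('j','top')"
```

```text
t 27.32 pos [ 0.4917 -0.0421  0.2738] rot [-1.799e+02 -1.000e-02  9.652e+01] F [-6.8 -0.6  4.8] w 0.02 grip 3.2
a scene board edge -8.75 panel edge 3.25 gap 12.0
j scene board edge -5.25 panel edge 3.25 gap 8.5
a top board edge -6.75 panel edge 6.25 gap 13.0
j top board edge -3.25 panel edge 6.25 gap 9.5
```

Call:
play_rows(
  rows=[
    {"tx": 0,"ty": 0.02,"tz": 0,"wx": 0,"wy": 0,"wz": 0},
    {"tx": 0,"ty": 0.02,"tz": 0,"wx": 0,"wy": 0,"wz": 0},
    {"tx": 0,"ty": 0.02,"tz": 0,"wx": 0,"wy": 0,"wz": 0},
    {"tx": 0,"ty": 0.02,"tz": 0,"wx": 0,"wy": 0,"wz": 0},
    {"tx": 0,"ty": 0.02,"tz": 0,"wx": 0,"wy": 0,"wz": 0},
    {"tx": 0,"ty": 0.02,"tz": 0,"wx": 0,"wy": 0,"wz": 0},
    {"tx": 0,"ty": 0,"tz": 0,"wx": 0,"wy": 0,"wz": 0},
    {"tx": 0,"ty": 0,"tz": 0,"wx": 0,"wy": 0,"wz": 0},
    {"tx": 0,"ty": 0,"tz": 0,"wx": 0,"wy": 0,"wz": 0},
    {"tx": 0,"ty": 0,"tz": 0,"wx": 0,"wy": 0,"wz": 0},
  ],
)

```text
clock: 28.25
position: [0.4929, -0.0419, 0.2738]
eef_rot: [-179.9, -0.0, 96.5]
contact_force: [-6.5, -0.6, 4.6]
gripper_width: 0.005
grip_force: 3.2
```

Call:
play_rows(
  rows=[
    {"tx": 0,"ty": 0.01,"tz": 0,"wx": 0,"wy": 0,"wz": 0},
    {"tx": 0,"ty": 0.01,"tz": 0,"wx": 0,"wy": 0,"wz": 0},
    {"tx": 0,"ty": 0.01,"tz": 0,"wx": 0,"wy": 0,"wz": 0},
    {"tx": 0,"ty": 0.01,"tz": 0,"wx": 0,"wy": 0,"wz": 0},
    {"tx": 0,"ty": 0.01,"tz": 0,"wx": 0,"wy": 0,"wz": 0},
    {"tx": 0,"ty": 0,"tz": 0,"wx": 0,"wy": 0,"wz": 0},
    {"tx": 0,"ty": 0,"tz": 0,"wx": 0,"wy": 0,"wz": 0},
    {"tx": 0,"ty": 0,"tz": 0,"wx": 0,"wy": 0,"wz": 0},
    {"tx": 0,"ty": 0,"tz": 0,"wx": 0,"wy": 0,"wz": 0},
    {"tx": 0,"ty": 0,"tz": 0,"wx": 0,"wy": 0,"wz": 0},
  ],
)

```text
clock: 29.08
position: [0.4934, -0.0419, 0.2738]
eef_rot: [-179.9, -0.0, 96.5]
contact_force: [-7.6, -0.1, 5.0]
gripper_width: 0.008
grip_force: 3.3
```

```bash
python3 -c "
from gap import *
go.st();save('k');prof('k');prof('k','top')"
```

```text
t 29.08 pos [ 0.4934 -0.0419  0.2738] rot [-1.799e+02 -1.000e-02  9.652e+01] F [-7.6 -0.1  5. ] w 0.07 grip 3.3
k scene board edge -3.75 panel edge 3.25 gap 7.0
k top board edge -1.75 panel edge 6.25 gap 8.0
```

Call:
play_rows(
  rows=[
    {"tx": 0,"ty": 0.01,"tz": 0,"wx": 0,"wy": 0,"wz": 0},
    {"tx": 0,"ty": 0.01,"tz": 0,"wx": 0,"wy": 0,"wz": 0},
    {"tx": 0,"ty": 0.01,"tz": 0,"wx": 0,"wy": 0,"wz": 0},
    {"tx": 0,"ty": 0.01,"tz": 0,"wx": 0,"wy": 0,"wz": 0},
    {"tx": 0,"ty": 0.01,"tz": 0,"wx": 0,"wy": 0,"wz": 0},
    {"tx": 0,"ty": 0,"tz": 0,"wx": 0,"wy": 0,"wz": 0},
    {"tx": 0,"ty": 0,"tz": 0,"wx": 0,"wy": 0,"wz": 0},
    {"tx": 0,"ty": 0,"tz": 0,"wx": 0,"wy": 0,"wz": 0},
    {"tx": 0,"ty": 0,"tz": 0,"wx": 0,"wy": 0,"wz": 0},
    {"tx": 0,"ty": 0,"tz": 0,"wx": 0,"wy": 0,"wz": 0},
  ],
)

```text
clock: 30.02
position: [0.4939, -0.0418, 0.2738]
eef_rot: [-179.9, -0.0, 96.5]
contact_force: [-6.5, -1.1, 4.4]
gripper_width: 0.003
grip_force: 3.3
```

```bash
python3 -c "
from gap import *
go.st();save('k2');prof('k2');prof('k2','top')"
```

```text
t 30.02 pos [ 0.4939 -0.0418  0.2738] rot [-1.799e+02 -1.000e-02  9.652e+01] F [-6.5 -1.1  4.4] w 0.03 grip 3.3
k2 scene board edge -3.25 panel edge 3.25 gap 6.5
k2 top board edge -1.25 panel edge 6.25 gap 7.5
```

Call:
play_rows(
  rows=[
    {"tx": 0,"ty": 0.01,"tz": 0,"wx": 0,"wy": 0,"wz": 0},
    {"tx": 0,"ty": 0.01,"tz": 0,"wx": 0,"wy": 0,"wz": 0},
    {"tx": 0,"ty": 0.01,"tz": 0,"wx": 0,"wy": 0,"wz": 0},
    {"tx": 0,"ty": 0,"tz": 0,"wx": 0,"wy": 0,"wz": 0},
    {"tx": 0,"ty": 0,"tz": 0,"wx": 0,"wy": 0,"wz": 0},
    {"tx": 0,"ty": 0,"tz": 0,"wx": 0,"wy": 0,"wz": 0},
    {"tx": 0,"ty": 0,"tz": 0,"wx": 0,"wy": 0,"wz": 0},
    {"tx": 0,"ty": 0,"tz": 0,"wx": 0,"wy": 0,"wz": 0},
    {"tx": 0,"ty": 0,"tz": 0,"wx": 0,"wy": 0,"wz": 0},
    {"tx": 0,"ty": 0,"tz": 0,"wx": 0,"wy": 0,"wz": 0},
  ],
)

```text
clock: 30.95
position: [0.4941, -0.0418, 0.2738]
eef_rot: [-179.9, -0.0, 96.5]
contact_force: [-7.6, -2.0, 6.2]
gripper_width: 0.005
grip_force: 4.5
```

Call:
play_rows(
  rows=[
    {"tx": 0,"ty": 0.01,"tz": 0,"wx": 0,"wy": 0,"wz": 0},
    {"tx": 0,"ty": 0.01,"tz": 0,"wx": 0,"wy": 0,"wz": 0},
    {"tx": 0,"ty": 0,"tz": 0,"wx": 0,"wy": 0,"wz": 0},
    {"tx": 0,"ty": 0,"tz": 0,"wx": 0,"wy": 0,"wz": 0},
    {"tx": 0,"ty": 0,"tz": 0,"wx": 0,"wy": 0,"wz": 0},
    {"tx": 0,"ty": 0,"tz": 0,"wx": 0,"wy": 0,"wz": 0},
    {"tx": 0,"ty": 0,"tz": 0,"wx": 0,"wy": 0,"wz": 0},
    {"tx": 0,"ty": 0,"tz": 0,"wx": 0,"wy": 0,"wz": 0},
    {"tx": 0,"ty": 0,"tz": 0,"wx": 0,"wy": 0,"wz": 0},
    {"tx": 0,"ty": 0,"tz": 0,"wx": 0,"wy": 0,"wz": 0},
  ],
)

```text
clock: 31.78
position: [0.4942, -0.0418, 0.2738]
eef_rot: [-179.8, -0.0, 96.5]
contact_force: [-9.3, -1.1, 7.5]
gripper_width: 0.005
grip_force: 5.3
```

Force has risen with almost no travel, so the board is snug. Backing off.

Call:
play_rows(
  rows=[
    {"tx": 0,"ty": -0.3,"tz": 0,"wx": 0,"wy": 0,"wz": 0},
    {"tx": 0,"ty": -0.6,"tz": 0,"wx": 0,"wy": 0,"wz": 0},
    {"tx": 0,"ty": -0.8,"tz": 0,"wx": 0,"wy": 0,"wz": 0},
    {"tx": 0,"ty": -0.8,"tz": 0,"wx": 0,"wy": 0,"wz": 0},
    {"tx": 0,"ty": 0,"tz": -1.5,"wx": 0,"wy": 0,"wz": 0},
    {"tx": 0,"ty": 0,"tz": -1.5,"wx": 0,"wy": 0,"wz": 0},
    {"tx": 0,"ty": 0,"tz": -1.5,"wx": 0,"wy": 0,"wz": 0},
    {"tx": 0,"ty": 0,"tz": -1.5,"wx": 0,"wy": 0,"wz": 0},
    {"tx": 0,"ty": 0,"tz": -1.5,"wx": 0,"wy": 0,"wz": 0},
    {"tx": 0,"ty": 0,"tz": -1.5,"wx": 0,"wy": 0,"wz": 0},
  ],
)

```text
clock: 32.62
position: [0.4692, -0.0446, 0.3646]
eef_rot: [180.0, 0.0, 96.5]
contact_force: [0.3, -0.6, -0.2]
gripper_width: 0.002
grip_force: 0.0
```

```bash
cat > hand.py <<'E'
from gap import *
def handles(n):
    P=cloud("scene",np.load(f"pics/{n}_scene.npy"));Z=P[...,2]
    a=np.radians(6.46);ex=np.array([np.cos(a),np.sin(a)]);ey=np.array([-np.sin(a),np.cos(a)])
    for c in ([.6521,.0922],[.678,-.1365]):
        c=np.array(c);X=P[...,:2]@ex-c@ex;Y=P[...,:2]@ey-c@ey
        m=(abs(X)<.025)&(abs(Y)<.035)&(Z>.118)&(Z<.135)
        if m.sum()>50: print(m.sum(),np.round([X[m].min(),X[m].max(),X[m].mean(),Y[m].min(),Y[m].max(),np.median(Z[m])],4))
E
python3 -c "
from hand import *
save('l');go.st();handles('i');handles('l');prof('l');prof('l','top')
go.go(.6782,-.1358,.362,6.46,20)"
```

```text
t 32.72 pos [ 0.4696 -0.0446  0.3657] rot [1.7979e+02 6.0000e-02 9.6510e+01] F [ 0.3 -0.7  0.9] w 0.03 grip 0.0
301 [-0.0146  0.0143  0.0025 -0.019   0.0247  0.1259]
246 [-0.0137  0.0144  0.0039 -0.0201  0.0233  0.1257]
310 [-0.0104  0.0164  0.0054 -0.0191  0.0246  0.1258]
289 [-0.0102  0.0174  0.0054 -0.021   0.0231  0.1257]
l scene board edge -3.25 panel edge 3.25 gap 6.5
l top board edge -1.25 panel edge 6.25 gap 7.5
rows 20 t/row [0.277 1.234 0.021] w/row [ 0.01  -0.006  4.502] total [-11.43  19.69   0.45]
```

Call:
play_rows(
  rows=[
    {"tx": 0.28,"ty": 1.23,"tz": 0.02,"wx": 0,"wy": 0,"wz": 4.5},
    {"tx": 0.28,"ty": 1.23,"tz": 0.02,"wx": 0,"wy": 0,"wz": 4.5},
    {"tx": 0.28,"ty": 1.23,"tz": 0.02,"wx": 0,"wy": 0,"wz": 4.5},
    {"tx": 0.28,"ty": 1.23,"tz": 0.02,"wx": 0,"wy": 0,"wz": 4.5},
    {"tx": 0.28,"ty": 1.23,"tz": 0.02,"wx": 0,"wy": 0,"wz": 4.5},
    {"tx": 0.28,"ty": 1.23,"tz": 0.02,"wx": 0,"wy": 0,"wz": 4.5},
    {"tx": 0.28,"ty": 1.23,"tz": 0.02,"wx": 0,"wy": 0,"wz": 4.5},
    {"tx": 0.28,"ty": 1.23,"tz": 0.02,"wx": 0,"wy": 0,"wz": 4.5},
    {"tx": 0.28,"ty": 1.23,"tz": 0.02,"wx": 0,"wy": 0,"wz": 4.5},
    {"tx": 0.28,"ty": 1.23,"tz": 0.02,"wx": 0,"wy": 0,"wz": 4.5},
  ],
  gripper=7.0,
  force=20,
)

```text
clock: 33.55
position: [0.5931, -0.0466, 0.3604]
eef_rot: [-179.9, 0.0, 51.3]
contact_force: [0.4, 1.6, 0.6]
gripper_width: 0.677
grip_force: 0.0
```

Call:
play_rows(
  rows=[
    {"tx": 0.28,"ty": 1.23,"tz": 0.02,"wx": 0,"wy": 0,"wz": 4.5},
    {"tx": 0.28,"ty": 1.23,"tz": 0.02,"wx": 0,"wy": 0,"wz": 4.5},
    {"tx": 0.28,"ty": 1.23,"tz": 0.02,"wx": 0,"wy": 0,"wz": 4.5},
    {"tx": 0.28,"ty": 1.23,"tz": 0.02,"wx": 0,"wy": 0,"wz": 4.5},
    {"tx": 0.28,"ty": 1.23,"tz": 0.02,"wx": 0,"wy": 0,"wz": 4.5},
    {"tx": 0.28,"ty": 1.23,"tz": 0.02,"wx": 0,"wy": 0,"wz": 4.5},
    {"tx": 0.28,"ty": 1.23,"tz": 0.02,"wx": 0,"wy": 0,"wz": 4.5},
    {"tx": 0.28,"ty": 1.23,"tz": 0.02,"wx": 0,"wy": 0,"wz": 4.5},
    {"tx": 0.28,"ty": 1.23,"tz": 0.02,"wx": 0,"wy": 0,"wz": 4.5},
    {"tx": 0.28,"ty": 1.23,"tz": 0.02,"wx": 0,"wy": 0,"wz": 4.5},
  ],
)

```text
clock: 34.38
position: [0.6785, -0.1353, 0.3582]
eef_rot: [-180.0, 0.1, 6.3]
contact_force: [0.2, -0.1, -1.0]
gripper_width: 0.742
grip_force: 0.0
```

Call:
play_rows(
  rows=[
    {"tx": 0,"ty": 0,"tz": 0,"wx": 0,"wy": 0,"wz": 0},
    {"tx": 0,"ty": 0,"tz": 0,"wx": 0,"wy": 0,"wz": 0},
    {"tx": 0,"ty": 0,"tz": 0,"wx": 0,"wy": 0,"wz": 0},
    {"tx": 0,"ty": 0,"tz": 0,"wx": 0,"wy": 0,"wz": 0},
    {"tx": 0,"ty": 0,"tz": 0,"wx": 0,"wy": 0,"wz": 0},
    {"tx": 0,"ty": 0,"tz": 0,"wx": 0,"wy": 0,"wz": 0},
    {"tx": 0,"ty": 0,"tz": 0,"wx": 0,"wy": 0,"wz": 0},
    {"tx": 0,"ty": 0,"tz": 0,"wx": 0,"wy": 0,"wz": 0},
    {"tx": 0,"ty": 0,"tz": 0,"wx": 0,"wy": 0,"wz": 0},
    {"tx": 0,"ty": 0,"tz": 0,"wx": 0,"wy": 0,"wz": 0},
  ],
)

```text
clock: 35.22
position: [0.6784, -0.1348, 0.3599]
eef_rot: [-180.0, -0.0, 6.5]
contact_force: [0.2, -0.2, 0.2]
gripper_width: 0.745
grip_force: 0.0
```

```bash
python3 go.py .681 -.1347 .2965 6.46 10
```

```text
t 35.22 pos [ 0.6784 -0.1348  0.3599] rot [-1.80e+02 -1.00e-02  6.52e+00] F [ 0.2 -0.2  0.2] w 7.0 grip 0.0
rows 10 t/row [0.026 0.002 0.634] w/row [-0.    -0.001  0.006] total [0.26 0.02 6.34]
```

Call:
play_rows(
  rows=[
    {"tx": 0.26,"ty": 0,"tz": 0,"wx": 0,"wy": 0,"wz": 0},
    {"tx": 0,"ty": 0,"tz": 0.9,"wx": 0,"wy": 0,"wz": 0},
    {"tx": 0,"ty": 0,"tz": 0.9,"wx": 0,"wy": 0,"wz": 0},
    {"tx": 0,"ty": 0,"tz": 0.9,"wx": 0,"wy": 0,"wz": 0},
    {"tx": 0,"ty": 0,"tz": 0.9,"wx": 0,"wy": 0,"wz": 0},
    {"tx": 0,"ty": 0,"tz": 0.9,"wx": 0,"wy": 0,"wz": 0},
    {"tx": 0,"ty": 0,"tz": 0.9,"wx": 0,"wy": 0,"wz": 0},
    {"tx": 0,"ty": 0,"tz": 0.7,"wx": 0,"wy": 0,"wz": 0},
    {"tx": 0,"ty": 0,"tz": 0,"wx": 0,"wy": 0,"wz": 0},
    {"tx": 0,"ty": 0,"tz": 0,"wx": 0,"wy": 0,"wz": 0},
  ],
)

```text
clock: 36.05
position: [0.681, -0.1345, 0.2985]
eef_rot: [-180.0, 0.0, 6.5]
contact_force: [-0.5, 1.6, -0.5]
gripper_width: 0.744
grip_force: 0.0
```

Call:
play_rows(
  rows=[
    {"tx": 0,"ty": 0,"tz": 0,"wx": 0,"wy": 0,"wz": 0},
    {"tx": 0,"ty": 0,"tz": 0,"wx": 0,"wy": 0,"wz": 0},
    {"tx": 0,"ty": 0,"tz": 0,"wx": 0,"wy": 0,"wz": 0},
    {"tx": 0,"ty": 0,"tz": 0,"wx": 0,"wy": 0,"wz": 0},
    {"tx": 0,"ty": 0,"tz": 0,"wx": 0,"wy": 0,"wz": 0},
    {"tx": 0,"ty": 0,"tz": 0,"wx": 0,"wy": 0,"wz": 0},
    {"tx": 0,"ty": 0,"tz": 0,"wx": 0,"wy": 0,"wz": 0},
    {"tx": 0,"ty": 0,"tz": 0,"wx": 0,"wy": 0,"wz": 0},
    {"tx": 0,"ty": 0,"tz": 0,"wx": 0,"wy": 0,"wz": 0},
    {"tx": 0,"ty": 0,"tz": 0,"wx": 0,"wy": 0,"wz": 0},
  ],
  gripper=3.3,
  force=20,
)

```text
clock: 36.88
position: [0.681, -0.1345, 0.2992]
eef_rot: [180.0, -0.0, 6.5]
contact_force: [-1.1, 0.6, 4.4]
gripper_width: 0.469
grip_force: 20.0
```

Call:
play_rows(
  rows=[
    {"tx": 0,"ty": 0,"tz": -0.3,"wx": 0,"wy": 0,"wz": 0},
    {"tx": 0,"ty": 0,"tz": -0.5,"wx": 0,"wy": 0,"wz": 0},
    {"tx": 0,"ty": 0,"tz": -0.8,"wx": 0,"wy": 0,"wz": 0},
    {"tx": 0,"ty": 0,"tz": -1,"wx": 0,"wy": 0,"wz": 0},
    {"tx": 0,"ty": 0,"tz": -1,"wx": 0,"wy": 0,"wz": 0},
    {"tx": 0,"ty": 0,"tz": -1,"wx": 0,"wy": 0,"wz": 0},
    {"tx": 0,"ty": 0,"tz": -1,"wx": 0,"wy": 0,"wz": 0},
    {"tx": 0,"ty": 0,"tz": -1.5,"wx": 0,"wy": 0,"wz": 0},
    {"tx": 0,"ty": 0,"tz": -1.5,"wx": 0,"wy": 0,"wz": 0},
    {"tx": 0,"ty": 0,"tz": -1.5,"wx": 0,"wy": 0,"wz": 0},
  ],
  force=25,
)

```text
clock: 37.72
position: [0.6807, -0.1345, 0.4014]
eef_rot: [180.0, 0.0, 6.5]
contact_force: [0.1, -0.1, -0.8]
gripper_width: 0.468
grip_force: 25.0
```

```bash
python3 - <<'E'
from hand import *
save('n');go.st();handles('n');prof('n');prof('n','top')
# slots
for n in ("n","h"):
  for c in("scene","top"):
    P=cloud(c,np.load(f"pics/{n}_{c}.npy"))
    t=cv2.imread(f"pics/{n}_{c}.png").astype(float).mean(2);v,u=np.mgrid[:480,:640]
    W=cast(c,np.c_[u.ravel(),v.ravel()],.07).reshape(480,640,3)
    w=P[(abs(P[...,2]-.07)<.004)&(P[...,1]>.26)&(P[...,1]<.43)&(P[...,0]>.4)&(P[...,0]<.65)]
    r=cv2.minAreaRect(w[:,:2].astype(np.float32));print(n,c,"rack",np.round(r[0],4),np.round(r[1],4),r[2])
    for q in ((.5538,.3515),(.4875,.3335)):
        m=np.hypot(W[...,0]-q[0],W[...,1]-q[1])<.033
        top=np.percentile(t[m],80);d=np.clip(top-t[m]-12,0,None)
        x=(W[m][:,:2]*d[:,None]).sum(0)/d.sum();print("  slot",np.round(x,4))
E
```

```text
t 37.82 pos [ 0.6808 -0.1345  0.4034] rot [179.9   -0.23   6.51] F [-0.9  0.4 -0.4] w 4.4 grip 25.0
305 [-0.0112  0.0171  0.0052 -0.0191  0.0246  0.1258]
n scene board edge -3.25 panel edge 3.75 gap 7.0
n top board edge -1.75 panel edge 6.25 gap 8.0
n scene rack [0.5182 0.3426] [0.1443 0.0929] 14.361150741577148
  slot [0.5514 0.3535]
  slot [0.4836 0.3347]
n top rack [0.5206 0.3441] [0.1405 0.0923] 14.99340534210205
  slot [0.554  0.3566]
  slot [0.4861 0.3382]
h scene rack [0.5184 0.3426] [0.1449 0.0919] 15.317697525024414
  slot [0.5514 0.3535]
  slot [0.4836 0.3347]
h top rack [0.5206 0.3443] [0.1405 0.0926] 14.7492036819458
  slot [0.554  0.3567]
  slot [0.4861 0.3383]
```

```bash
cat > held.py <<'E'
from hand import *
def held(n,yaw,tcp,back=.206):
    P=cloud("scene",np.load(f"pics/{n}_scene.npy"));a=np.radians(yaw);ex=np.array([np.cos(a),np.sin(a)]);ey=np.array([-np.sin(a),np.cos(a)])
    X=P[...,:2]@ex-tcp[:2]@ex;Y=P[...,:2]@ey-tcp[:2]@ey;Z=P[...,2]-tcp[2]+.206
    for lo,hi in((-.05,-.02),(-.02,-.004),(.004,.03)):
        m=(abs(X)<.025)&(abs(Y)<.032)&(Z>lo)&(Z<hi)
        if m.sum():print(lo,m.sum(),"x",np.round(np.percentile(X[m],[10,50,90]),4),"y",np.round([Y[m].min(),Y[m].max()],4),"z",Z[m].min())
E
python3 -c "
from held import *
held('n',6.5,np.array([.6808,-.1345,.4034]))
go.go(.488,.334,.42,15.5,20)
s=cv2.imread('pics/n_scene.png');cv2.imwrite('pics/n1.png',cv2.resize(s[120:330,130:420],None,fx=2.7,fy=2.7))"
```

```text
-0.05 245 x [0.0003 0.0016 0.003 ] y [-0.0225  0.0217] z -0.04977491949984611
-0.02 52 x [0.0002 0.0017 0.0031] y [-0.0214  0.021 ] z -0.01993343885041729
0.004 353 x [0.007  0.011  0.0125] y [-0.031   0.0315] z 0.004052437201771647
rows 20 t/row [-0.509 -2.484 -0.086] w/row [ 0.006 -0.011 -0.449] total [-13.83 -48.74  -1.8 ]
```

View pics/n1.png

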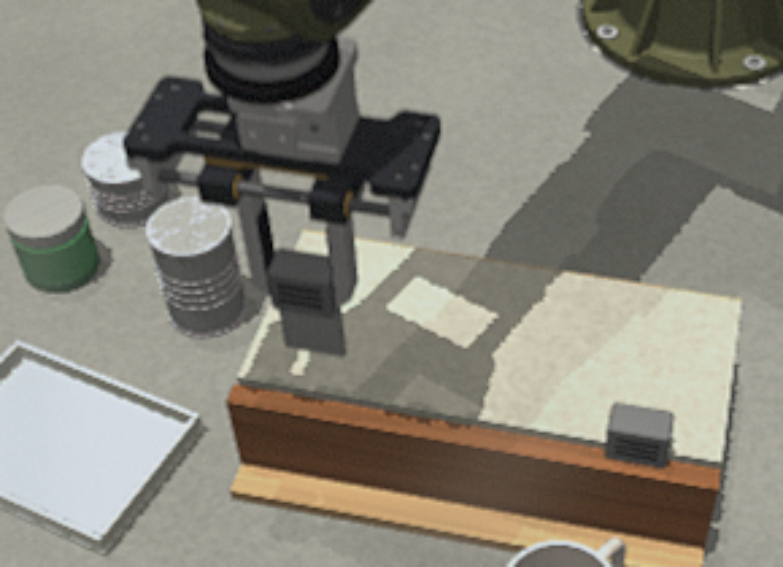

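The first gauge is held upright at crop (315,310). The other is still seated at crop (640,435) and the gap is kept. Moving to the rack.

Call:
play_rows(
  rows=[
    {"tx": -0.51,"ty": -2.48,"tz": -0.09,"wx": 0,"wy": 0,"wz": -0.45},
    {"tx": -0.51,"ty": -2.48,"tz": -0.09,"wx": 0,"wy": 0,"wz": -0.45},
    {"tx": -0.51,"ty": -2.48,"tz": -0.09,"wx": 0,"wy": 0,"wz": -0.45},
    {"tx": -0.51,"ty": -2.48,"tz": -0.09,"wx": 0,"wy": 0,"wz": -0.45},
    {"tx": -0.51,"ty": -2.48,"tz": -0.09,"wx": 0,"wy": 0,"wz": -0.45},
    {"tx": -0.51,"ty": -2.48,"tz": -0.09,"wx": 0,"wy": 0,"wz": -0.45},
    {"tx": -0.51,"ty": -2.48,"tz": -0.09,"wx": 0,"wy": 0,"wz": -0.45},
    {"tx": -0.51,"ty": -2.48,"tz": -0.09,"wx": 0,"wy": 0,"wz": -0.45},
    {"tx": -0.51,"ty": -2.48,"tz": -0.09,"wx": 0,"wy": 0,"wz": -0.45},
    {"tx": -0.51,"ty": -2.48,"tz": -0.09,"wx": 0,"wy": 0,"wz": -0.45},
  ],
)

```text
clock: 38.65
position: [0.593, 0.1041, 0.4083]
eef_rot: [180.0, 0.1, 11.0]
contact_force: [1.1, 1.6, -1.0]
gripper_width: 0.464
grip_force: 25.0
```

Call:
play_rows(
  rows=[
    {"tx": -0.51,"ty": -2.48,"tz": -0.09,"wx": 0,"wy": 0,"wz": -0.45},
    {"tx": -0.51,"ty": -2.48,"tz": -0.09,"wx": 0,"wy": 0,"wz": -0.45},
    {"tx": -0.51,"ty": -2.48,"tz": -0.09,"wx": 0,"wy": 0,"wz": -0.45},
    {"tx": -0.51,"ty": -2.48,"tz": -0.09,"wx": 0,"wy": 0,"wz": -0.45},
    {"tx": -0.51,"ty": -2.48,"tz": -0.09,"wx": 0,"wy": 0,"wz": -0.45},
    {"tx": -0.51,"ty": -2.48,"tz": -0.09,"wx": 0,"wy": 0,"wz": -0.45},
    {"tx": -0.51,"ty": -2.48,"tz": -0.09,"wx": 0,"wy": 0,"wz": -0.45},
    {"tx": -0.51,"ty": -2.48,"tz": -0.09,"wx": 0,"wy": 0,"wz": -0.45},
    {"tx": -0.51,"ty": -2.48,"tz": -0.09,"wx": 0,"wy": 0,"wz": -0.45},
    {"tx": -0.51,"ty": -2.48,"tz": -0.09,"wx": 0,"wy": 0,"wz": -0.45},
  ],
)

```text
clock: 39.48
position: [0.4873, 0.3341, 0.4173]
eef_rot: [180.0, 0.1, 15.5]
contact_force: [0.2, 0.5, -0.4]
gripper_width: 0.469
grip_force: 25.0
```

Call:
play_rows(
  rows=[
    {"tx": 0,"ty": 0,"tz": 0,"wx": 0,"wy": 0,"wz": 0},
    {"tx": 0,"ty": 0,"tz": 1,"wx": 0,"wy": 0,"wz": 0},
    {"tx": 0,"ty": 0,"tz": 1,"wx": 0,"wy": 0,"wz": 0},
    {"tx": 0,"ty": 0,"tz": 1,"wx": 0,"wy": 0,"wz": 0},
    {"tx": 0,"ty": 0,"tz": 1,"wx": 0,"wy": 0,"wz": 0},
    {"tx": 0,"ty": 0,"tz": 1,"wx": 0,"wy": 0,"wz": 0},
    {"tx": 0,"ty": 0,"tz": 1,"wx": 0,"wy": 0,"wz": 0},
    {"tx": 0,"ty": 0,"tz": 0.5,"wx": 0,"wy": 0,"wz": 0},
    {"tx": 0,"ty": 0,"tz": 0,"wx": 0,"wy": 0,"wz": 0},
    {"tx": 0,"ty": 0,"tz": 0,"wx": 0,"wy": 0,"wz": 0},
  ],
)

```text
clock: 40.32
position: [0.4882, 0.3331, 0.3528]
eef_rot: [180.0, 0.0, 15.5]
contact_force: [-0.5, 0.2, -0.3]
gripper_width: 0.464
grip_force: 25.0
```

```bash
python3 -c "
from held import *
save('o');go.st();go.go(.4872,.3342,.344,15.5,10)
held('o',15.5,bot.state()['position'])
s=cv2.imread('pics/o_scene.png');cv2.imwrite('pics/o1.png',cv2.resize(s[190:330,420:580],None,fx=4,fy=4,interpolation=cv2.INTER_CUBIC))"
```

```text
t 40.42 pos [0.4882 0.3332 0.3535] rot [-1.7998e+02 -6.0000e-02  1.5520e+01] F [ 0.2  0.  -1.1] w 4.4 grip 25.0
rows 10 t/row [-0.007 -0.012  0.095] w/row [-0.002 -0.006  0.002] total [-0.07 -0.12  0.95]
-0.05 230 x [-0.0005  0.0012  0.0028] y [-0.0241  0.0206] z -0.04997140552291726
-0.02 67 x [-0.0004  0.0014  0.0031] y [-0.0235  0.019 ] z -0.019442445697686078
0.004 300 x [0.0075 0.0107 0.0124] y [-0.0319  0.0317] z 0.004005089087112251
```

View pics/o1.png

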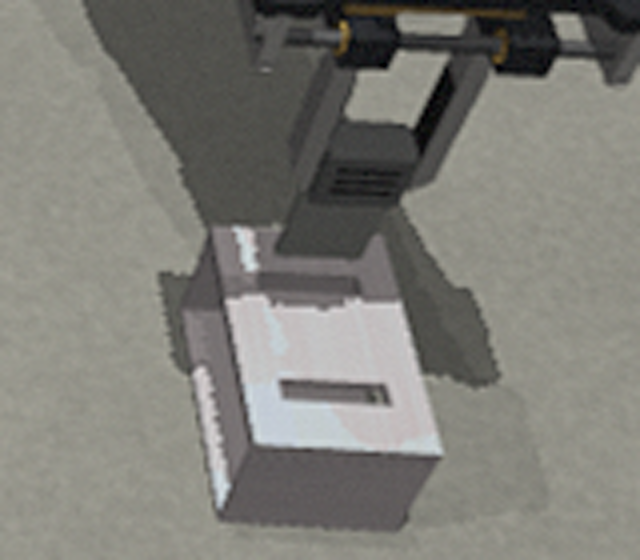

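Blade (crop ~(322,255) lower edge) hangs just behind and above the near slot (crop ~(310,285)). I'll cast the slot corners to compare.

```bash
python3 -c "
from look import *
f=np.array([[280,380],[387,383],[390,405],[283,400]]);n=np.array([[258,272],[358,278],[362,302],[262,293]])
a=np.radians(15.5);R=np.array([[np.cos(a),-np.sin(a)],[np.sin(a),np.cos(a)]])
for q in(f,n):
    w=cast('scene',np.c_[420+q[:,0]/4,190+q[:,1]/4],.07)[:,:2];c=w.mean(0);print(np.round(w,4).tolist(),'centre',np.round(c,4),'corrected',np.round(c+R@[.0017,.0017],4))
"
```

```text
[[0.5535, 0.3273], [0.538, 0.3781], [0.5514, 0.3802], [0.5656, 0.3299]] centre [0.5521 0.3539] corrected [0.5533 0.356 ]
[[0.4859, 0.3101], [0.473, 0.3599], [0.4888, 0.3629], [0.4996, 0.3134]] centre [0.4868 0.3366] corrected [0.488  0.3387]
```

Call:
play_rows(
  rows=[
    {"tx": 0.02,"ty": -0.38,"tz": 0,"wx": 0,"wy": 0,"wz": 0},
    {"tx": 0,"ty": 0,"tz": 0.6,"wx": 0,"wy": 0,"wz": 0},
    {"tx": 0,"ty": 0,"tz": 0.6,"wx": 0,"wy": 0,"wz": 0},
    {"tx": 0,"ty": 0,"tz": 0.4,"wx": 0,"wy": 0,"wz": 0},
    {"tx": 0,"ty": 0,"tz": 0.3,"wx": 0,"wy": 0,"wz": 0},
    {"tx": 0,"ty": 0,"tz": 0.3,"wx": 0,"wy": 0,"wz": 0},
    {"tx": 0,"ty": 0,"tz": 0.3,"wx": 0,"wy": 0,"wz": 0},
    {"tx": 0,"ty": 0,"tz": 0.3,"wx": 0,"wy": 0,"wz": 0},
    {"tx": 0,"ty": 0,"tz": 0.2,"wx": 0,"wy": 0,"wz": 0},
    {"tx": 0,"ty": 0,"tz": 0,"wx": 0,"wy": 0,"wz": 0},
  ],
)

```text
clock: 41.25
position: [0.4873, 0.3368, 0.3224]
eef_rot: [180.0, 0.0, 15.5]
contact_force: [0.4, 0.1, -0.8]
gripper_width: 0.463
grip_force: 25.0
```

Call:
play_rows(
  rows=[
    {"tx": 0,"ty": 0,"tz": 0.3,"wx": 0,"wy": 0,"wz": 0},
    {"tx": 0,"ty": 0,"tz": 0.5,"wx": 0,"wy": 0,"wz": 0},
    {"tx": 0,"ty": 0,"tz": 0.5,"wx": 0,"wy": 0,"wz": 0},
    {"tx": 0,"ty": 0,"tz": 0.5,"wx": 0,"wy": 0,"wz": 0},
    {"tx": 0,"ty": 0,"tz": 0.5,"wx": 0,"wy": 0,"wz": 0},
    {"tx": 0,"ty": 0,"tz": 0.5,"wx": 0,"wy": 0,"wz": 0},
    {"tx": 0,"ty": 0,"tz": 0.5,"wx": 0,"wy": 0,"wz": 0},
    {"tx": 0,"ty": 0,"tz": 0.4,"wx": 0,"wy": 0,"wz": 0},
    {"tx": 0,"ty": 0,"tz": 0.1,"wx": 0,"wy": 0,"wz": 0},
    {"tx": 0,"ty": 0,"tz": 0,"wx": 0,"wy": 0,"wz": 0},
  ],
)

```text
clock: 42.08
position: [0.4873, 0.3369, 0.2845]
eef_rot: [180.0, 0.0, 15.5]
contact_force: [1.0, -0.4, -1.2]
gripper_width: 0.466
grip_force: 25.0
```

Call:
play_rows(
  rows=[
    {"tx": 0,"ty": 0,"tz": 0.1,"wx": 0,"wy": 0,"wz": 0},
    {"tx": 0,"ty": 0,"tz": 0.1,"wx": 0,"wy": 0,"wz": 0},
    {"tx": 0,"ty": 0,"tz": 0,"wx": 0,"wy": 0,"wz": 0},
    {"tx": 0,"ty": 0,"tz": 0,"wx": 0,"wy": 0,"wz": 0},
    {"tx": 0,"ty": 0,"tz": 0,"wx": 0,"wy": 0,"wz": 0},
    {"tx": 0,"ty": 0,"tz": 0,"wx": 0,"wy": 0,"wz": 0},
    {"tx": 0,"ty": 0,"tz": 0,"wx": 0,"wy": 0,"wz": 0},
    {"tx": 0,"ty": 0,"tz": 0,"wx": 0,"wy": 0,"wz": 0},
    {"tx": 0,"ty": 0,"tz": 0,"wx": 0,"wy": 0,"wz": 0},
    {"tx": 0,"ty": 0,"tz": 0,"wx": 0,"wy": 0,"wz": 0},
  ],
)

```text
clock: 42.92
position: [0.4873, 0.3369, 0.2829]
eef_rot: [-180.0, 0.0, 15.5]
contact_force: [0.5, 0.4, -0.7]
gripper_width: 0.464
grip_force: 25.0
```

Call:
play_rows(
  rows=[
    {"tx": 0,"ty": 0,"tz": 0.1,"wx": 0,"wy": 0,"wz": 0},
    {"tx": 0,"ty": 0,"tz": 0.1,"wx": 0,"wy": 0,"wz": 0},
    {"tx": 0,"ty": 0,"tz": 0.1,"wx": 0,"wy": 0,"wz": 0},
    {"tx": 0,"ty": 0,"tz": 0,"wx": 0,"wy": 0,"wz": 0},
    {"tx": 0,"ty": 0,"tz": 0,"wx": 0,"wy": 0,"wz": 0},
    {"tx": 0,"ty": 0,"tz": 0,"wx": 0,"wy": 0,"wz": 0},
    {"tx": 0,"ty": 0,"tz": 0,"wx": 0,"wy": 0,"wz": 0},
    {"tx": 0,"ty": 0,"tz": 0,"wx": 0,"wy": 0,"wz": 0},
    {"tx": 0,"ty": 0,"tz": 0,"wx": 0,"wy": 0,"wz": 0},
    {"tx": 0,"ty": 0,"tz": 0,"wx": 0,"wy": 0,"wz": 0},
  ],
)

```text
clock: 43.75
position: [0.4873, 0.3369, 0.2799]
eef_rot: [-180.0, -0.0, 15.5]
contact_force: [0.1, 0.2, -0.8]
gripper_width: 0.47
grip_force: 25.0
```

Call:
play_rows(
  rows=[
    {"tx": 0,"ty": 0,"tz": 0,"wx": 0,"wy": 0,"wz": 0},
    {"tx": 0,"ty": 0,"tz": 0,"wx": 0,"wy": 0,"wz": 0},
    {"tx": 0,"ty": 0,"tz": 0,"wx": 0,"wy": 0,"wz": 0},
    {"tx": 0,"ty": 0,"tz": 0,"wx": 0,"wy": 0,"wz": 0},
    {"tx": 0,"ty": 0,"tz": 0,"wx": 0,"wy": 0,"wz": 0},
    {"tx": 0,"ty": 0,"tz": 0,"wx": 0,"wy": 0,"wz": 0},
    {"tx": 0,"ty": 0,"tz": 0,"wx": 0,"wy": 0,"wz": 0},
    {"tx": 0,"ty": 0,"tz": 0,"wx": 0,"wy": 0,"wz": 0},
    {"tx": 0,"ty": 0,"tz": 0,"wx": 0,"wy": 0,"wz": 0},
    {"tx": 0,"ty": 0,"tz": 0,"wx": 0,"wy": 0,"wz": 0},
  ],
  gripper=7.0,
)

```text
clock: 44.58
position: [0.4873, 0.3369, 0.2798]
eef_rot: [-180.0, 0.0, 15.5]
contact_force: [0.6, 0.5, 0.4]
gripper_width: 0.746
grip_force: 0.0
```

Call:
play_rows(
  rows=[
    {"tx": 0,"ty": 0,"tz": -0.6,"wx": 0,"wy": 0,"wz": 0},
    {"tx": 0,"ty": 0,"tz": -0.8,"wx": 0,"wy": 0,"wz": 0},
    {"tx": 0,"ty": 0,"tz": -1,"wx": 0,"wy": 0,"wz": 0},
    {"tx": 0,"ty": 0,"tz": -1,"wx": 0,"wy": 0,"wz": 0},
    {"tx": 0,"ty": 0,"tz": -1,"wx": 0,"wy": 0,"wz": 0},
    {"tx": 0,"ty": 0,"tz": -1,"wx": 0,"wy": 0,"wz": 0},
    {"tx": 0,"ty": 0,"tz": -1,"wx": 0,"wy": 0,"wz": 0},
    {"tx": 0,"ty": 0,"tz": -1,"wx": 0,"wy": 0,"wz": 0},
    {"tx": 0,"ty": 0,"tz": -0.6,"wx": 0,"wy": 0,"wz": 0},
    {"tx": 0,"ty": 0,"tz": 0,"wx": 0,"wy": 0,"wz": 0},
  ],
)

```text
clock: 45.42
position: [0.4874, 0.3369, 0.3615]
eef_rot: [-180.0, -0.1, 15.5]
contact_force: [1.2, -0.0, -0.2]
gripper_width: 0.74
grip_force: 0.0
```

```bash
python3 -c "
from hand import *
save('p')
go.st();handles('p');prof('p');prof('p','top')
P=cloud('scene',np.load('pics/p_scene.npy'));w=P[(np.hypot(P[...,0]-.4868,P[...,1]-.335)<.04)&(P[...,2]>.095)&(P[...,2]<.125)]
print(len(w),np.round([np.median(w[:,2]),*w.min(0)[:2],*w.max(0)[:2]],4))
go.go(.6548,.0948,.36,6.46,10)"
```

```text
t 45.52 pos [0.4873 0.3369 0.3597] rot [1.800e+02 1.000e-02 1.552e+01] F [-0.1  0.1  0.1] w 6.99 grip 0.0
306 [-0.0119  0.0173  0.0052 -0.0191  0.0246  0.1258]
p scene board edge -3.25 panel edge 3.25 gap 6.5
p top board edge -1.25 panel edge 6.25 gap 7.5
289 [0.1055 0.4694 0.3114 0.5049 0.3583]
rows 10 t/row [ 1.163  2.708 -0.003] w/row [0.    0.001 0.906] total [ 9.67 27.81 -0.03]
```

Seated (handle top 0.1055) and the board hasn't moved. Now the second gauge.

Call:
play_rows(
  rows=[
    {"tx": 1.16,"ty": 2.71,"tz": 0,"wx": 0,"wy": 0,"wz": 0.91},
    {"tx": 1.16,"ty": 2.71,"tz": 0,"wx": 0,"wy": 0,"wz": 0.91},
    {"tx": 1.16,"ty": 2.71,"tz": 0,"wx": 0,"wy": 0,"wz": 0.91},
    {"tx": 1.16,"ty": 2.71,"tz": 0,"wx": 0,"wy": 0,"wz": 0.91},
    {"tx": 1.16,"ty": 2.71,"tz": 0,"wx": 0,"wy": 0,"wz": 0.91},
    {"tx": 1.16,"ty": 2.71,"tz": 0,"wx": 0,"wy": 0,"wz": 0.91},
    {"tx": 1.16,"ty": 2.71,"tz": 0,"wx": 0,"wy": 0,"wz": 0.91},
    {"tx": 1.16,"ty": 2.71,"tz": 0,"wx": 0,"wy": 0,"wz": 0.91},
    {"tx": 1.16,"ty": 2.71,"tz": 0,"wx": 0,"wy": 0,"wz": 0.91},
    {"tx": 1.16,"ty": 2.71,"tz": 0,"wx": 0,"wy": 0,"wz": 0.91},
  ],
)

```text
clock: 46.35
position: [0.6551, 0.0931, 0.3589]
eef_rot: [-180.0, 0.1, 6.4]
contact_force: [0.3, 0.7, 0.6]
gripper_width: 0.743
grip_force: 0.0
```

Call:
play_rows(
  rows=[
    {"tx": 0,"ty": 0,"tz": 0,"wx": 0,"wy": 0,"wz": 0},
    {"tx": 0,"ty": 0,"tz": 0,"wx": 0,"wy": 0,"wz": 0},
    {"tx": 0,"ty": 0,"tz": 0.9,"wx": 0,"wy": 0,"wz": 0},
    {"tx": 0,"ty": 0,"tz": 0.9,"wx": 0,"wy": 0,"wz": 0},
    {"tx": 0,"ty": 0,"tz": 0.9,"wx": 0,"wy": 0,"wz": 0},
    {"tx": 0,"ty": 0,"tz": 0.9,"wx": 0,"wy": 0,"wz": 0},
    {"tx": 0,"ty": 0,"tz": 0.9,"wx": 0,"wy": 0,"wz": 0},
    {"tx": 0,"ty": 0,"tz": 0.9,"wx": 0,"wy": 0,"wz": 0},
    {"tx": 0,"ty": 0,"tz": 0.8,"wx": 0,"wy": 0,"wz": 0},
    {"tx": 0,"ty": 0,"tz": 0,"wx": 0,"wy": 0,"wz": 0},
  ],
)

```text
clock: 47.18
position: [0.6542, 0.0945, 0.2956]
eef_rot: [-180.0, 0.2, 6.4]
contact_force: [-0.9, -0.3, -0.8]
gripper_width: 0.748
grip_force: 0.0
```

```bash
python3 go.py .6548 .0948 .2985 6.46 10
```

```text
t 47.18 pos [0.6542 0.0945 0.2956] rot [-1.80e+02  1.60e-01  6.42e+00] F [-0.9 -0.3 -0.8] w 7.03 grip 0.0
rows 10 t/row [ 0.006 -0.002 -0.029] w/row [-0.     0.016 -0.004] total [ 0.06 -0.02 -0.29]
```

Call:
play_rows(
  rows=[
    {"tx": 0.05,"ty": 0,"tz": -0.3,"wx": 0,"wy": 0,"wz": 0},
    {"tx": 0,"ty": 0,"tz": 0,"wx": 0,"wy": 0,"wz": 0},
    {"tx": 0,"ty": 0,"tz": 0,"wx": 0,"wy": 0,"wz": 0},
    {"tx": 0,"ty": 0,"tz": 0,"wx": 0,"wy": 0,"wz": 0},
    {"tx": 0,"ty": 0,"tz": 0,"wx": 0,"wy": 0,"wz": 0},
    {"tx": 0,"ty": 0,"tz": 0,"wx": 0,"wy": 0,"wz": 0},
    {"tx": 0,"ty": 0,"tz": 0,"wx": 0,"wy": 0,"wz": 0},
    {"tx": 0,"ty": 0,"tz": 0,"wx": 0,"wy": 0,"wz": 0},
    {"tx": 0,"ty": 0,"tz": 0,"wx": 0,"wy": 0,"wz": 0},
    {"tx": 0,"ty": 0,"tz": 0,"wx": 0,"wy": 0,"wz": 0},
  ],
  gripper=3.3,
  force=20,
)

```text
clock: 48.02
position: [0.655, 0.0945, 0.3014]
eef_rot: [-180.0, -0.0, 6.4]
contact_force: [-1.5, -0.2, 4.8]
gripper_width: 0.465
grip_force: 20.0
```

Call:
play_rows(
  rows=[
    {"tx": 0,"ty": 0,"tz": -0.3,"wx": 0,"wy": 0,"wz": 0},
    {"tx": 0,"ty": 0,"tz": -0.5,"wx": 0,"wy": 0,"wz": 0},
    {"tx": 0,"ty": 0,"tz": -0.8,"wx": 0,"wy": 0,"wz": 0},
    {"tx": 0,"ty": 0,"tz": -1,"wx": 0,"wy": 0,"wz": 0},
    {"tx": 0,"ty": 0,"tz": -1,"wx": 0,"wy": 0,"wz": 0},
    {"tx": 0,"ty": 0,"tz": -1,"wx": 0,"wy": 0,"wz": 0},
    {"tx": 0,"ty": 0,"tz": -1,"wx": 0,"wy": 0,"wz": 0},
    {"tx": 0,"ty": 0,"tz": -1.2,"wx": 0,"wy": 0,"wz": 0},
    {"tx": 0,"ty": 0,"tz": -1,"wx": 0,"wy": 0,"wz": 0},
    {"tx": 0,"ty": 0,"tz": -0.5,"wx": 0,"wy": 0,"wz": 0},
  ],
  force=25,
)

```text
clock: 48.85
position: [0.6549, 0.0945, 0.386]
eef_rot: [180.0, -0.1, 6.4]
contact_force: [0.6, -0.4, -0.3]
gripper_width: 0.468
grip_force: 25.0
```

```bash
python3 -c "
from held import *
save('q')
go.st();prof('q');prof('q','top');held('q',6.5,bot.state()['position'])
go.go(.5546,.3553,.380,15.5,10)"
```

```text
t 48.95 pos [0.6549 0.0945 0.3851] rot [ 1.80e+02 -9.00e-02  6.42e+00] F [ 0.5 -0.1 -0.8] w 4.38 grip 25.0
q scene board edge -3.25 panel edge 3.25 gap 6.5
q top board edge -1.75 panel edge 6.75 gap 8.5
-0.05 245 x [0.0006 0.0019 0.0031] y [-0.0233  0.0204] z -0.049940628295320505
-0.02 53 x [0.0009 0.0021 0.0031] y [-0.0217  0.0206] z -0.0199904076965631
0.004 349 x [0.0076 0.011  0.0128] y [-0.032   0.0318] z 0.00406150072902392
rows 10 t/row [-0.512 -2.75   0.051] w/row [ 0.001 -0.009 -0.908] total [ -7.06 -27.04   0.5 ]
```

Call:
play_rows(
  rows=[
    {"tx": -0.51,"ty": -2.75,"tz": 0.05,"wx": 0,"wy": 0,"wz": -0.91},
    {"tx": -0.51,"ty": -2.75,"tz": 0.05,"wx": 0,"wy": 0,"wz": -0.91},
    {"tx": -0.51,"ty": -2.75,"tz": 0.05,"wx": 0,"wy": 0,"wz": -0.91},
    {"tx": -0.51,"ty": -2.75,"tz": 0.05,"wx": 0,"wy": 0,"wz": -0.91},
    {"tx": -0.51,"ty": -2.75,"tz": 0.05,"wx": 0,"wy": 0,"wz": -0.91},
    {"tx": -0.51,"ty": -2.75,"tz": 0.05,"wx": 0,"wy": 0,"wz": -0.91},
    {"tx": -0.51,"ty": -2.75,"tz": 0.05,"wx": 0,"wy": 0,"wz": -0.91},
    {"tx": -0.51,"ty": -2.75,"tz": 0.05,"wx": 0,"wy": 0,"wz": -0.91},
    {"tx": -0.51,"ty": -2.75,"tz": 0.05,"wx": 0,"wy": 0,"wz": -0.91},
    {"tx": -0.51,"ty": -2.75,"tz": 0.05,"wx": 0,"wy": 0,"wz": -0.91},
  ],
)

```text
clock: 49.78
position: [0.5541, 0.3565, 0.378]
eef_rot: [180.0, 0.1, 15.6]
contact_force: [-0.1, 0.3, -1.5]
gripper_width: 0.464
grip_force: 25.0
```

Call:
play_rows(
  rows=[
    {"tx": 0,"ty": 0,"tz": 0,"wx": 0,"wy": 0,"wz": 0},
    {"tx": 0,"ty": 0,"tz": 0.5,"wx": 0,"wy": 0,"wz": 0},
    {"tx": 0,"ty": 0,"tz": 0.5,"wx": 0,"wy": 0,"wz": 0},
    {"tx": 0,"ty": 0,"tz": 0.5,"wx": 0,"wy": 0,"wz": 0},
    {"tx": 0,"ty": 0,"tz": 0.5,"wx": 0,"wy": 0,"wz": 0},
    {"tx": 0,"ty": 0,"tz": 0.5,"wx": 0,"wy": 0,"wz": 0},
    {"tx": 0,"ty": 0,"tz": 0,"wx": 0,"wy": 0,"wz": 0},
    {"tx": 0,"ty": 0,"tz": 0,"wx": 0,"wy": 0,"wz": 0},
    {"tx": 0,"ty": 0,"tz": 0,"wx": 0,"wy": 0,"wz": 0},
    {"tx": 0,"ty": 0,"tz": 0,"wx": 0,"wy": 0,"wz": 0},
  ],
)

```text
clock: 50.62
position: [0.5548, 0.3553, 0.3542]
eef_rot: [-180.0, -0.0, 15.5]
contact_force: [-0.5, -0.3, -1.0]
gripper_width: 0.468
grip_force: 25.0
```

```bash
python3 go.py .5547 .3554 .2822 15.5 10
```

```text
t 50.62 pos [0.5548 0.3553 0.3542] rot [-1.7999e+02 -3.0000e-02  1.5510e+01] F [-0.5 -0.3 -1. ] w 4.4 grip 25.0
rows 10 t/row [-0.001 -0.002  0.72 ] w/row [-0.001 -0.003  0.001] total [-0.01 -0.02  7.2 ]
```

Call:
play_rows(
  rows=[
    {"tx": 0,"ty": 0,"tz": 0.5,"wx": 0,"wy": 0,"wz": 0},
    {"tx": 0,"ty": 0,"tz": 0.5,"wx": 0,"wy": 0,"wz": 0},
    {"tx": 0,"ty": 0,"tz": 0.5,"wx": 0,"wy": 0,"wz": 0},
    {"tx": 0,"ty": 0,"tz": 0.3,"wx": 0,"wy": 0,"wz": 0},
    {"tx": 0,"ty": 0,"tz": 0.3,"wx": 0,"wy": 0,"wz": 0},
    {"tx": 0,"ty": 0,"tz": 0.3,"wx": 0,"wy": 0,"wz": 0},
    {"tx": 0,"ty": 0,"tz": 0.3,"wx": 0,"wy": 0,"wz": 0},
    {"tx": 0,"ty": 0,"tz": 0.3,"wx": 0,"wy": 0,"wz": 0},
    {"tx": 0,"ty": 0,"tz": 0.3,"wx": 0,"wy": 0,"wz": 0},
    {"tx": 0,"ty": 0,"tz": 0,"wx": 0,"wy": 0,"wz": 0},
  ],
)

```text
clock: 51.45
position: [0.5547, 0.3553, 0.3201]
eef_rot: [180.0, 0.1, 15.5]
contact_force: [-0.5, 0.3, -0.9]
gripper_width: 0.465
grip_force: 25.0
```

Call:
play_rows(
  rows=[
    {"tx": 0,"ty": 0,"tz": 0.5,"wx": 0,"wy": 0,"wz": 0},
    {"tx": 0,"ty": 0,"tz": 0.5,"wx": 0,"wy": 0,"wz": 0},
    {"tx": 0,"ty": 0,"tz": 0.5,"wx": 0,"wy": 0,"wz": 0},
    {"tx": 0,"ty": 0,"tz": 0.5,"wx": 0,"wy": 0,"wz": 0},
    {"tx": 0,"ty": 0,"tz": 0.5,"wx": 0,"wy": 0,"wz": 0},
    {"tx": 0,"ty": 0,"tz": 0.5,"wx": 0,"wy": 0,"wz": 0},
    {"tx": 0,"ty": 0,"tz": 0.4,"wx": 0,"wy": 0,"wz": 0},
    {"tx": 0,"ty": 0,"tz": 0.3,"wx": 0,"wy": 0,"wz": 0},
    {"tx": 0,"ty": 0,"tz": 0.1,"wx": 0,"wy": 0,"wz": 0},
    {"tx": 0,"ty": 0,"tz": 0,"wx": 0,"wy": 0,"wz": 0},
  ],
)

```text
clock: 52.28
position: [0.5548, 0.3553, 0.2826]
eef_rot: [180.0, 0.0, 15.5]
contact_force: [0.1, 0.4, 0.5]
gripper_width: 0.467
grip_force: 25.0
```

Call:
play_rows(
  rows=[
    {"tx": 0,"ty": 0,"tz": 0,"wx": 0,"wy": 0,"wz": 0},
    {"tx": 0,"ty": 0,"tz": 0,"wx": 0,"wy": 0,"wz": 0},
    {"tx": 0,"ty": 0,"tz": 0,"wx": 0,"wy": 0,"wz": 0},
    {"tx": 0,"ty": 0,"tz": 0,"wx": 0,"wy": 0,"wz": 0},
    {"tx": 0,"ty": 0,"tz": 0,"wx": 0,"wy": 0,"wz": 0},
    {"tx": 0,"ty": 0,"tz": 0,"wx": 0,"wy": 0,"wz": 0},
    {"tx": 0,"ty": 0,"tz": 0,"wx": 0,"wy": 0,"wz": 0},
    {"tx": 0,"ty": 0,"tz": 0,"wx": 0,"wy": 0,"wz": 0},
    {"tx": 0,"ty": 0,"tz": 0,"wx": 0,"wy": 0,"wz": 0},
    {"tx": 0,"ty": 0,"tz": 0,"wx": 0,"wy": 0,"wz": 0},
  ],
)

```text
clock: 53.12
position: [0.5548, 0.3553, 0.2829]
eef_rot: [-180.0, 0.0, 15.5]
contact_force: [-0.3, 1.0, -1.8]
gripper_width: 0.464
grip_force: 25.0
```

Call:
play_rows(
  rows=[
    {"tx": 0,"ty": 0,"tz": 0.1,"wx": 0,"wy": 0,"wz": 0},
    {"tx": 0,"ty": 0,"tz": 0,"wx": 0,"wy": 0,"wz": 0},
    {"tx": 0,"ty": 0,"tz": 0,"wx": 0,"wy": 0,"wz": 0},
    {"tx": 0,"ty": 0,"tz": 0,"wx": 0,"wy": 0,"wz": 0},
    {"tx": 0,"ty": 0,"tz": 0,"wx": 0,"wy": 0,"wz": 0},
    {"tx": 0,"ty": 0,"tz": 0,"wx": 0,"wy": 0,"wz": 0},
    {"tx": 0,"ty": 0,"tz": 0,"wx": 0,"wy": 0,"wz": 0},
    {"tx": 0,"ty": 0,"tz": 0,"wx": 0,"wy": 0,"wz": 0},
    {"tx": 0,"ty": 0,"tz": 0,"wx": 0,"wy": 0,"wz": 0},
    {"tx": 0,"ty": 0,"tz": 0,"wx": 0,"wy": 0,"wz": 0},
  ],
  gripper=7.0,
)

```text
clock: 53.95
position: [0.5548, 0.3553, 0.2819]
eef_rot: [-180.0, -0.0, 15.5]
contact_force: [-0.1, -0.3, 0.7]
gripper_width: 0.744
grip_force: 0.0
```

Call:
play_rows(
  rows=[
    {"tx": 0,"ty": 0,"tz": -0.8,"wx": 0,"wy": 0,"wz": 0},
    {"tx": 0,"ty": 0,"tz": -1,"wx": 0,"wy": 0,"wz": 0},
    {"tx": 0,"ty": 0,"tz": -1.4,"wx": 0,"wy": 0,"wz": 0},
    {"tx": 0,"ty": 0,"tz": -1.4,"wx": 0,"wy": 0,"wz": 0},
    {"tx": 0,"ty": 0,"tz": -1.4,"wx": 0,"wy": 0,"wz": 0},
    {"tx": 0,"ty": 0,"tz": -1.4,"wx": 0,"wy": 0,"wz": 0},
    {"tx": 0,"ty": 0,"tz": -1.4,"wx": 0,"wy": 0,"wz": 0},
    {"tx": 0,"ty": 0,"tz": -1.4,"wx": 0,"wy": 0,"wz": 0},
    {"tx": 0,"ty": 0,"tz": -0.8,"wx": 0,"wy": 0,"wz": 0},
    {"tx": 0,"ty": 0,"tz": 0,"wx": 0,"wy": 0,"wz": 0},
  ],
)

```text
clock: 54.78
position: [0.5547, 0.3553, 0.3947]
eef_rot: [-179.9, -0.2, 15.5]
contact_force: [1.3, 0.1, 0.3]
gripper_width: 0.743
grip_force: 0.0
```

```bash
cat > cans.py <<'E'
from hand import *
def cans(n):
    for c in("top","scene"):
        P=cloud(c,np.load(f"pics/{n}_{c}.npy"));Z=P[...,2]
        m=((P[...,1]<-.22)&(P[...,1]>-.6)&(P[...,0]<.66)&(P[...,0]>.3)&(Z>.035)&(Z<.115)).astype(np.uint8)
        k,l,st,ce=cv2.connectedComponentsWithStats(m)
        for i in range(1,k):
            if st[i,4]>150:
                w=P[l==i];h=np.percentile(w[:,2],80);t=w[w[:,2]>h-.006];(cc,r)=cv2.minEnclosingCircle(t[:,:2].astype(np.float32));print(c,"h",round(h,4),np.round(cc,4),round(r,4),"mean",np.round(t.mean(0)[:2],4))
E
python3 -c "
from cans import *
save('r')
go.st();prof('r');prof('r','top');cans('r')
P=cloud('scene',np.load('pics/r_scene.npy'))
for q in((.4868,.335),(.5545,.354)):
  w=P[(np.hypot(P[...,0]-q[0],P[...,1]-q[1])<.032)&(P[...,2]>.095)&(P[...,2]<.125)]
  print(len(w),np.round([np.median(w[:,2]),*w.mean(0)[:2]],4))
cv2.imwrite('pics/r1.png',cv2.imread('pics/r_scene.png'))"
```

```text
t 54.88 pos [0.5547 0.3553 0.3918] rot [-180.     -0.     15.52] F [-0.5 -0.2 -0.7] w 7.02 grip 0.0
r scene board edge -3.25 panel edge 3.25 gap 6.5
r top board edge -1.25 panel edge 6.25 gap 7.5
top h 0.1012 [ 0.5623 -0.3028] 0.0341 mean [ 0.5624 -0.3029]
top h 0.0712 [ 0.5594 -0.4472] 0.0334 mean [ 0.5595 -0.4464]
top h 0.0564 [ 0.4632 -0.43  ] 0.0356 mean [ 0.4629 -0.4301]
scene h 0.0562 [ 0.4616 -0.431 ] 0.0374 mean [ 0.4636 -0.4307]
scene h 0.0708 [ 0.5579 -0.4473] 0.0353 mean [ 0.5611 -0.4467]
scene h 0.1004 [ 0.5599 -0.302 ] 0.0368 mean [ 0.5631 -0.3034]
270 [0.1054 0.4919 0.3339]
326 [0.1055 0.5575 0.3526]
```

View pics/r1.png

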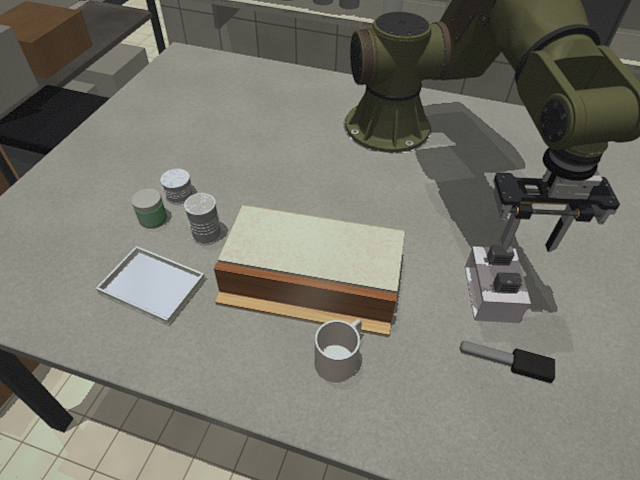

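Both gauges hang in the rack (500,255),(508,283), the gap is still set, and the tall can (202,217), low can (176,186) and jar (149,207) haven't moved. Now the tall can.

```bash
python3 go.py .563 -.303 .36 6.46 20;  python3 go.py .563 -.303 .235 6.46 10
```

```text
t 54.88 pos [0.5547 0.3553 0.3918] rot [-180.     -0.     15.52] F [-0.5 -0.2 -0.7] w 7.02 grip 0.0
rows 20 t/row [-0.6    3.24   0.159] w/row [-0.    -0.     0.453] total [-16.81  63.65   3.18]
t 54.88 pos [0.5547 0.3553 0.3918] rot [-180.     -0.     15.52] F [-0.5 -0.2 -0.7] w 7.02 grip 0.0
rows 10 t/row [-1.225  6.475  1.568] w/row [-0.    -0.     0.906] total [-16.81  63.65  15.68]
```

Call:
play_rows(
  rows=[
    {"tx": -0.6,"ty": 3.24,"tz": 0.16,"wx": 0,"wy": 0,"wz": 0.45},
    {"tx": -0.6,"ty": 3.24,"tz": 0.16,"wx": 0,"wy": 0,"wz": 0.45},
    {"tx": -0.6,"ty": 3.24,"tz": 0.16,"wx": 0,"wy": 0,"wz": 0.45},
    {"tx": -0.6,"ty": 3.24,"tz": 0.16,"wx": 0,"wy": 0,"wz": 0.45},
    {"tx": -0.6,"ty": 3.24,"tz": 0.16,"wx": 0,"wy": 0,"wz": 0.45},
    {"tx": -0.6,"ty": 3.24,"tz": 0.16,"wx": 0,"wy": 0,"wz": 0.45},
    {"tx": -0.6,"ty": 3.24,"tz": 0.16,"wx": 0,"wy": 0,"wz": 0.45},
    {"tx": -0.6,"ty": 3.24,"tz": 0.16,"wx": 0,"wy": 0,"wz": 0.45},
    {"tx": -0.6,"ty": 3.24,"tz": 0.16,"wx": 0,"wy": 0,"wz": 0.45},
    {"tx": -0.6,"ty": 3.24,"tz": 0.16,"wx": 0,"wy": 0,"wz": 0.45},
  ],
  gripper=9.0,
)

```text
clock: 55.72
position: [0.5717, 0.0248, 0.3749]
eef_rot: [-180.0, 0.1, 11.0]
contact_force: [0.8, 0.4, 0.2]
gripper_width: 0.956
grip_force: 0.0
```

Call:
play_rows(
  rows=[
    {"tx": -0.6,"ty": 3.24,"tz": 0.16,"wx": 0,"wy": 0,"wz": 0.45},
    {"tx": -0.6,"ty": 3.24,"tz": 0.16,"wx": 0,"wy": 0,"wz": 0.45},
    {"tx": -0.6,"ty": 3.24,"tz": 0.16,"wx": 0,"wy": 0,"wz": 0.45},
    {"tx": -0.6,"ty": 3.24,"tz": 0.16,"wx": 0,"wy": 0,"wz": 0.45},
    {"tx": -0.6,"ty": 3.24,"tz": 0.16,"wx": 0,"wy": 0,"wz": 0.45},
    {"tx": -0.6,"ty": 3.24,"tz": 0.16,"wx": 0,"wy": 0,"wz": 0.45},
    {"tx": -0.6,"ty": 3.24,"tz": 0.16,"wx": 0,"wy": 0,"wz": 0.45},
    {"tx": -0.6,"ty": 3.24,"tz": 0.16,"wx": 0,"wy": 0,"wz": 0.45},
    {"tx": -0.6,"ty": 3.24,"tz": 0.16,"wx": 0,"wy": 0,"wz": 0.45},
    {"tx": -0.6,"ty": 3.24,"tz": 0.16,"wx": 0,"wy": 0,"wz": 0.45},
  ],
)

```text
clock: 56.55
position: [0.563, -0.3046, 0.3587]
eef_rot: [-179.9, 0.1, 6.5]
contact_force: [-0.5, -0.1, 0.7]
gripper_width: 0.958
grip_force: 0.0
```

Call:
play_rows(
  rows=[
    {"tx": 0,"ty": 0,"tz": 0,"wx": 0,"wy": 0,"wz": 0},
    {"tx": 0,"ty": 0,"tz": 0,"wx": 0,"wy": 0,"wz": 0},
    {"tx": 0,"ty": 0,"tz": 1,"wx": 0,"wy": 0,"wz": 0},
    {"tx": 0,"ty": 0,"tz": 1,"wx": 0,"wy": 0,"wz": 0},
    {"tx": 0,"ty": 0,"tz": 1,"wx": 0,"wy": 0,"wz": 0},
    {"tx": 0,"ty": 0,"tz": 1,"wx": 0,"wy": 0,"wz": 0},
    {"tx": 0,"ty": 0,"tz": 0,"wx": 0,"wy": 0,"wz": 0},
    {"tx": 0,"ty": 0,"tz": 0,"wx": 0,"wy": 0,"wz": 0},
    {"tx": 0,"ty": 0,"tz": 0,"wx": 0,"wy": 0,"wz": 0},
    {"tx": 0,"ty": 0,"tz": 0,"wx": 0,"wy": 0,"wz": 0},
  ],
)

```text
clock: 57.38
position: [0.5635, -0.3029, 0.3205]
eef_rot: [180.0, -0.0, 6.5]
contact_force: [0.7, 0.3, 0.1]
gripper_width: 0.958
grip_force: 0.0
```

```bash
python3 go.py .563 -.303 .235 6.46 10
```

```text
t 57.38 pos [ 0.5635 -0.3029  0.3205] rot [ 1.7996e+02 -5.0000e-02  6.5200e+00] F [0.7 0.3 0.1] w 9.01 grip 0.0
rows 10 t/row [-0.005 -0.     0.855] w/row [ 0.004 -0.005  0.006] total [-0.06 -0.    8.55]
```

Call:
play_rows(
  rows=[
    {"tx": 0,"ty": 0,"tz": 1.1,"wx": 0,"wy": 0,"wz": 0},
    {"tx": 0,"ty": 0,"tz": 1.2,"wx": 0,"wy": 0,"wz": 0},
    {"tx": 0,"ty": 0,"tz": 1.2,"wx": 0,"wy": 0,"wz": 0},
    {"tx": 0,"ty": 0,"tz": 1.2,"wx": 0,"wy": 0,"wz": 0},
    {"tx": 0,"ty": 0,"tz": 1.2,"wx": 0,"wy": 0,"wz": 0},
    {"tx": 0,"ty": 0,"tz": 1.2,"wx": 0,"wy": 0,"wz": 0},
    {"tx": 0,"ty": 0,"tz": 1,"wx": 0,"wy": 0,"wz": 0},
    {"tx": 0,"ty": 0,"tz": 0.4,"wx": 0,"wy": 0,"wz": 0},
    {"tx": 0,"ty": 0,"tz": 0,"wx": 0,"wy": 0,"wz": 0},
    {"tx": 0,"ty": 0,"tz": 0,"wx": 0,"wy": 0,"wz": 0},
  ],
)

```text
clock: 58.22
position: [0.5635, -0.303, 0.235]
eef_rot: [180.0, -0.0, 6.5]
contact_force: [-0.5, 0.4, 0.1]
gripper_width: 0.955
grip_force: 0.0
```

Call:
play_rows(
  rows=[
    {"tx": 0,"ty": 0,"tz": 0,"wx": 0,"wy": 0,"wz": 0},
    {"tx": 0,"ty": 0,"tz": 0,"wx": 0,"wy": 0,"wz": 0},
    {"tx": 0,"ty": 0,"tz": 0,"wx": 0,"wy": 0,"wz": 0},
    {"tx": 0,"ty": 0,"tz": 0,"wx": 0,"wy": 0,"wz": 0},
    {"tx": 0,"ty": 0,"tz": 0,"wx": 0,"wy": 0,"wz": 0},
    {"tx": 0,"ty": 0,"tz": 0,"wx": 0,"wy": 0,"wz": 0},
    {"tx": 0,"ty": 0,"tz": 0,"wx": 0,"wy": 0,"wz": 0},
    {"tx": 0,"ty": 0,"tz": 0,"wx": 0,"wy": 0,"wz": 0},
    {"tx": 0,"ty": 0,"tz": 0,"wx": 0,"wy": 0,"wz": 0},
    {"tx": 0,"ty": 0,"tz": 0,"wx": 0,"wy": 0,"wz": 0},
  ],
  gripper=5.5,
  force=40,
)

```text
clock: 59.05
position: [0.5634, -0.303, 0.2352]
eef_rot: [180.0, -0.0, 6.5]
contact_force: [-0.8, -1.0, 6.1]
gripper_width: 0.699
grip_force: 40.0
```

Call:
play_rows(
  rows=[
    {"tx": 0,"ty": 0,"tz": -0.5,"wx": 0,"wy": 0,"wz": 0},
    {"tx": 0,"ty": 0,"tz": -1.2,"wx": 0,"wy": 0,"wz": 0},
    {"tx": 0,"ty": 0,"tz": -1.5,"wx": 0,"wy": 0,"wz": 0},
    {"tx": 0,"ty": 0,"tz": -1.5,"wx": 0,"wy": 0,"wz": 0},
    {"tx": 0,"ty": 0,"tz": -1.5,"wx": 0,"wy": 0,"wz": 0},
    {"tx": 0,"ty": 0,"tz": -1.5,"wx": 0,"wy": 0,"wz": 0},
    {"tx": 0,"ty": 0,"tz": -1.5,"wx": 0,"wy": 0,"wz": 0},
    {"tx": 0,"ty": 0,"tz": -1.5,"wx": 0,"wy": 0,"wz": 0},
    {"tx": 0,"ty": 0,"tz": -1,"wx": 0,"wy": 0,"wz": 0},
    {"tx": 0,"ty": 0,"tz": -0.3,"wx": 0,"wy": 0,"wz": 0},
  ],
)

```text
clock: 59.88
position: [0.5634, -0.3029, 0.3572]
eef_rot: [179.9, -0.1, 6.5]
contact_force: [0.6, -0.1, -1.5]
gripper_width: 0.698
grip_force: 40.0
```

```bash
python3 go.py .5758 .0679 .355 6.46 10
```

```text
t 59.88 pos [ 0.5634 -0.3029  0.3572] rot [ 1.799e+02 -1.200e-01  6.520e+00] F [ 0.6 -0.1 -1.5] w 6.56 grip 40.0
rows 10 t/row [ 0.542 -3.671  0.019] w/row [ 0.01  -0.012  0.006] total [  5.44 -36.7    0.17]
```

Call:
play_rows(
  rows=[
    {"tx": 0.54,"ty": -2.5,"tz": 0,"wx": 0,"wy": 0,"wz": 0},
    {"tx": 0.54,"ty": -4,"tz": 0,"wx": 0,"wy": 0,"wz": 0},
    {"tx": 0.54,"ty": -4,"tz": 0,"wx": 0,"wy": 0,"wz": 0},
    {"tx": 0.54,"ty": -4,"tz": 0,"wx": 0,"wy": 0,"wz": 0},
    {"tx": 0.54,"ty": -4,"tz": 0,"wx": 0,"wy": 0,"wz": 0},
    {"tx": 0.54,"ty": -4,"tz": 0,"wx": 0,"wy": 0,"wz": 0},
    {"tx": 0.54,"ty": -4,"tz": 0,"wx": 0,"wy": 0,"wz": 0},
    {"tx": 0.54,"ty": -4,"tz": 0,"wx": 0,"wy": 0,"wz": 0},
    {"tx": 0.54,"ty": -3.7,"tz": 0,"wx": 0,"wy": 0,"wz": 0},
    {"tx": 0.54,"ty": -2.5,"tz": 0,"wx": 0,"wy": 0,"wz": 0},
  ],
)

```text
clock: 60.72
position: [0.5748, 0.0709, 0.3545]
eef_rot: [-180.0, 0.1, 6.6]
contact_force: [-0.5, -0.4, -1.5]
gripper_width: 0.702
grip_force: 40.0
```

Call:
play_rows(
  rows=[
    {"tx": 0,"ty": 0,"tz": 0,"wx": 0,"wy": 0,"wz": 0},
    {"tx": 0,"ty": 0,"tz": 0,"wx": 0,"wy": 0,"wz": 0},
    {"tx": 0,"ty": 0,"tz": 0,"wx": 0,"wy": 0,"wz": 0},
    {"tx": 0,"ty": 0,"tz": 0,"wx": 0,"wy": 0,"wz": 0},
    {"tx": 0,"ty": 0,"tz": 0,"wx": 0,"wy": 0,"wz": 0},
    {"tx": 0,"ty": 0,"tz": 0,"wx": 0,"wy": 0,"wz": 0},
    {"tx": 0,"ty": 0,"tz": 0,"wx": 0,"wy": 0,"wz": 0},
    {"tx": 0,"ty": 0,"tz": 0,"wx": 0,"wy": 0,"wz": 0},
    {"tx": 0,"ty": 0,"tz": 0,"wx": 0,"wy": 0,"wz": 0},
    {"tx": 0,"ty": 0,"tz": 0,"wx": 0,"wy": 0,"wz": 0},
  ],
)

```text
clock: 61.55
position: [0.5754, 0.0677, 0.3549]
eef_rot: [180.0, -0.0, 6.5]
contact_force: [-0.9, 0.0, -1.9]
gripper_width: 0.699
grip_force: 40.0
```

```bash
python3 -c "
from cans import *
save('s');go.go(.5758,.0679,.327,6.46,10);go.st()
tcp=bot.state()['position']
for c in('scene','top'):
  P=cloud(c,np.load(f'pics/s_{c}.npy'));m=(np.hypot(P[...,0]-tcp[0],P[...,1]-tcp[1])<.045)&(P[...,2]>.095)&(P[...,2]<.26)
  if m.sum(): w=P[m];print(c,m.sum(),'zmin',np.sort(w[:,2])[:8].round(4))
cans('s')
cv2.imwrite('pics/s1.png',cv2.resize(cv2.imread('pics/s_scene.png')[110:320,130:420],None,fx=2.7,fy=2.7))"
```

```text
rows 10 t/row [ 0.004 -0.001  0.279] w/row [-0.    -0.     0.005] total [ 0.04 -0.01  2.79]
t 61.65 pos [0.5754 0.0678 0.3549] rot [-180.     -0.      6.51] F [-0.  -0.3 -1.5] w 6.53 grip 40.0
scene 2222 zmin [0.0953 0.1192 0.1193 0.1194 0.1195 0.1199 0.1199 0.1201]
top 126 zmin [0.0952 0.096  0.0961 0.0962 0.1208 0.123  0.1235 0.1253]
top h 0.0713 [ 0.5332 -0.4535] 0.0332 mean [ 0.5334 -0.4533]
top h 0.0562 [ 0.4633 -0.431 ] 0.0357 mean [ 0.4628 -0.4301]
scene h 0.0697 [ 0.5324 -0.456 ] 0.0359 mean [ 0.5352 -0.4531]
```

View pics/s1.png

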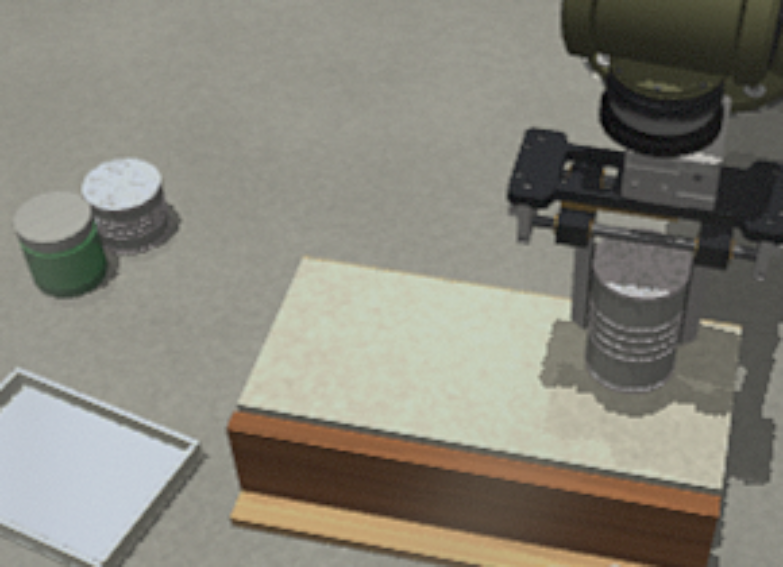

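The tall can hangs upright over the left end of the shelf, crop (635,330). The jar has been knocked toward the low can, crop (62,245) against (125,200). Setting the can down.

Call:
play_rows(
  rows=[
    {"tx": 0,"ty": 0,"tz": 0.5,"wx": 0,"wy": 0,"wz": 0},
    {"tx": 0,"ty": 0,"tz": 0.5,"wx": 0,"wy": 0,"wz": 0},
    {"tx": 0,"ty": 0,"tz": 0.5,"wx": 0,"wy": 0,"wz": 0},
    {"tx": 0,"ty": 0,"tz": 0.5,"wx": 0,"wy": 0,"wz": 0},
    {"tx": 0,"ty": 0,"tz": 0.4,"wx": 0,"wy": 0,"wz": 0},
    {"tx": 0,"ty": 0,"tz": 0.2,"wx": 0,"wy": 0,"wz": 0},
    {"tx": 0,"ty": 0,"tz": 0.2,"wx": 0,"wy": 0,"wz": 0},
    {"tx": 0,"ty": 0,"tz": 0.05,"wx": 0,"wy": 0,"wz": 0},
    {"tx": 0,"ty": 0,"tz": 0,"wx": 0,"wy": 0,"wz": 0},
    {"tx": 0,"ty": 0,"tz": 0,"wx": 0,"wy": 0,"wz": 0},
  ],
)

```text
clock: 62.48
position: [0.5754, 0.0678, 0.3265]
eef_rot: [180.0, -0.0, 6.5]
contact_force: [0.4, -0.2, -2.0]
gripper_width: 0.696
grip_force: 40.0
```

Call:
play_rows(
  rows=[
    {"tx": 0,"ty": 0,"tz": 0.05,"wx": 0,"wy": 0,"wz": 0},
    {"tx": 0,"ty": 0,"tz": 0,"wx": 0,"wy": 0,"wz": 0},
    {"tx": 0,"ty": 0,"tz": 0,"wx": 0,"wy": 0,"wz": 0},
    {"tx": 0,"ty": 0,"tz": 0,"wx": 0,"wy": 0,"wz": 0},
    {"tx": 0,"ty": 0,"tz": 0,"wx": 0,"wy": 0,"wz": 0},
    {"tx": 0,"ty": 0,"tz": 0,"wx": 0,"wy": 0,"wz": 0},
    {"tx": 0,"ty": 0,"tz": 0,"wx": 0,"wy": 0,"wz": 0},
    {"tx": 0,"ty": 0,"tz": 0,"wx": 0,"wy": 0,"wz": 0},
    {"tx": 0,"ty": 0,"tz": 0,"wx": 0,"wy": 0,"wz": 0},
    {"tx": 0,"ty": 0,"tz": 0,"wx": 0,"wy": 0,"wz": 0},
  ],
)

```text
clock: 63.32
position: [0.5754, 0.0678, 0.3258]
eef_rot: [180.0, 0.0, 6.5]
contact_force: [-0.3, -0.2, -1.1]
gripper_width: 0.7
grip_force: 40.0
```

Releasing (about 1 mm of drop) and lifting clear.

Call:
play_rows(
  rows=[
    {"tx": 0,"ty": 0,"tz": 0.05,"wx": 0,"wy": 0,"wz": 0},
    {"tx": 0,"ty": 0,"tz": 0,"wx": 0,"wy": 0,"wz": 0},
    {"tx": 0,"ty": 0,"tz": 0,"wx": 0,"wy": 0,"wz": 0},
    {"tx": 0,"ty": 0,"tz": 0,"wx": 0,"wy": 0,"wz": 0},
    {"tx": 0,"ty": 0,"tz": 0,"wx": 0,"wy": 0,"wz": 0},
    {"tx": 0,"ty": 0,"tz": 0,"wx": 0,"wy": 0,"wz": 0},
    {"tx": 0,"ty": 0,"tz": 0,"wx": 0,"wy": 0,"wz": 0},
    {"tx": 0,"ty": 0,"tz": 0,"wx": 0,"wy": 0,"wz": 0},
    {"tx": 0,"ty": 0,"tz": 0,"wx": 0,"wy": 0,"wz": 0},
    {"tx": 0,"ty": 0,"tz": 0,"wx": 0,"wy": 0,"wz": 0},
  ],
  gripper=9.0,
)

```text
clock: 64.15
position: [0.5754, 0.0678, 0.3253]
eef_rot: [-180.0, 0.0, 6.5]
contact_force: [0.6, 0.0, 0.3]
gripper_width: 0.955
grip_force: 0.0
```

Call:
play_rows(
  rows=[
    {"tx": 0,"ty": 0,"tz": -0.8,"wx": 0,"wy": 0,"wz": 0},
    {"tx": 0,"ty": 0,"tz": -1,"wx": 0,"wy": 0,"wz": 0},
    {"tx": 0,"ty": 0,"tz": -1.4,"wx": 0,"wy": 0,"wz": 0},
    {"tx": 0,"ty": 0,"tz": -1.4,"wx": 0,"wy": 0,"wz": 0},
    {"tx": 0,"ty": 0,"tz": -1.4,"wx": 0,"wy": 0,"wz": 0},
    {"tx": 0,"ty": 0,"tz": -1.4,"wx": 0,"wy": 0,"wz": 0},
    {"tx": 0,"ty": 0,"tz": -1.4,"wx": 0,"wy": 0,"wz": 0},
    {"tx": 0,"ty": 0,"tz": -1.4,"wx": 0,"wy": 0,"wz": 0},
    {"tx": 0,"ty": 0,"tz": -0.8,"wx": 0,"wy": 0,"wz": 0},
    {"tx": 0,"ty": 0,"tz": 0,"wx": 0,"wy": 0,"wz": 0},
  ],
)

```text
clock: 64.98
position: [0.5753, 0.0678, 0.4379]
eef_rot: [180.0, -0.2, 6.5]
contact_force: [-0.1, -0.0, -0.2]
gripper_width: 0.959
grip_force: 0.0
```

```bash
python3 -c "
from cans import *
save('t');go.st();prof('t');cans('t')
P=cloud('scene',np.load('pics/t_scene.npy'));w=P[(np.hypot(P[...,0]-.575,P[...,1]-.068)<.05)&(P[...,2]>.184)&(P[...,2]<.197)];print(len(w),w.mean(0).round(4))
go.go(.5345,-.4535,.34,-18,20)"
```

```text
t 65.08 pos [0.5753 0.0678 0.4353] rot [-1.80e+02 -1.00e-02  6.51e+00] F [-0.2 -0.8 -1.2] w 9.0 grip 0.0
t scene board edge -3.25 panel edge 3.25 gap 6.5
top h 0.0712 [ 0.5334 -0.4537] 0.0329 mean [ 0.5334 -0.4534]
top h 0.0565 [ 0.4638 -0.4309] 0.0358 mean [ 0.4629 -0.43  ]
scene h 0.0699 [ 0.5333 -0.4552] 0.0344 mean [ 0.5351 -0.4534]
789 [0.5753 0.0667 0.1902]
rows 20 t/row [0.03  2.634 0.477] w/row [-0.000e+00 -1.000e-03  1.226e+00] total [-9.97 51.33  9.53]
```

Call:
play_rows(
  rows=[
    {"tx": 0.03,"ty": 2.63,"tz": 0.48,"wx": 0,"wy": 0,"wz": 1.22},
    {"tx": 0.03,"ty": 2.63,"tz": 0.48,"wx": 0,"wy": 0,"wz": 1.22},
    {"tx": 0.03,"ty": 2.63,"tz": 0.48,"wx": 0,"wy": 0,"wz": 1.22},
    {"tx": 0.03,"ty": 2.63,"tz": 0.48,"wx": 0,"wy": 0,"wz": 1.22},
    {"tx": 0.03,"ty": 2.63,"tz": 0.48,"wx": 0,"wy": 0,"wz": 1.22},
    {"tx": 0.03,"ty": 2.63,"tz": 0.48,"wx": 0,"wy": 0,"wz": 1.22},
    {"tx": 0.03,"ty": 2.63,"tz": 0.48,"wx": 0,"wy": 0,"wz": 1.22},
    {"tx": 0.03,"ty": 2.63,"tz": 0.48,"wx": 0,"wy": 0,"wz": 1.22},
    {"tx": 0.03,"ty": 2.63,"tz": 0.48,"wx": 0,"wy": 0,"wz": 1.22},
    {"tx": 0.03,"ty": 2.63,"tz": 0.48,"wx": 0,"wy": 0,"wz": 1.22},
  ],
)

```text
clock: 65.92
position: [0.5829, -0.1959, 0.386]
eef_rot: [-180.0, 0.1, -5.7]
contact_force: [0.6, -0.5, 0.9]
gripper_width: 0.958
grip_force: 0.0
```

Call:
play_rows(
  rows=[
    {"tx": 0.03,"ty": 2.63,"tz": 0.48,"wx": 0,"wy": 0,"wz": 1.22},
    {"tx": 0.03,"ty": 2.63,"tz": 0.48,"wx": 0,"wy": 0,"wz": 1.22},
    {"tx": 0.03,"ty": 2.63,"tz": 0.48,"wx": 0,"wy": 0,"wz": 1.22},
    {"tx": 0.03,"ty": 2.63,"tz": 0.48,"wx": 0,"wy": 0,"wz": 1.22},
    {"tx": 0.03,"ty": 2.63,"tz": 0.48,"wx": 0,"wy": 0,"wz": 1.22},
    {"tx": 0.03,"ty": 2.63,"tz": 0.48,"wx": 0,"wy": 0,"wz": 1.22},
    {"tx": 0.03,"ty": 2.63,"tz": 0.48,"wx": 0,"wy": 0,"wz": 1.22},
    {"tx": 0.03,"ty": 2.63,"tz": 0.48,"wx": 0,"wy": 0,"wz": 1.22},
    {"tx": 0.03,"ty": 2.63,"tz": 0.48,"wx": 0,"wy": 0,"wz": 1.22},
    {"tx": 0.03,"ty": 2.63,"tz": 0.48,"wx": 0,"wy": 0,"wz": 1.22},
  ],
)

```text
clock: 66.75
position: [0.5346, -0.4539, 0.3378]
eef_rot: [-180.0, 0.1, -17.9]
contact_force: [0.1, 0.0, 0.2]
gripper_width: 0.955
grip_force: 0.0
```

Call:
play_rows(
  rows=[
    {"tx": 0,"ty": 0,"tz": 0,"wx": 0,"wy": 0,"wz": 0},
    {"tx": 0,"ty": 0,"tz": 0,"wx": 0,"wy": 0,"wz": 0},
    {"tx": 0,"ty": 0,"tz": 0,"wx": 0,"wy": 0,"wz": 0},
    {"tx": 0,"ty": 0,"tz": 0,"wx": 0,"wy": 0,"wz": 0},
    {"tx": 0,"ty": 0,"tz": 1,"wx": 0,"wy": 0,"wz": 0},
    {"tx": 0,"ty": 0,"tz": 1,"wx": 0,"wy": 0,"wz": 0},
    {"tx": 0,"ty": 0,"tz": 1,"wx": 0,"wy": 0,"wz": 0},
    {"tx": 0,"ty": 0,"tz": 1,"wx": 0,"wy": 0,"wz": 0},
    {"tx": 0,"ty": 0,"tz": 0,"wx": 0,"wy": 0,"wz": 0},
    {"tx": 0,"ty": 0,"tz": 0,"wx": 0,"wy": 0,"wz": 0},
  ],
)

```text
clock: 67.58
position: [0.5351, -0.4527, 0.2983]
eef_rot: [-180.0, 0.1, -17.9]
contact_force: [0.2, -0.8, 0.5]
gripper_width: 0.958
grip_force: 0.0
```

```bash
python3 -c "
from cans import *
save('u');cans('u');go.st();go.go(.5345,-.4535,.22,-18,10)"
```

```text
top h 0.071 [ 0.5239 -0.437 ] 0.0189 mean [ 0.5189 -0.4367]
top h 0.0561 [ 0.4727 -0.4179] 0.0307 mean [ 0.477  -0.4153]
scene h 0.0696 [ 0.5372 -0.4413] 0.0473 mean [ 0.5395 -0.4518]
t 67.68 pos [ 0.5352 -0.4528  0.2997] rot [ 1.7998e+02 -3.0000e-02 -1.7890e+01] F [-0.  -0.4 -0.4] w 8.98 grip 0.0
rows 10 t/row [-0.005  0.008  0.797] w/row [ 0.002 -0.003  0.011] total [-0.05  0.08  7.97]
```

Call:
play_rows(
  rows=[
    {"tx": -0.05,"ty": 0.08,"tz": 1,"wx": 0,"wy": 0,"wz": 0},
    {"tx": 0,"ty": 0,"tz": 1.1,"wx": 0,"wy": 0,"wz": 0},
    {"tx": 0,"ty": 0,"tz": 1.1,"wx": 0,"wy": 0,"wz": 0},
    {"tx": 0,"ty": 0,"tz": 1.1,"wx": 0,"wy": 0,"wz": 0},
    {"tx": 0,"ty": 0,"tz": 1.1,"wx": 0,"wy": 0,"wz": 0},
    {"tx": 0,"ty": 0,"tz": 1.1,"wx": 0,"wy": 0,"wz": 0},
    {"tx": 0,"ty": 0,"tz": 1.1,"wx": 0,"wy": 0,"wz": 0},
    {"tx": 0,"ty": 0,"tz": 0.4,"wx": 0,"wy": 0,"wz": 0},
    {"tx": 0,"ty": 0,"tz": 0,"wx": 0,"wy": 0,"wz": 0},
    {"tx": 0,"ty": 0,"tz": 0,"wx": 0,"wy": 0,"wz": 0},
  ],
)

```text
clock: 68.52
position: [0.5345, -0.4534, 0.2194]
eef_rot: [180.0, -0.0, -17.9]
contact_force: [-0.6, -0.6, 0.4]
gripper_width: 0.959
grip_force: 0.0
```

Call:
play_rows(
  rows=[
    {"tx": 0,"ty": 0,"tz": 0,"wx": 0,"wy": 0,"wz": 0},
    {"tx": 0,"ty": 0,"tz": 0,"wx": 0,"wy": 0,"wz": 0},
    {"tx": 0,"ty": 0,"tz": 0,"wx": 0,"wy": 0,"wz": 0},
    {"tx": 0,"ty": 0,"tz": 0,"wx": 0,"wy": 0,"wz": 0},
    {"tx": 0,"ty": 0,"tz": 0,"wx": 0,"wy": 0,"wz": 0},
    {"tx": 0,"ty": 0,"tz": 0,"wx": 0,"wy": 0,"wz": 0},
    {"tx": 0,"ty": 0,"tz": 0,"wx": 0,"wy": 0,"wz": 0},
    {"tx": 0,"ty": 0,"tz": 0,"wx": 0,"wy": 0,"wz": 0},
    {"tx": 0,"ty": 0,"tz": 0,"wx": 0,"wy": 0,"wz": 0},
    {"tx": 0,"ty": 0,"tz": 0,"wx": 0,"wy": 0,"wz": 0},
  ],
  gripper=5.5,
  force=40,
)

```text
clock: 69.35
position: [0.5345, -0.4534, 0.2198]
eef_rot: [180.0, -0.0, -17.9]
contact_force: [-2.2, -1.2, 5.9]
gripper_width: 0.7
grip_force: 40.0
```

Call:
play_rows(
  rows=[
    {"tx": 0,"ty": 0,"tz": -0.5,"wx": 0,"wy": 0,"wz": 0},
    {"tx": 0,"ty": 0,"tz": -1.2,"wx": 0,"wy": 0,"wz": 0},
    {"tx": 0,"ty": 0,"tz": -1.5,"wx": 0,"wy": 0,"wz": 0},
    {"tx": 0,"ty": 0,"tz": -1.5,"wx": 0,"wy": 0,"wz": 0},
    {"tx": 0,"ty": 0,"tz": -1.5,"wx": 0,"wy": 0,"wz": 0},
    {"tx": 0,"ty": 0,"tz": -1.5,"wx": 0,"wy": 0,"wz": 0},
    {"tx": 0,"ty": 0,"tz": -1.5,"wx": 0,"wy": 0,"wz": 0},
    {"tx": 0,"ty": 0,"tz": -1.5,"wx": 0,"wy": 0,"wz": 0},
    {"tx": 0,"ty": 0,"tz": -1,"wx": 0,"wy": 0,"wz": 0},
    {"tx": 0,"ty": 0,"tz": -0.3,"wx": 0,"wy": 0,"wz": 0},
  ],
)

```text
clock: 70.18
position: [0.5344, -0.4533, 0.3425]
eef_rot: [179.9, -0.2, -17.9]
contact_force: [0.8, 0.3, -1.2]
gripper_width: 0.696
grip_force: 40.0
```

```bash
python3 go.py .587 -.0315 .34 6.46 20
```

```text
t 70.18 pos [ 0.5344 -0.4533  0.3425] rot [179.92  -0.19 -17.88] F [ 0.8  0.3 -1.2] w 6.55 grip 40.0
rows 20 t/row [ 0.029 -2.141  0.01 ] w/row [ 0.006 -0.008 -1.217] total [ -7.95 -41.75   0.16]
```

Call:
play_rows(
  rows=[
    {"tx": 0.03,"ty": -2.14,"tz": 0,"wx": 0,"wy": 0,"wz": -1.22},
    {"tx": 0.03,"ty": -2.14,"tz": 0,"wx": 0,"wy": 0,"wz": -1.22},
    {"tx": 0.03,"ty": -2.14,"tz": 0,"wx": 0,"wy": 0,"wz": -1.22},
    {"tx": 0.03,"ty": -2.14,"tz": 0,"wx": 0,"wy": 0,"wz": -1.22},
    {"tx": 0.03,"ty": -2.14,"tz": 0,"wx": 0,"wy": 0,"wz": -1.22},
    {"tx": 0.03,"ty": -2.14,"tz": 0,"wx": 0,"wy": 0,"wz": -1.22},
    {"tx": 0.03,"ty": -2.14,"tz": 0,"wx": 0,"wy": 0,"wz": -1.22},
    {"tx": 0.03,"ty": -2.14,"tz": 0,"wx": 0,"wy": 0,"wz": -1.22},
    {"tx": 0.03,"ty": -2.14,"tz": 0,"wx": 0,"wy": 0,"wz": -1.22},
    {"tx": 0.03,"ty": -2.14,"tz": 0,"wx": 0,"wy": 0,"wz": -1.22},
  ],
)

```text
clock: 71.02
position: [0.5832, -0.2443, 0.3391]
eef_rot: [-180.0, 0.0, -5.6]
contact_force: [-0.2, -0.0, -1.8]
gripper_width: 0.698
grip_force: 40.0
```

Call:
play_rows(
  rows=[
    {"tx": 0.03,"ty": -2.14,"tz": 0,"wx": 0,"wy": 0,"wz": -1.22},
    {"tx": 0.03,"ty": -2.14,"tz": 0,"wx": 0,"wy": 0,"wz": -1.22},
    {"tx": 0.03,"ty": -2.14,"tz": 0,"wx": 0,"wy": 0,"wz": -1.22},
    {"tx": 0.03,"ty": -2.14,"tz": 0,"wx": 0,"wy": 0,"wz": -1.22},
    {"tx": 0.03,"ty": -2.14,"tz": 0,"wx": 0,"wy": 0,"wz": -1.22},
    {"tx": 0.03,"ty": -2.14,"tz": 0,"wx": 0,"wy": 0,"wz": -1.22},
    {"tx": 0.03,"ty": -2.14,"tz": 0,"wx": 0,"wy": 0,"wz": -1.22},
    {"tx": 0.03,"ty": -2.14,"tz": 0,"wx": 0,"wy": 0,"wz": -1.22},
    {"tx": 0.03,"ty": -2.14,"tz": 0,"wx": 0,"wy": 0,"wz": -1.22},
    {"tx": 0.03,"ty": -2.14,"tz": 0,"wx": 0,"wy": 0,"wz": -1.22},
  ],
)

```text
clock: 71.85
position: [0.5867, -0.0307, 0.3392]
eef_rot: [-180.0, 0.0, 6.6]
contact_force: [0.2, 0.6, -2.4]
gripper_width: 0.7
grip_force: 40.0
```

Call:
play_rows(
  rows=[
    {"tx": 0,"ty": 0,"tz": 0,"wx": 0,"wy": 0,"wz": 0},
    {"tx": 0,"ty": 0,"tz": 0,"wx": 0,"wy": 0,"wz": 0},
    {"tx": 0,"ty": 0,"tz": 0,"wx": 0,"wy": 0,"wz": 0},
    {"tx": 0,"ty": 0,"tz": 0,"wx": 0,"wy": 0,"wz": 0},
    {"tx": 0,"ty": 0,"tz": 0,"wx": 0,"wy": 0,"wz": 0},
    {"tx": 0,"ty": 0,"tz": 0,"wx": 0,"wy": 0,"wz": 0},
    {"tx": 0,"ty": 0,"tz": 0,"wx": 0,"wy": 0,"wz": 0},
    {"tx": 0,"ty": 0,"tz": 0,"wx": 0,"wy": 0,"wz": 0},
    {"tx": 0,"ty": 0,"tz": 0,"wx": 0,"wy": 0,"wz": 0},
    {"tx": 0,"ty": 0,"tz": 0,"wx": 0,"wy": 0,"wz": 0},
  ],
)

```text
clock: 72.68
position: [0.5869, -0.0318, 0.3394]
eef_rot: [-180.0, -0.0, 6.5]
contact_force: [-0.5, -0.3, -2.3]
gripper_width: 0.697
grip_force: 40.0
```

```bash
cat > bot_z.py <<'E'
from cans import *
def bz(n):
    save(n);tcp=bot.state()['position'];go.st()
    P=cloud('scene',np.load(f'pics/{n}_scene.npy'));m=(np.hypot(P[...,0]-tcp[0],P[...,1]-tcp[1])<.042)&(P[...,2]>.097)&(P[...,2]<.26)
    w=P[m];print(m.sum(),'zmin',np.sort(w[:,2])[:8].round(4))
E
python3 -c "
from bot_z import *
bz('v');cans('v');go.go(.587,-.0315,.311,6.46,10)"
```

```text
t 72.78 pos [ 0.5869 -0.0318  0.3393] rot [-180.     -0.      6.52] F [ 0.1 -0.2 -2.6] w 6.56 grip 40.0
1886 zmin [0.1199 0.1205 0.1205 0.1212 0.1218 0.1218 0.1219 0.1223]
top h 0.0565 [ 0.4617 -0.4302] 0.0362 mean [ 0.4628 -0.4299]
scene h 0.0562 [ 0.4612 -0.4313] 0.0376 mean [ 0.4637 -0.4307]
rows 10 t/row [ 0.001 -0.003  0.283] w/row [-0.    -0.     0.006] total [ 0.01 -0.03  2.83]
```

Call:
play_rows(
  rows=[
    {"tx": 0,"ty": 0,"tz": 0.5,"wx": 0,"wy": 0,"wz": 0},
    {"tx": 0,"ty": 0,"tz": 0.5,"wx": 0,"wy": 0,"wz": 0},
    {"tx": 0,"ty": 0,"tz": 0.5,"wx": 0,"wy": 0,"wz": 0},
    {"tx": 0,"ty": 0,"tz": 0.5,"wx": 0,"wy": 0,"wz": 0},
    {"tx": 0,"ty": 0,"tz": 0.4,"wx": 0,"wy": 0,"wz": 0},
    {"tx": 0,"ty": 0,"tz": 0.2,"wx": 0,"wy": 0,"wz": 0},
    {"tx": 0,"ty": 0,"tz": 0.2,"wx": 0,"wy": 0,"wz": 0},
    {"tx": 0,"ty": 0,"tz": 0.05,"wx": 0,"wy": 0,"wz": 0},
    {"tx": 0,"ty": 0,"tz": 0,"wx": 0,"wy": 0,"wz": 0},
    {"tx": 0,"ty": 0,"tz": 0,"wx": 0,"wy": 0,"wz": 0},
  ],
)

```text
clock: 73.62
position: [0.587, -0.0318, 0.311]
eef_rot: [180.0, -0.0, 6.5]
contact_force: [0.6, -0.0, -1.8]
gripper_width: 0.694
grip_force: 40.0
```

Call:
play_rows(
  rows=[
    {"tx": 0,"ty": 0,"tz": 0.05,"wx": 0,"wy": 0,"wz": 0},
    {"tx": 0,"ty": 0,"tz": 0,"wx": 0,"wy": 0,"wz": 0},
    {"tx": 0,"ty": 0,"tz": 0,"wx": 0,"wy": 0,"wz": 0},
    {"tx": 0,"ty": 0,"tz": 0,"wx": 0,"wy": 0,"wz": 0},
    {"tx": 0,"ty": 0,"tz": 0,"wx": 0,"wy": 0,"wz": 0},
    {"tx": 0,"ty": 0,"tz": 0,"wx": 0,"wy": 0,"wz": 0},
    {"tx": 0,"ty": 0,"tz": 0,"wx": 0,"wy": 0,"wz": 0},
    {"tx": 0,"ty": 0,"tz": 0,"wx": 0,"wy": 0,"wz": 0},
    {"tx": 0,"ty": 0,"tz": 0,"wx": 0,"wy": 0,"wz": 0},
    {"tx": 0,"ty": 0,"tz": 0,"wx": 0,"wy": 0,"wz": 0},
  ],
)

```text
clock: 74.45
position: [0.5869, -0.0318, 0.3103]
eef_rot: [-180.0, 0.0, 6.5]
contact_force: [-0.3, -0.6, -2.6]
gripper_width: 0.699
grip_force: 40.0
```

Call:
play_rows(
  rows=[
    {"tx": 0,"ty": 0,"tz": 0,"wx": 0,"wy": 0,"wz": 0},
    {"tx": 0,"ty": 0,"tz": 0,"wx": 0,"wy": 0,"wz": 0},
    {"tx": 0,"ty": 0,"tz": 0,"wx": 0,"wy": 0,"wz": 0},
    {"tx": 0,"ty": 0,"tz": 0,"wx": 0,"wy": 0,"wz": 0},
    {"tx": 0,"ty": 0,"tz": 0,"wx": 0,"wy": 0,"wz": 0},
    {"tx": 0,"ty": 0,"tz": 0,"wx": 0,"wy": 0,"wz": 0},
    {"tx": 0,"ty": 0,"tz": 0,"wx": 0,"wy": 0,"wz": 0},
    {"tx": 0,"ty": 0,"tz": 0,"wx": 0,"wy": 0,"wz": 0},
    {"tx": 0,"ty": 0,"tz": 0,"wx": 0,"wy": 0,"wz": 0},
    {"tx": 0,"ty": 0,"tz": 0,"wx": 0,"wy": 0,"wz": 0},
  ],
  gripper=8.0,
)

```text
clock: 75.28
position: [0.5869, -0.0318, 0.3103]
eef_rot: [-180.0, 0.0, 6.5]
contact_force: [-0.1, 1.1, 0.2]
gripper_width: 0.849
grip_force: 0.0
```

Call:
play_rows(
  rows=[
    {"tx": 0,"ty": 0,"tz": -0.8,"wx": 0,"wy": 0,"wz": 0},
    {"tx": 0,"ty": 0,"tz": -1,"wx": 0,"wy": 0,"wz": 0},
    {"tx": 0,"ty": 0,"tz": -1.4,"wx": 0,"wy": 0,"wz": 0},
    {"tx": 0,"ty": 0,"tz": -1.4,"wx": 0,"wy": 0,"wz": 0},
    {"tx": 0,"ty": 0,"tz": -1.4,"wx": 0,"wy": 0,"wz": 0},
    {"tx": 0,"ty": 0,"tz": -1.4,"wx": 0,"wy": 0,"wz": 0},
    {"tx": 0,"ty": 0,"tz": -1.4,"wx": 0,"wy": 0,"wz": 0},
    {"tx": 0,"ty": 0,"tz": -1.4,"wx": 0,"wy": 0,"wz": 0},
    {"tx": 0,"ty": 0,"tz": -0.8,"wx": 0,"wy": 0,"wz": 0},
    {"tx": 0,"ty": 0,"tz": 0,"wx": 0,"wy": 0,"wz": 0},
  ],
)

```text
clock: 76.12
position: [0.5868, -0.0317, 0.4229]
eef_rot: [180.0, -0.2, 6.5]
contact_force: [-0.1, -0.3, 0.5]
gripper_width: 0.852
grip_force: 0.0
```

```bash
python3 -c "
from cans import *
save('w');go.st();prof('w');cans('w')
P=cloud('scene',np.load('pics/w_scene.npy'));w=P[(np.hypot(P[...,0]-.587,P[...,1]+.0315)<.05)&(P[...,2]>.15)&(P[...,2]<.166)];print(len(w),w.mean(0).round(4))
go.go(.4637,-.4305,.34,-18,20)"
```

```text
t 76.22 pos [ 0.5868 -0.0318  0.4203] rot [ 1.80e+02 -1.00e-02  6.52e+00] F [ 0.7  0.2 -0.8] w 7.99 grip 0.0
w scene board edge -3.25 panel edge 3.25 gap 6.5
top h 0.0562 [ 0.4627 -0.4304] 0.0357 mean [ 0.4629 -0.4302]
scene h 0.0564 [ 0.4617 -0.4309] 0.0367 mean [ 0.4636 -0.4309]
738 [ 0.5893 -0.0319  0.1596]
rows 20 t/row [-0.438  2.056  0.402] w/row [ 0.    -0.     1.226] total [-16.76  38.22   8.03]
```

Call:
play_rows(
  rows=[
    {"tx": -1.67,"ty": 3.82,"tz": 0,"wx": 0,"wy": 0,"wz": 0},
    {"tx": -1.67,"ty": 3.82,"tz": 0,"wx": 0,"wy": 0,"wz": 0},
    {"tx": -1.67,"ty": 3.82,"tz": 0,"wx": 0,"wy": 0,"wz": 0},
    {"tx": -1.67,"ty": 3.82,"tz": 0,"wx": 0,"wy": 0,"wz": 0},
    {"tx": -1.67,"ty": 3.82,"tz": 0,"wx": 0,"wy": 0,"wz": 0},
    {"tx": -1.67,"ty": 3.82,"tz": 0,"wx": 0,"wy": 0,"wz": 0},
    {"tx": -1.67,"ty": 3.82,"tz": 0,"wx": 0,"wy": 0,"wz": 0},
    {"tx": -1.67,"ty": 3.82,"tz": 0,"wx": 0,"wy": 0,"wz": 0},
    {"tx": -1.67,"ty": 3.82,"tz": 0,"wx": 0,"wy": 0,"wz": 0},
    {"tx": -1.67,"ty": 3.82,"tz": 0,"wx": 0,"wy": 0,"wz": 0},
  ],
  gripper=9.0,
)

```text
clock: 77.05
position: [0.4634, -0.4319, 0.4193]
eef_rot: [-179.9, 0.1, 6.5]
contact_force: [1.5, -0.3, -0.2]
gripper_width: 0.961
grip_force: 0.0
```

Call:
play_rows(
  rows=[
    {"tx": 0,"ty": 0,"tz": 1.5,"wx": 0,"wy": 0,"wz": 0},
    {"tx": 0,"ty": 0,"tz": 1.5,"wx": 0,"wy": 0,"wz": 0},
    {"tx": 0,"ty": 0,"tz": 1.5,"wx": 0,"wy": 0,"wz": 0},
    {"tx": 0,"ty": 0,"tz": 1.5,"wx": 0,"wy": 0,"wz": 0},
    {"tx": 0,"ty": 0,"tz": 1.5,"wx": 0,"wy": 0,"wz": 0},
    {"tx": 0,"ty": 0,"tz": 1.5,"wx": 0,"wy": 0,"wz": 0},
    {"tx": 0,"ty": 0,"tz": 1.5,"wx": 0,"wy": 0,"wz": 0},
    {"tx": 0,"ty": 0,"tz": 1.5,"wx": 0,"wy": 0,"wz": 0},
    {"tx": 0,"ty": 0,"tz": 0,"wx": 0,"wy": 0,"wz": 0},
    {"tx": 0,"ty": 0,"tz": 0,"wx": 0,"wy": 0,"wz": 0},
  ],
)

```text
clock: 77.88
position: [0.4643, -0.43, 0.2994]
eef_rot: [-179.9, 0.1, 6.5]
contact_force: [0.4, -0.5, 0.2]
gripper_width: 0.96
grip_force: 0.0
```

```bash
python3 -c "
from cans import *
save('x');cans('x');go.st();go.go(.4637,-.4305,.211,6.5,10)"
```

```text
scene h 0.0562 [ 0.4625 -0.4311] 0.0368 mean [ 0.4636 -0.4307]
t 77.98 pos [ 0.4645 -0.4301  0.3011] rot [ 1.7996e+02 -3.0000e-02  6.5200e+00] F [0.4 0.3 0.2] w 9.02 grip 0.0
rows 10 t/row [-0.009  0.003  0.901] w/row [ 0.004 -0.003  0.002] total [-0.09  0.02  9.01]
```

Call:
play_rows(
  rows=[
    {"tx": -0.08,"ty": 0,"tz": 1.2,"wx": 0,"wy": 0,"wz": 0},
    {"tx": 0,"ty": 0,"tz": 1.2,"wx": 0,"wy": 0,"wz": 0},
    {"tx": 0,"ty": 0,"tz": 1.2,"wx": 0,"wy": 0,"wz": 0},
    {"tx": 0,"ty": 0,"tz": 1.2,"wx": 0,"wy": 0,"wz": 0},
    {"tx": 0,"ty": 0,"tz": 1.2,"wx": 0,"wy": 0,"wz": 0},
    {"tx": 0,"ty": 0,"tz": 1.2,"wx": 0,"wy": 0,"wz": 0},
    {"tx": 0,"ty": 0,"tz": 1.2,"wx": 0,"wy": 0,"wz": 0},
    {"tx": 0,"ty": 0,"tz": 0.5,"wx": 0,"wy": 0,"wz": 0},
    {"tx": 0,"ty": 0,"tz": 0,"wx": 0,"wy": 0,"wz": 0},
    {"tx": 0,"ty": 0,"tz": 0,"wx": 0,"wy": 0,"wz": 0},
  ],
)

```text
clock: 78.82
position: [0.4637, -0.4302, 0.2113]
eef_rot: [-180.0, 0.0, 6.5]
contact_force: [-0.7, -0.7, -1.1]
gripper_width: 0.958
grip_force: 0.0
```

Call:
play_rows(
  rows=[
    {"tx": 0,"ty": 0,"tz": 0,"wx": 0,"wy": 0,"wz": 0},
    {"tx": 0,"ty": 0,"tz": 0,"wx": 0,"wy": 0,"wz": 0},
    {"tx": 0,"ty": 0,"tz": 0,"wx": 0,"wy": 0,"wz": 0},
    {"tx": 0,"ty": 0,"tz": 0,"wx": 0,"wy": 0,"wz": 0},
    {"tx": 0,"ty": 0,"tz": 0,"wx": 0,"wy": 0,"wz": 0},
    {"tx": 0,"ty": 0,"tz": 0,"wx": 0,"wy": 0,"wz": 0},
    {"tx": 0,"ty": 0,"tz": 0,"wx": 0,"wy": 0,"wz": 0},
    {"tx": 0,"ty": 0,"tz": 0,"wx": 0,"wy": 0,"wz": 0},
    {"tx": 0,"ty": 0,"tz": 0,"wx": 0,"wy": 0,"wz": 0},
    {"tx": 0,"ty": 0,"tz": 0,"wx": 0,"wy": 0,"wz": 0},
  ],
  gripper=5.5,
  force=40,
)

```text
clock: 79.65
position: [0.4637, -0.4302, 0.2118]
eef_rot: [180.0, -0.0, 6.5]
contact_force: [-0.8, 1.2, 6.4]
gripper_width: 0.721
grip_force: 40.0
```

Call:
play_rows(
  rows=[
    {"tx": 0,"ty": 0,"tz": -0.5,"wx": 0,"wy": 0,"wz": 0},
    {"tx": 0,"ty": 0,"tz": -1.2,"wx": 0,"wy": 0,"wz": 0},
    {"tx": 0,"ty": 0,"tz": -1.5,"wx": 0,"wy": 0,"wz": 0},
    {"tx": 0,"ty": 0,"tz": -1.5,"wx": 0,"wy": 0,"wz": 0},
    {"tx": 0,"ty": 0,"tz": -1.5,"wx": 0,"wy": 0,"wz": 0},
    {"tx": 0,"ty": 0,"tz": -1.5,"wx": 0,"wy": 0,"wz": 0},
    {"tx": 0,"ty": 0,"tz": -1.5,"wx": 0,"wy": 0,"wz": 0},
    {"tx": 0,"ty": 0,"tz": -1.5,"wx": 0,"wy": 0,"wz": 0},
    {"tx": 0,"ty": 0,"tz": -1.5,"wx": 0,"wy": 0,"wz": 0},
    {"tx": 0,"ty": 0,"tz": -0.3,"wx": 0,"wy": 0,"wz": 0},
  ],
)

```text
clock: 80.48
position: [0.4637, -0.4302, 0.3398]
eef_rot: [179.8, -0.1, 6.5]
contact_force: [0.2, -0.6, -0.7]
gripper_width: 0.72
grip_force: 40.0
```

```bash
python3 go.py .5983 -.1309 .335 6.46 10
```

```text
t 80.48 pos [ 0.4637 -0.4302  0.3398] rot [ 1.7982e+02 -1.4000e-01  6.5200e+00] F [ 0.2 -0.6 -0.7] w 6.77 grip 40.0
rows 10 t/row [ 1.676 -2.821  0.045] w/row [ 0.018 -0.014  0.006] total [ 16.77 -28.21   0.43]
```

Call:
play_rows(
  rows=[
    {"tx": 1.68,"ty": -2.82,"tz": 0,"wx": 0,"wy": 0,"wz": 0},
    {"tx": 1.68,"ty": -2.82,"tz": 0,"wx": 0,"wy": 0,"wz": 0},
    {"tx": 1.68,"ty": -2.82,"tz": 0,"wx": 0,"wy": 0,"wz": 0},
    {"tx": 1.68,"ty": -2.82,"tz": 0,"wx": 0,"wy": 0,"wz": 0},
    {"tx": 1.68,"ty": -2.82,"tz": 0,"wx": 0,"wy": 0,"wz": 0},
    {"tx": 1.68,"ty": -2.82,"tz": 0,"wx": 0,"wy": 0,"wz": 0},
    {"tx": 1.68,"ty": -2.82,"tz": 0,"wx": 0,"wy": 0,"wz": 0},
    {"tx": 1.68,"ty": -2.82,"tz": 0,"wx": 0,"wy": 0,"wz": 0},
    {"tx": 1.68,"ty": -2.82,"tz": 0,"wx": 0,"wy": 0,"wz": 0},
    {"tx": 1.68,"ty": -2.82,"tz": 0,"wx": 0,"wy": 0,"wz": 0},
  ],
)

```text
clock: 81.32
position: [0.5988, -0.1293, 0.3362]
eef_rot: [-180.0, 0.0, 6.5]
contact_force: [0.9, -0.3, -0.7]
gripper_width: 0.721
grip_force: 40.0
```

Call:
play_rows(
  rows=[
    {"tx": 0,"ty": 0,"tz": 0,"wx": 0,"wy": 0,"wz": 0},
    {"tx": 0,"ty": 0,"tz": 0,"wx": 0,"wy": 0,"wz": 0},
    {"tx": 0,"ty": 0,"tz": 0,"wx": 0,"wy": 0,"wz": 0},
    {"tx": 0,"ty": 0,"tz": 0,"wx": 0,"wy": 0,"wz": 0},
    {"tx": 0,"ty": 0,"tz": 0,"wx": 0,"wy": 0,"wz": 0},
    {"tx": 0,"ty": 0,"tz": 0,"wx": 0,"wy": 0,"wz": 0},
    {"tx": 0,"ty": 0,"tz": 0,"wx": 0,"wy": 0,"wz": 0},
    {"tx": 0,"ty": 0,"tz": 0,"wx": 0,"wy": 0,"wz": 0},
    {"tx": 0,"ty": 0,"tz": 0,"wx": 0,"wy": 0,"wz": 0},
    {"tx": 0,"ty": 0,"tz": 0,"wx": 0,"wy": 0,"wz": 0},
  ],
)

```text
clock: 82.15
position: [0.5985, -0.131, 0.3364]
eef_rot: [180.0, -0.0, 6.5]
contact_force: [0.7, 0.9, -0.8]
gripper_width: 0.716
grip_force: 40.0
```

```bash
python3 -c "
from bot_z import *
bz('y');go.go(.5983,-.1309,.303,6.46,10)"
```

```text
t 82.25 pos [ 0.5985 -0.1309  0.3364] rot [180.    -0.     6.52] F [ 0.6 -1.3 -1.3] w 6.8 grip 40.0
1773 zmin [0.123  0.123  0.1235 0.1238 0.1242 0.1242 0.1245 0.1247]
rows 10 t/row [-0.002 -0.     0.334] w/row [ 0.    -0.     0.006] total [-0.02 -0.    3.34]
```

Bottom at about 0.1246; lowering 3.35 cm.

Call:
play_rows(
  rows=[
    {"tx": 0,"ty": 0,"tz": 0.5,"wx": 0,"wy": 0,"wz": 0},
    {"tx": 0,"ty": 0,"tz": 0.5,"wx": 0,"wy": 0,"wz": 0},
    {"tx": 0,"ty": 0,"tz": 0.5,"wx": 0,"wy": 0,"wz": 0},
    {"tx": 0,"ty": 0,"tz": 0.5,"wx": 0,"wy": 0,"wz": 0},
    {"tx": 0,"ty": 0,"tz": 0.5,"wx": 0,"wy": 0,"wz": 0},
    {"tx": 0,"ty": 0,"tz": 0.4,"wx": 0,"wy": 0,"wz": 0},
    {"tx": 0,"ty": 0,"tz": 0.2,"wx": 0,"wy": 0,"wz": 0},
    {"tx": 0,"ty": 0,"tz": 0.2,"wx": 0,"wy": 0,"wz": 0},
    {"tx": 0,"ty": 0,"tz": 0.05,"wx": 0,"wy": 0,"wz": 0},
    {"tx": 0,"ty": 0,"tz": 0,"wx": 0,"wy": 0,"wz": 0},
  ],
)

```text
clock: 83.08
position: [0.5985, -0.1309, 0.3028]
eef_rot: [-180.0, -0.0, 6.5]
contact_force: [-0.4, -0.1, -0.5]
gripper_width: 0.717
grip_force: 40.0
```

Call:
play_rows(
  rows=[
    {"tx": 0,"ty": 0,"tz": 0,"wx": 0,"wy": 0,"wz": 0},
    {"tx": 0,"ty": 0,"tz": 0,"wx": 0,"wy": 0,"wz": 0},
    {"tx": 0,"ty": 0,"tz": 0,"wx": 0,"wy": 0,"wz": 0},
    {"tx": 0,"ty": 0,"tz": 0,"wx": 0,"wy": 0,"wz": 0},
    {"tx": 0,"ty": 0,"tz": 0,"wx": 0,"wy": 0,"wz": 0},
    {"tx": 0,"ty": 0,"tz": 0,"wx": 0,"wy": 0,"wz": 0},
    {"tx": 0,"ty": 0,"tz": 0,"wx": 0,"wy": 0,"wz": 0},
    {"tx": 0,"ty": 0,"tz": 0,"wx": 0,"wy": 0,"wz": 0},
    {"tx": 0,"ty": 0,"tz": 0,"wx": 0,"wy": 0,"wz": 0},
    {"tx": 0,"ty": 0,"tz": 0,"wx": 0,"wy": 0,"wz": 0},
  ],
)

```text
clock: 83.92
position: [0.5985, -0.1309, 0.3028]
eef_rot: [-180.0, 0.0, 6.5]
contact_force: [0.2, -0.2, -1.9]
gripper_width: 0.716
grip_force: 40.0
```

Call:
play_rows(
  rows=[
    {"tx": 0,"ty": 0,"tz": 0,"wx": 0,"wy": 0,"wz": 0},
    {"tx": 0,"ty": 0,"tz": 0,"wx": 0,"wy": 0,"wz": 0},
    {"tx": 0,"ty": 0,"tz": 0,"wx": 0,"wy": 0,"wz": 0},
    {"tx": 0,"ty": 0,"tz": 0,"wx": 0,"wy": 0,"wz": 0},
    {"tx": 0,"ty": 0,"tz": 0,"wx": 0,"wy": 0,"wz": 0},
    {"tx": 0,"ty": 0,"tz": 0,"wx": 0,"wy": 0,"wz": 0},
    {"tx": 0,"ty": 0,"tz": 0,"wx": 0,"wy": 0,"wz": 0},
    {"tx": 0,"ty": 0,"tz": 0,"wx": 0,"wy": 0,"wz": 0},
    {"tx": 0,"ty": 0,"tz": 0,"wx": 0,"wy": 0,"wz": 0},
    {"tx": 0,"ty": 0,"tz": 0,"wx": 0,"wy": 0,"wz": 0},
  ],
  gripper=8.2,
)

```text
clock: 84.75
position: [0.5985, -0.1309, 0.3029]
eef_rot: [-180.0, -0.0, 6.5]
contact_force: [-0.5, -0.3, -0.3]
gripper_width: 0.872
grip_force: 0.0
```

Call:
play_rows(
  rows=[
    {"tx": 0,"ty": 0,"tz": -0.8,"wx": 0,"wy": 0,"wz": 0},
    {"tx": 0,"ty": 0,"tz": -1,"wx": 0,"wy": 0,"wz": 0},
    {"tx": 0,"ty": 0,"tz": -1.5,"wx": 0,"wy": 0,"wz": 0},
    {"tx": 0,"ty": 0,"tz": -1.5,"wx": 0,"wy": 0,"wz": 0},
    {"tx": 0,"ty": 0,"tz": -1.5,"wx": 0,"wy": 0,"wz": 0},
    {"tx": 0,"ty": 0,"tz": -1.5,"wx": 0,"wy": 0,"wz": 0},
    {"tx": 0,"ty": 0,"tz": -1.5,"wx": 0,"wy": 0,"wz": 0},
    {"tx": 0,"ty": 0,"tz": -1.5,"wx": 0,"wy": 0,"wz": 0},
    {"tx": 0,"ty": 0,"tz": -1.5,"wx": 0,"wy": 0,"wz": 0},
    {"tx": 0,"ty": 0,"tz": -0.5,"wx": 0,"wy": 0,"wz": 0},
  ],
)

```text
clock: 85.58
position: [0.5983, -0.1308, 0.4344]
eef_rot: [179.9, -0.2, 6.5]
contact_force: [0.2, -0.3, 0.3]
gripper_width: 0.872
grip_force: 0.0
```

Call:
play_rows(
  rows=[
    {"tx": -2,"ty": 0,"tz": 0,"wx": 0,"wy": 0,"wz": 0},
    {"tx": -3,"ty": 0,"tz": 0,"wx": 0,"wy": 0,"wz": 0},
    {"tx": -3,"ty": 0,"tz": 0,"wx": 0,"wy": 0,"wz": 0},
    {"tx": -3,"ty": 0,"tz": 0,"wx": 0,"wy": 0,"wz": 0},
    {"tx": -3,"ty": 0,"tz": 0,"wx": 0,"wy": 0,"wz": 0},
    {"tx": -2,"ty": 0,"tz": 0,"wx": 0,"wy": 0,"wz": 0},
    {"tx": 0,"ty": 0,"tz": 0,"wx": 0,"wy": 0,"wz": 0},
    {"tx": 0,"ty": 0,"tz": 0,"wx": 0,"wy": 0,"wz": 0},
    {"tx": 0,"ty": 0,"tz": 0,"wx": 0,"wy": 0,"wz": 0},
    {"tx": 0,"ty": 0,"tz": 0,"wx": 0,"wy": 0,"wz": 0},
  ],
)

```text
clock: 86.42
position: [0.4402, -0.149, 0.4308]
eef_rot: [-180.0, -0.0, 6.5]
contact_force: [0.8, 1.0, -0.2]
gripper_width: 0.874
grip_force: 0.0
```

```bash
python3 -c "
from gap import *
save('z');go.st();prof('z');prof('z','top')
P=cloud('scene',np.load('pics/z_scene.npy'))
for q in((.4868,.335),(.5545,.354)):
  w=P[(np.hypot(P[...,0]-q[0],P[...,1]-q[1])<.032)&(P[...,2]>.095)&(P[...,2]<.125)]
  print(np.round([np.median(w[:,2]),*w.mean(0)[:2]],4))
for q,h in(((.5754,.0678),.19),((.587,-.0318),.16),((.5985,-.131),.145)):
  w=P[(np.hypot(P[...,0]-q[0],P[...,1]-q[1])<.05)&(abs(P[...,2]-h)<.007)];print(h,len(w),w.mean(0).round(4))
cv2.imwrite('pics/z1.png',cv2.imread('pics/z_scene.png'))"
```

```text
t 86.52 pos [ 0.4402 -0.149   0.4306] rot [-1.7998e+02  3.0000e-02  6.5400e+00] F [-0.5  0.5 -0.3] w 8.18 grip 0.0
z scene board edge -3.25 panel edge 3.25 gap 6.5
z top board edge -1.25 panel edge 6.25 gap 7.5
[0.1056 0.4907 0.3345]
[0.1055 0.5577 0.3527]
0.19 797 [0.5757 0.0668 0.1901]
0.16 703 [ 0.5883 -0.0321  0.1599]
0.145 745 [ 0.5988 -0.1312  0.145 ]
```

View pics/z1.png

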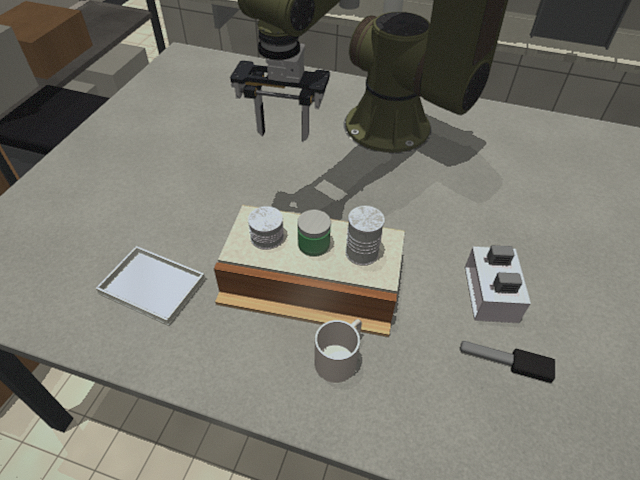

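The low can (266,228), jar (314,232) and tall can (365,236) stand on the shelf, and both gauges are in the rack at (500,255) and (508,283). The bystanders are untouched and the arm is clear, so I'm handing in.

```bash
python3 -c "
from station import bot
print(bot.finish_job())"
```

```text
the job is handed in; nothing more can be done
None
```

The job is handed in, with no verdict returned; by the camera check just before, the gap was set (about 6.5–7.5 mm), both blades hung in the rack, and the tall can, jar and low can stood upright on the shelf (no bottle was present).

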